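Two chased beakers turned over and nested on the cork

TASK

The two silver beakers are finished: turn one over and stand it mouth down, wholly on the round cork pad, and let go of it there; then turn the other over and lower it gently over the first, so that it nests mouth down on it, straight and not jammed tight. The wooden V rest is there to lay a beaker on its side while you change your grip. Leave everything else on the bench where it is.

Things in the scene. Friction and masses are not known exactly. Their poses are not given: they have to be found in the camera images.
- beaker_a: First silver beaker, tapered with straight sides: 80 mm high, outer diameter 46 mm at the foot, 64 mm at the mouth, wall 2.5 mm, bottom 3 mm, 0.2 to 0.33 kg; both are alike. Origin: centre of the underside of its foot; z runs from foot to open mouth (up at the start). Balance point about 39 mm from the foot.
- beaker_b: Second silver beaker, tapered with straight sides: 80 mm high, outer diameter 46 mm at the foot, 64 mm at the mouth, wall 2.5 mm, bottom 3 mm, 0.2 to 0.33 kg; both are alike. Origin: centre of the underside of its foot; z runs from foot to open mouth (up at the start). Balance point about 39 mm from the foot.
- beaker_a_mouth (a point): Centre of the first beaker's mouth, in the plane of its rim, 80 mm from the foot along its z.
- beaker_b_mouth (a point): The same for the second beaker. One beaker put over the other the same way up: their sides meet when the two feet are about 25 mm apart (55 mm of overlap), a little sooner if off-centre.
- pad_top (a point): Centre of the top face of the round cork pad, a disc 120 mm across and 6 mm thick, fixed on the bench.
- rest: Wooden V rest fixed on the bench, a cradle for laying a beaker on its side. Origin: centre of its underside. Foot board 100 x 74 x 12 mm (x, y, z), 54 mm wide above it. The groove runs along its x, 90 mm long, open at both ends. A beaker laid in it lies along x with its foot end lower (axis tilted 9 degrees), the middle of its axis about 59 mm above the bench.
- rest_vee (a point): Middle of the bottom line of the rest's V groove, 20 mm above the bench; the faces rise from it at 45 degrees to either side, to edges 20 mm out and 40 mm above the bench.
- punch_pot: Round wooden pot of steel punches, 62 mm across, 75 mm high, the punches standing up to 130 mm high and within the pot's outline. Loose, upright. Origin: centre of the underside.
- polish_jar: Amber glass jar with a black lid, 60 mm across, 85 mm high. Loose, upright. Origin: centre of the underside.
- hammer: Chasing hammer lying on the bench, 220 mm long along its x (head at +x), under 35 mm high. Loose.
- wrench: Steel wrench lying on the bench, 170 mm long along its x, under 15 mm high. Loose.
- dish: Shallow silver dish, 90 mm across, 16 mm high. Loose. Origin: centre of the underside.
- bench_block: Square steel bench block, 60 x 60 x 24 mm. Loose. Origin: centre of the underside.
There are look-alikes about, which are no part of the job. Leave any red look-alike of the beaker_a alone. What is shaped like the beaker_b but yellow is not meant.

How it is judged:
On the way:
1. one beaker stands mouth down, wholly on the cork pad, let go of (((angle between beaker_a's own z axis and vertical above 3.05 rad and linear speed of beaker_a below 0.02 m/s and height (world z) of beaker_a_mouth between 0.002 and 0.011 m and horizontal distance between beaker_a_mouth and pad_top below 0.028 m and contact force between the fingers and beaker_a below 0.1 N) or (angle between beaker_b's own z axis and vertical above 3.05 rad and linear speed of beaker_b below 0.02 m/s and height (world z) of beaker_b_mouth between 0.002 and 0.011 m and horizontal distance between beaker_b_mouth and pad_top below 0.028 m and contact force between the fingers and beaker_b below 0.1 N))), for 0.3 s.
At the end, for the whole second after the job is handed in: One beaker stands mouth down, rim on the cork, axis within 28 mm of the pad's centre; the other is nested over it mouth down, its foot 12 to 42 mm above the first one's foot and within 8 mm of it sideways; both within 5 degrees of straight and at rest (((angle between each of beaker_a, beaker_b's own z axis and vertical above 3.05 rad and linear speed of each of beaker_a, beaker_b below 0.02 m/s and height (world z) of beaker_a_mouth between 0.002 and 0.011 m and horizontal distance between beaker_a_mouth and pad_top below 0.028 m and horizontal distance between beaker_a and beaker_b below 0.008 m and z of beaker_b in the frame of beaker_a between -0.042 and -0.012 m) or (angle between each of beaker_b, beaker_a's own z axis and vertical above 3.05 rad and linear speed of each of beaker_b, beaker_a below 0.02 m/s and height (world z) of beaker_b_mouth between 0.002 and 0.011 m and horizontal distance between beaker_b_mouth and pad_top below 0.028 m and horizontal distance between beaker_b and beaker_a below 0.008 m and z of beaker_a in the frame of beaker_b between -0.042 and -0.012 m))); the robot touches nothing.
It fails at once if the beakers are jammed or knocked together with more than 60 N (contact force between beaker_a and beaker_b above 60 N).
It fails at once if a beaker is pressed or dropped on the cork pad with more than 60 N (contact force between any of beaker_a, beaker_b and pad above 60 N).
It fails at once if the punch pot, polish jar, hammer, wrench, dish or bench block is moved by more than 25 mm (distance of any of punch_pot, polish_jar, hammer, wrench, dish, bench_block from where it was at the start of the episode above 0.025 m).
It also fails if it takes over 72 s, if anything falls off the work surface, if the arm or the gripper's body presses on something with over 40 N, if the wrist force passes 120 N, or if a joint passes its speed limit or range.

ROBOT

A 6-joint arm with a two-finger parallel gripper is mounted at the origin on the work surface. World frame = base frame: x ahead of the robot, y to its left, z up, the work surface at z = 0. Lengths are in m, angles in rad, forces in N, time in s.
With the tool pointing down it reaches from about 0.3 to 0.875 m from the base axis. Payload 6.4 kg.
Tool frame: the origin (TCP) lies at the very end of the fingers, on their centre line; the grasp point (between the pads) lies grip_point_offset behind it (grip_point_offset is the distance from the TCP to the grasp point, in m); y points along the fingers, x is the direction in which the jaws open and shut, and the axes are right-handed (so a half turn about y gives the same grasp; the last joint's range is limited). The gripper opens to 85 mm and grips with 20 to 120 N. Pads are 22 mm wide; open, the fingers measure 114 mm over their backs; the gripper's body (76 mm by 85 mm) begins 54 mm behind the grasp point. The pads swing forward as they close: fully open they stand 13 mm farther back than shut.
Start: joints at [-1.401, 0.181, 1.607, -0, 1.354, -0.206], TCP at [0.211, -0.535, 0.2] pointing down, gripper open.
Joint ranges: [-2.99, 2.99], [-0.89, 2.07], [0.3, 2.58], [-1.14, 4.28], [0, 2.63], [-3.12, 3.12]. Speed limits (rad/s): [2.57, 2.57, 3.01, 3.14, 3.14, 3.14].

INTERFACE

Orientations are given as a unit quaternion [w, x, y, z].
In Python, from bench import get_obs, camera, camera_model, hand_in, grip_point_offset gives the robot as it stands.
- The arm moves only by the shell command python3 -m jog 'ROWS'. ROWS is JSON, a list of rows, each a list of 7 numbers: the shift along the tool's x, y, z in mm, then the turn, a rotation vector about the tool's x, y, z in degrees, then the gripper's target within -1 to 1 (shut at 1, half-way at 0, fully open at -1). In form: [[x, y, z, ax, ay, az, grip], ...]. A call has 1 to 8 rows; each row shifts and turns the commanded pose from where the row before left it, along the tool's axes as they then stand; what a row does not reach is not made up. A row lasts 1/12 s, in which the tool goes at most 41.7 mm and 7.16 degrees, less where a joint would pass 70% of its speed; a pose out of reach is approached as far as the arm can. A call is refused whole if a number of a shift passes 41.7 or a number of a turn 7.16, either way. A call with a gripper value outside its range is refused whole. The fingers move at their own pace and stop on an object; the grip force is fixed at half the most. Time passes only in rows, so rows that do not move let the fingers close. It gives the time, the measured TCP pose, the force and the opening at its end, in the units of the state.
- get_obs(): the state, without advancing time (a new reading comes with each control period).
- camera(name): name is "side" or "top"; returns the picture (480x640x3 uint8, blue, green, red); there is no depth.
- camera_model(name): a dict with "K" (3x3 intrinsics, pixels), "distortion" ([k1, k2, p1, p2, k3] as OpenCV has them; the pictures are not rectified), "pose" (4x4, takes a point from camera to world coordinates). Camera axes: x right, y down, z forward; pixel columns grow to the right and rows downward; lengths in m; the calibration is good to about 2 mm. A picture is of the moment at which its call begins. camera_model takes no time and is no camera call.
- hand_in(): hands the job in, once; it reports no verdict.
The state is a dict: "time_s": time; "q": joint angles; "dq": joint speeds; "joint_efforts": joint torques, N m; "eef_pos": TCP position; "eef_rot": TCP orientation; "wrist_force": force on the tool from outside, world axes, zero at the start; "torque": the same for the moment, N m; "opening": opening from 0.0 (shut) to 1.0 (fully open).
Only numpy, scipy, OpenCV 4.12 (cv2) and the standard library are available. Lean on these libraries where they do the work, as an engineer would, in place of code of your own. Each camera call takes 0.05 s, during which the arm holds its last target.

## Working session

There is one attempt and no reset: what is moved stays moved. The work goes in short steps, Python scripts to look and compute and a shell command to move; the robot and the scene stay as the last step left them, time stands still between calls to the robot, and variables do not carry over. Pictures are saved under pics/ and viewed, and the job is handed in when it is done.

```bash
ls; mkdir -p pics
python3 - <<'E'
from bench import *
import cv2,json
o=get_obs()
print(o, grip_point_offset)
for n in("side","top"):
    m=camera_model(n);print(n,m)
    cv2.imwrite(f"pics/{n}0.png",camera(n))
E
```

```text
pics
{'time_s': 0.0, 'q': array([-1.40129477e+00,  1.81542339e-01,  1.60802658e+00, -3.84719325e-06,
        1.35380009e+00, -2.06287044e-01]), 'dq': array([ 0.00199822,  0.00086511,  0.00153906, -0.00154731,  0.00037877,
       -0.00047088]), 'joint_efforts': array([-6.50547213e-05, -4.44868755e+01, -3.51343417e+01, -3.28330007e-04,
        9.17338009e-03,  4.25478106e-06]), 'eef_pos': array([ 0.21094433, -0.53424639,  0.1993745 ]), 'eef_rot': array([ 0.5850464 , -0.58414388,  0.39824094, -0.39736733]), 'wrist_force': array([0.78292995, 0.74508531, 0.81757566]), 'torque': array([0.02847552, 0.03751045, 0.00061789]), 'opening': 1.0020089564447672} 0.0187
side {'K': array([[561.92554693,   0.        , 314.85750934],
       [  0.        , 561.92554693, 237.58575727],
       [  0.        ,   0.        ,   1.        ]]), 'distortion': array([0.00160884, 0.        , 0.        , 0.        , 0.        ]), 'pose': array([[-0.96818315, -0.1404803 ,  0.20709097,  0.2850575 ],
       [-0.25023941,  0.54771424, -0.79836667,  0.97381734],
       [-0.00127188, -0.82478749, -0.56544141,  0.75904036],
       [ 0.        ,  0.        ,  0.        ,  1.        ]])}
top {'K': array([[624.43612484,   0.        , 311.4420111 ],
       [  0.        , 624.43612484, 246.07589012],
       [  0.        ,   0.        ,   1.        ]]), 'distortion': array([-0.2205749,  0.       ,  0.       ,  0.       ,  0.       ]), 'pose': array([[ 0.00304456, -0.99889378,  0.046925  ,  0.45418644],
       [-0.99998208, -0.00328304, -0.00500592,  0.00805689],
       [ 0.00515444, -0.04690892, -0.99888587,  1.67189343],
       [ 0.        ,  0.        ,  0.        ,  1.        ]])}
```

View pics/side0.png

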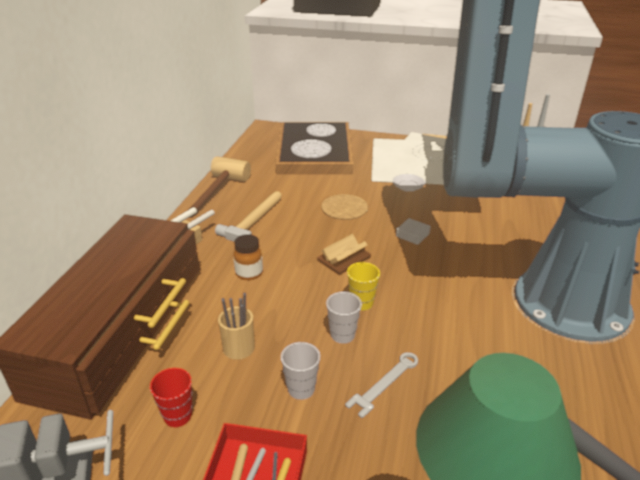

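View pics/top0.png

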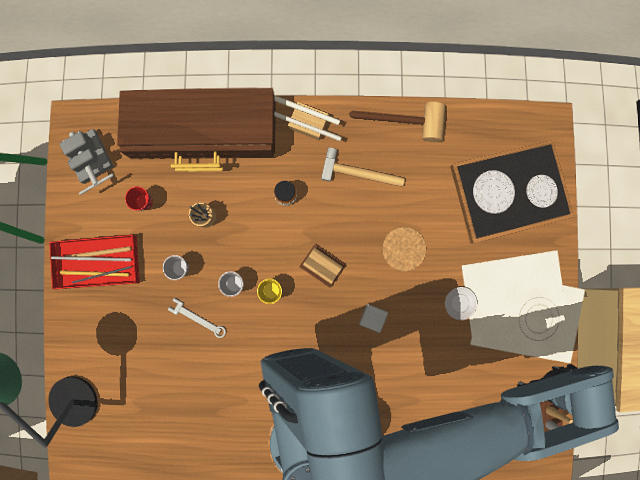

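The side view shows the silver beakers at about (300,370) and (343,317), the pad at (345,207) and the rest at (345,252). In the top view the beakers are at (175,267) and (231,284), the rest at (323,265) and the pad at (404,249). I'll enlarge these areas.

```bash
cat > h.py <<'E'
import numpy as np,cv2
from bench import *
from scipy.spatial.transform import Rotation as R
def rays(n,pts):
    m=camera_model(n);p=cv2.undistortPoints(np.array(pts,float).reshape(-1,1,2),m["K"],m["distortion"])[:,0]
    d=np.c_[p,np.ones(len(p))]@m["pose"][:3,:3].T
    return m["pose"][:3,3],d
def atz(n,pts,z):
    o,d=rays(n,pts); z=np.broadcast_to(z,(len(d),))
    return o+d*((z-o[2])/d[:,2])[:,None]
def proj(n,P):
    m=camera_model(n);T=np.linalg.inv(m["pose"])
    r,_=cv2.Rodrigues(T[:3,:3]);return cv2.projectPoints(np.array(P,float).reshape(-1,1,3),r,T[:3,3],m["K"],m["distortion"])[0][:,0]
def crop(n,x0,y0,x1,y1,s,out,img=None):
    im=camera(n) if img is None else img
    cv2.imwrite(out,cv2.resize(im[y0:y1,x0:x1],None,fx=s,fy=s,interpolation=cv2.INTER_CUBIC))
def pose():
    o=get_obs();w,x,y,z=o["eef_rot"];return o["eef_pos"],R.from_quat([x,y,z,w]),o
E
python3 - <<'E'
from h import *
t=cv2.imread("pics/top0.png");s=cv2.imread("pics/side0.png")
crop("top",150,230,310,330,5,"pics/t1.png",t)
crop("top",290,210,450,310,5,"pics/t2.png",t)
crop("side",260,250,420,370,5,"pics/s1.png",s)
crop("side",260,320,420,420,5,"pics/s2.png",s)
E
```

```text
(no output)
```

View pics/t1.png

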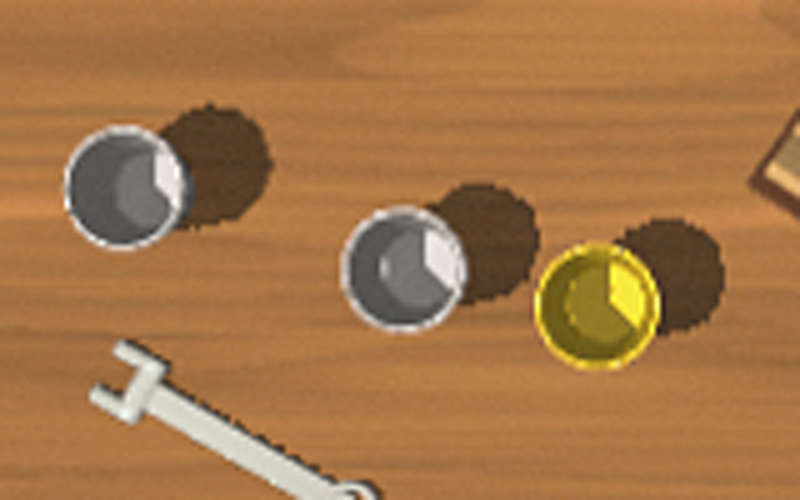

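View pics/t2.png

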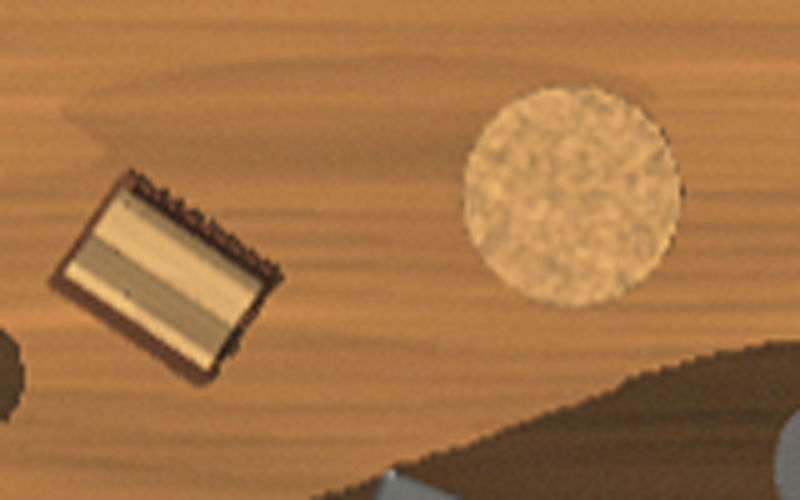

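View pics/s1.png

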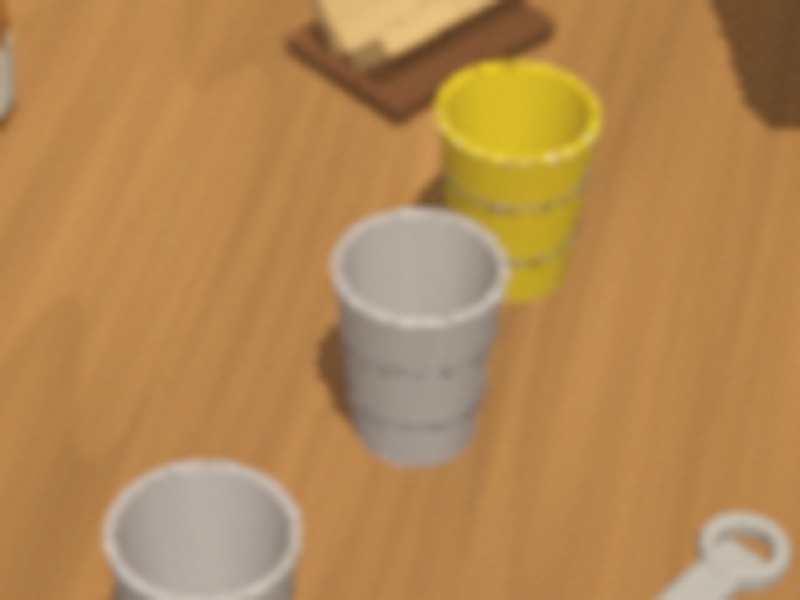

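The top crop shows rims at crop (126,187), (404,269) and yellow (598,306), the pad centre at (573,196), and the rest's board corners near (130,170), (283,275), (205,385) and (50,280).

Run:
```python
from h import *
np.set_printoptions(precision=4,suppress=True)
f=lambda p,x0,y0:(np.array(p,float)+.5)/5-.5+[x0,y0]
T=atz("top",f([[126.5,187],[404,269],[598,306]],150,230),.08);print("rims L,R,Y top\n",T)
S=atz("side",[f([[418,267]],260,250)[0],f([[202,537]],260,250)[0],f([[518,112]],260,250)[0]],.08);print("side R,L,Y",S)
# widths
print("rim L width",atz("top",f([[64,187],[189,187]],150,230),.08))
c=atz("top",f([[130,170],[283,275],[205,385],[50,280]],290,210),.012);print(c,c.mean(0),[np.linalg.norm(c[i]-c[i-1]) for i in range(4)])
p=atz("top",f([[573,196],[464,196],[682,196]],290,210),.006);print(p)
e=c[1]+c[2]-c[0]-c[3];print("rest x yaw",np.degrees(np.arctan2(e[1],e[0])))
print("side pad proj",proj("side",p[0]),"rest",proj("side",c), proj("side",T))
# obstacles
print("jar,pot",atz("top",[[285,191]],.085),atz("top",[[201,214]],.075), "block/dish",atz("top",[[374,319],[461,303]],.02),"wrench",atz("top",[[171,305],[220,331]],.01),"ham",atz("top",[[329,165],[404,182]],.02))
```

```text
rims L,R,Y top
 [[0.4739 0.3513 0.08  ]
 [0.4328 0.2068 0.08  ]
 [0.4145 0.1074 0.08  ]]
side R,L,Y [[0.4307 0.2068 0.08  ]
 [0.471  0.3546 0.08  ]
 [0.412  0.1071 0.08  ]]
rim L width [[0.4737 0.3843 0.08  ]
 [0.4741 0.3186 0.08  ]]
[[ 0.5388 -0.0113  0.012 ]
 [ 0.4831 -0.0929  0.012 ]
 [ 0.4246 -0.0515  0.012 ]
 [ 0.4801  0.0311  0.012 ]] [ 0.4816 -0.0312  0.012 ] [np.float64(0.07237895718663757), np.float64(0.09876402532398469), np.float64(0.07172724771926439), np.float64(0.0994924579132121)]
[[ 0.5259 -0.2494  0.006 ]
 [ 0.5258 -0.1904  0.006 ]
 [ 0.5261 -0.3088  0.006 ]]
rest x yaw -124.12530105252634
side pad proj [[343.4289 205.5766]] rest [[315.6596 255.8212]
 [347.3811 239.3266]
 [369.0471 253.065 ]
 [337.057  271.0497]] [[298.8527 355.2187]
 [342.0683 302.8283]
 [361.919  271.8942]]
jar,pot [[0.6696 0.0682 0.085 ]] [[0.6112 0.2857 0.075 ]] block/dish [[ 0.3389 -0.1665  0.02  ]
 [ 0.3804 -0.4015  0.02  ]] wrench [[0.3726 0.3764 0.01  ]
 [0.3045 0.2431 0.01  ]] ham [[ 0.7491 -0.0465  0.02  ]
 [ 0.7047 -0.248   0.02  ]]
```

```bash
cat >> h.py <<'E'
import json
def log():
    p,r,o=pose()
    open("log.jsonl","a").write(json.dumps(dict(t=o["time_s"],q=list(o["q"]),p=list(p),r=list(r.as_quat()),op=o["opening"]))+"\n")
    return o
E
python3 -c "
from h import *
log();p,r,o=pose();print(r.as_matrix().round(3))"
python3 -m jog '[[0,-20,0,5,0,0,-1],[0,-20,0,5,0,0,-1],[0,-20,0,5,5,0,-1],[0,-20,0,0,5,5,-1],[0,0,0,0,5,5,-1],[0,0,0,0,0,0,-1]]'; python3 -c "
from h import *
log()"
```

```text
[[ 0.367 -0.     0.93 ]
 [-0.93   0.002  0.367]
 [-0.002 -1.     0.   ]]
time_s: 0.6
eef_pos: [0.2003, -0.5403, 0.2778]
eef_rot: [0.643, -0.405, 0.467, -0.452]
wrist_force: [-0.1, 0.2, -0.9]
opening: 0.998
```

```bash
python3 -m jog '[[0,0,20,-5,5,5,-1],[0,0,20,-5,5,5,-1],[0,0,20,5,5,5,-1],[0,0,0,5,0,0,-1],[0,0,0,0,0,0,-1],[0,0,0,0,0,0,-1]]'; python3 -c "
from h import *
log()"
python3 -m jog '[[30,0,0,5,5,0,-1],[30,0,0,5,5,0,-1],[30,0,0,5,5,0,-1],[0,0,0,5,0,5,-1],[0,0,0,0,0,0,-1]]'; python3 -c "
from h import *
log();p,r,o=pose();print(p,r.as_matrix().round(3),o['q'])"
cat log.jsonl
```

```text
time_s: 1.1
eef_pos: [0.2595, -0.5346, 0.2871]
eef_rot: [0.628, -0.3, 0.571, -0.434]
wrist_force: [-0.2, -0.4, 0.8]
opening: 0.996
time_s: 1.52
eef_pos: [0.2463, -0.6132, 0.242]
eef_rot: [0.611, -0.101, 0.57, -0.54]
wrist_force: [-0.2, 0.5, -1.7]
opening: 1.001
[ 0.24626703 -0.61322503  0.24198755] [[-0.233  0.544  0.806]
 [-0.775  0.396 -0.492]
 [-0.587 -0.739  0.329]] [-1.65362284  0.61298708  1.12754989  0.56564296  1.88491193  0.39049046]
{"t": 0.1, "q": [-1.4012552417188033, 0.18149011047624058, 1.6078638520749413, 1.6535524024395416e-05, 1.353836728588579, -0.20626696777185025], "p": [0.21098611764848274, -0.5343175228428683, 0.19948250190406838], "r": [-0.5841874375068544, 0.39818776092033087, -0.39741176782638077, 0.5850089159196974], "op": 1.0003302824231235}
{"t": 0.6, "q": [-1.5524723002698317, 0.297249646686653, 1.350189664855375, 0.21276614661861223, 1.758856806497624, -0.10011915503328858], "p": [0.20031654852456907, -0.5402600033519096, 0.2777549663443096], "r": [-0.404871307983992, 0.46740700395638785, -0.4519259830275171, 0.6429407612591203], "op": 0.9979897598205265}
{"t": 1.1, "q": [-1.4693631918354049, 0.46306476316272593, 1.1608247799134699, 0.26894345521137253, 1.9526361259472227, 0.2270326637496447], "p": [0.25954782126874687, -0.5346337345950672, 0.2871011230205893], "r": [-0.3000950456951677, 0.5714831225910083, -0.43445081168983546, 0.6281739379860398], "op": 0.9958185485619997}
{"t": 1.5167, "q": [-1.653622840665015, 0.612987082054481, 1.1275498880136678, 0.565642958982279, 1.8849119291235918, 0.3904904635361593], "p": [0.24626703000656563, -0.6132250252508923, 0.24198755292984855], "r": [-0.10111520969281745, 0.5701224261280677, -0.5399348896735917, 0.6109062518159312], "op": 1.0010509597861594}
```

```bash
cat > kin.py <<'E'
import numpy as np,json
from scipy.spatial.transform import Rotation as R
from scipy.optimize import least_squares
def fk(P,q,RE,s=(1,1,1,1,1,1)):
    d1,a1,lat,L2,a3,L3,d6,l5=P
    z=np.array([0,0,1.]);
    r=R.identity();p=np.zeros(3)
    r=r*R.from_euler('z',s[0]*q[0]); p=p+r.apply([a1,lat,d1])
    r=r*R.from_euler('y',s[1]*q[1]); p=p+r.apply([0,0,L2])
    r=r*R.from_euler('y',s[2]*q[2]); p=p+r.apply([a3,0,L3])
    r=r*R.from_euler('z',s[3]*q[3])
    r=r*R.from_euler('y',s[4]*q[4]); p=p+r.apply([0,l5,d6])
    r=r*R.from_euler('z',s[5]*q[5])
    return p,r*RE
if __name__=="__main__":
    D=[json.loads(l) for l in open("log.jsonl")]
    import itertools
    best=[]
    for s in itertools.product([1],[1],[1],[1,-1],[1],[1,-1]):
        R0=[fk(np.zeros(8),d["q"],R.identity(),s)[1] for d in D]
        E=[a.inv()*R.from_quat(d["r"]) for a,d in zip(R0,D)]
        best.append((max((E[0].inv()*e).magnitude() for e in E),s,E[0].as_matrix().round(3).tolist(),E[0].as_quat()))
    best.sort(key=lambda b:b[0]);print(best[0],best[1][0])
    s=best[0][1];RE=R.from_quat(best[0][3])
    def f(P): return np.concatenate([fk(P,d["q"],RE,s)[0]-d["p"] for d in D]+[1e-4*P])
    for g in range(1):
        S=least_squares(f,[.2,0,.1,.4,0,.4,.2,0]);print(S.x.round(4),np.abs(S.fun[:-8]).max())
    json.dump(dict(P=list(S.x),s=s,RE=list(RE.as_quat())),open("kin.json","w"))
E
python3 kin.py
```

```text
(6.538680202546447e-16, (1, 1, 1, 1, 1, 1), [[-1.0, -0.0, 0.0], [0.0, 0.0, 1.0], [-0.0, 1.0, -0.0]], array([-1.11022302e-16, -7.07106781e-01, -7.07106781e-01, -2.28278767e-16])) 1.1312627110443694
[0.3134 0.     0.1178 0.4382 0.0855 0.5145 0.3499 0.    ] 2.5904352607408754e-08
```

```bash
cat >> kin.py <<'E'
K=json.load(open("kin.json"));KP=np.array(K["P"]);KRE=R.from_quat(K["RE"])
LO=np.array([-2.99,-.89,.3,-1.14,0,-3.12]);HI=np.array([2.99,2.07,2.58,4.28,2.63,3.12])
def FK(q): return fk(KP,q,KRE)
def IK(p,r,q0):
    def f(q):
        a,b=FK(q);return np.r_[(a-p)*5,(r.inv()*b).as_rotvec()]
    S=least_squares(f,np.clip(q0,LO+.02,HI-.02),bounds=(LO,HI));return S.x,np.abs(S.fun).max()
def IKall(p,r,n=40,seed=0):
    g=np.random.default_rng(seed);out=[]
    for i in range(n):
        q0=g.uniform(LO,HI);q0[0]=np.arctan2(p[1],p[0])+g.uniform(-.7,.7);q0[1]=g.uniform(0,1.2);q0[2]=g.uniform(.6,2.4)
        q,e=IK(p,r,q0)
        if e<1e-4 and not any(np.abs(q-o).max()<.02 for o in out): out.append(q)
    return out
def tool(yaw,elev,sg):
    """y points at heading yaw (deg), elevation elev (deg; may be < -90 = pointing back); x = sg * left of heading"""
    a,b=np.radians([yaw,elev]);h=np.array([np.cos(a),np.sin(a),0]);l=np.array([-np.sin(a),np.cos(a),0])
    y=h*np.cos(b)+np.array([0,0,np.sin(b)]);x=sg*l
    return R.from_matrix(np.c_[x,y,np.cross(x,y)])
E
cat > plan1.py <<'E'
from kin import *
np.set_printoptions(precision=2,suppress=True)
OFF=.014
def show(n,ax,yaw,el,sg):
    r=tool(yaw,el,sg);p=np.array(ax)+r.apply([0,OFF,0])
    for q in IKall(p,r): print(n,yaw,el,sg,q, "margin",np.minimum(q-LO,HI-q).min().round(2))
for sg in(1,-1):
    for yaw in(0,25): show("pickR",(.4318,.2068,.038),yaw,-45,sg)
    for yaw in(37,56): show("pickL",(.4725,.3525,.038),yaw,-45,sg)
    show("lay",(.4816,-.0312,.060),55.9,-126,sg)
    for e in(-41,-55): show("regr",(.4816,-.0312,.060),55.9,e,sg)
    for y in(-60,-25,0,25):show("place(sg flipped)",(.526,-.2494,.046),y,-40,-sg)
E
python3 plan1.py
```

```text
pickR 0 -45 1 [0.39 0.09 2.45 4.21 0.31 0.8 ] margin 0.07
pickR 25 -45 1 [-0.05 -0.01  2.56  1.94  0.36  2.39] margin 0.02
pickL 37 -45 1 [0.3  0.22 2.29 2.02 0.27 2.42] margin 0.27
pickL 56 -45 1 [0.11 0.26 2.23 1.45 0.57 2.58] margin 0.35
lay 55.9 -126 1 [ 0.02  0.52  1.65 -0.51  1.39 -2.32] margin 0.63
regr 55.9 -41 1 [-0.9   0.31  2.13  0.88  1.21  2.28] margin 0.45
regr 55.9 -55 1 [-0.76  0.18  2.13  0.7   1.07  2.56] margin 0.45
place(sg flipped) -25 -40 -1 [-0.82  0.22  2.35  2.29  0.39 -1.01] margin 0.23
place(sg flipped) 0 -40 -1 [-1.08  0.29  2.25  1.47  0.74 -0.74] margin 0.33
place(sg flipped) 25 -40 -1 [-1.14  0.43  2.01  1.07  1.06 -0.74] margin 0.57
pickR 0 -45 -1 [ 0.39  0.09  2.45  4.21  0.31 -2.34] margin 0.07
pickR 25 -45 -1 [-0.05 -0.01  2.56  1.94  0.36 -0.76] margin 0.02
pickL 37 -45 -1 [ 0.3   0.22  2.29  2.02  0.27 -0.72] margin 0.27
pickL 56 -45 -1 [ 0.11  0.26  2.23  1.45  0.57 -0.56] margin 0.35
lay 55.9 -126 -1 [ 0.02  0.52  1.65 -0.51  1.39  0.82] margin 0.63
regr 55.9 -41 -1 [-0.9   0.31  2.13  0.88  1.21 -0.86] margin 0.45
regr 55.9 -55 -1 [-0.76  0.18  2.13  0.7   1.07 -0.58] margin 0.45
place(sg flipped) -25 -40 1 [-0.82  0.22  2.35  2.29  0.39  2.13] margin 0.23
place(sg flipped) 0 -40 1 [-1.08  0.29  2.25  1.47  0.74  2.4 ] margin 0.33
place(sg flipped) 25 -40 1 [-1.14  0.43  2.01  1.07  1.06  2.4 ] margin 0.57
```

```bash
cat > traj.py <<'E'
from kin import *
from h import pose
np.set_printoptions(precision=2,suppress=True)
SP=np.array([2.57,2.57,3.01,3.14,3.14,3.14])*.65/12
def rows(p0,r0,p1,r1,q,N=None,w=None):
    rv=(r0.inv()*r1).as_rotvec() if w is None else w
    n=N or max(1,int(np.ceil(max(np.abs(np.degrees(rv)).max()/7.1,np.linalg.norm(np.degrees(rv))/7.1,np.linalg.norm(p1-p0)/.040))))
    while True:
        w=rv/n;A=sum((r0*R.from_rotvec(k*w)).as_matrix() for k in range(n));v=np.linalg.solve(A,p1-p0)
        row=np.r_[(v*1000).round(1),np.degrees(w).round(2)]
        p,r,qq=p0,r0,q;mx=0;path=[p0]
        for k in range(n):
            p=p+r.apply(row[:3]/1000);r=r*R.from_rotvec(np.radians(row[3:]))
            qn,e=IK(p,r,qq);d=np.abs(qn-qq)/SP;mx=max(mx,d.max());qq=qn;path.append(p)
            if e>1e-3: print("  unreachable at",k,p,qn,e);break
        if (mx<=1 and np.abs(row[:3]).max()<41.6) or N or n>60: break
        n=int(np.ceil(n*max(1.05,min(mx,1.5))))
    return n,row,p,r,qq,mx,np.array(path)
def plan(wps,start=None,v=True):
    """wps: list of (name,p,r[,N])"""
    if start is None: p,r,o=pose();q=o["q"]
    else: p,r,q=start
    for w in wps:
        n,row,p,r,q,mx,path=rows(p,r,np.array(w[1],float),w[2],q,w[3] if len(w)>3 else None)
        print(f"{w[0]}: {n} x {json.dumps([float(a) for a in row])} speed {mx:.2f} end {(p*1000).round(1)} err {((p-w[1])*1000).round(1)} q {q} marg {np.minimum(q-LO,HI-q).min():.2f} minz {path[:,2].min():.3f}")
    return p,r,q
OFF=.014
def at(ax,yaw,el,sg,back=0,off=OFF):
    r=tool(yaw,el,sg);return np.array(ax)+r.apply([0,off-back,0]),r
E
cat > p2.py <<'E'
from traj import *
A=(.4318,.2068,.042)
for yaw,e in((10,-55),(10,-60),(20,-60)):
    print(yaw,e)
    mid=(np.array([.45,-.25,.30]),tool(-20,-80,-1))
    st=plan([("mid",*mid),("pre",*at(A,yaw,e,-1,.11)),("grasp",*at(A,yaw,e,-1))])
    U=np.array([.4816,-.0312,.060])
    st=plan([("lift",*at(A+np.array([0,0,.10]),yaw,e,-1)),("over",*at(U+[0,0,.1],55.9,e-81,-1)),("lay",*at(U,55.9,e-81,-1)),
      ("back",*at(U,55.9,e-81,-1,.10)),("pre",*at(U,55.9,-41,-1,.12)),("regr",*at(U,55.9,-41,-1)),("up",*at(U+[0,0,.1],55.9,-41,-1)),
      ],st)
    for y in(0,):
        plan([("prepl",*at((.526,-.2494,.13),y,-40,1)),("pl",*at((.526,-.2494,.046),y,-40,1))],st)
E
python3 p2.py
```

```text
10 -55
mid: 11 x [-37.5, 9.4, 4.1, -1.14, -0.68, -3.22] speed 0.92 end [ 449.8 -250.3  299.3] err [-0.2 -0.3 -0.7] q [-0.79 -0.17  1.77  0.07  1.38  1.12] marg 0.72 minz 0.242
pre: 13 x [-33.5, 10.0, -14.1, 1.88, -2.15, 0.89] speed 0.97 end [377.2 197.6 120.8] err [-0.4  0.4  0.2] q [ 0.23 -0.55  2.52 -0.06  0.56  1.67] marg 0.06 minz 0.121
grasp: 4 x [0.1, 27.6, 0.0, 0.0, -0.0, 0.01] speed 0.94 end [439.6 208.2  30.4] err [-0.1 -0.  -0.1] q [ 0.21 -0.04  2.43 -0.16  0.14  1.76] marg 0.14 minz 0.030
lift: 3 x [-0.0, -27.3, 19.2, 0.01, -0.01, -0.0] speed 0.83 end [439.8 208.2 130.5] err [ 0.1  0.  -0. ] q [ 0.21 -0.34  2.38 -0.05  0.49  1.65] marg 0.20 minz 0.030
over: 13 x [18.4, 0.6, -8.3, -5.87, -3.81, -0.37] speed 0.88 end [476.3 -39.8 150.9] err [ 0.4 -0.3  0.6] q [ 0.08  0.49  1.54 -0.6   1.66  0.79] marg 0.54 minz 0.118
lay: 3 x [-0.2, 23.3, 24.1, -0.0, -0.01, 0.02] speed 0.38 end [475.9 -39.5  50.3] err [-0.1 -0.   0.1] q [ 0.08  0.64  1.56 -0.6   1.53  0.89] marg 0.54 minz 0.050
back: 3 x [0.0, -33.3, 0.0, -0.0, 0.0, -0.0] speed 0.37 end [516.2  19.9 119.8] err [-0.1 -0.1  0.
[... 5052 characters left out ...]
] q [-0.9   0.07  2.12  0.82  1.37 -0.66] marg 0.46 minz 0.051
  unreachable at 18 [ 0.52 -0.24  0.1 ] [-1.04  0.01  2.25  1.04  0.76 -3.12] 0.030019345229202476
  unreachable at 20 [ 0.52 -0.24  0.1 ] [-1.03  0.01  2.24  1.03  0.75 -3.12] 0.04039988514197065
prepl: 23 x [-3.2, -0.1, -13.0, -2.35, -5.83, -0.05] speed 0.93 end [ 519.2 -238.6  102.3] err [-17.5  10.8 -18.7] q [-1.03  0.01  2.24  1.03  0.75 -3.12] marg 0.00 minz 0.069
  unreachable at 0 [ 0.53 -0.24  0.07] [-0.96  0.09  2.2   0.99  0.67 -3.12] 0.14065403496972462
pl: 2 x [-8.2, 28.8, 16.6, -2.36, -5.82, -0.03] speed 0.57 end [ 527.1 -243.1   69.3] err [-9.6  6.3 32.3] q [-0.96  0.09  2.2   0.99  0.67 -3.12] marg 0.00 minz 0.069
```

```bash
python3 -m jog '[[-37.5,9.4,4.1,-1.1,-0.7,-3.2,-1],[-37.5,9.4,4.1,-1.1,-0.7,-3.2,-1],[-37.5,9.4,4.1,-1.1,-0.7,-3.2,-1],[-37.5,9.4,4.1,-1.1,-0.7,-3.2,-1],[-37.5,9.4,4.1,-1.1,-0.7,-3.2,-1],[-37.5,9.4,4.1,-1.1,-0.7,-3.2,-1],[-37.5,9.4,4.1,-1.1,-0.7,-3.2,-1],[-37.5,9.4,4.1,-1.1,-0.7,-3.2,-1]]'
python3 -m jog '[[-37.5,9.4,4.1,-1.1,-0.7,-3.2,-1],[-37.5,9.4,4.1,-1.1,-0.7,-3.2,-1],[-37.5,9.4,4.1,-1.1,-0.7,-3.2,-1],[0,0,0,0,0,0,-0.7]]'
cat > p3.py <<'E'
from traj import *
A=np.array((.4318,.2068,.042))
plan([("pre",*at(A,10,-60,-1,.11)),("grasp",*at(A,10,-60,-1))])
E
python3 p3.py
```

```text
time_s: 2.18
eef_pos: [0.3965, -0.3489, 0.3161]
eef_rot: [-0.493, 0.304, -0.537, 0.614]
wrist_force: [1.2, -1.2, -0.1]
opening: 1.004
time_s: 2.52
eef_pos: [0.4564, -0.2375, 0.3029]
eef_rot: [-0.448, 0.375, -0.516, 0.626]
wrist_force: [-0.6, -0.3, 0.4]
opening: 0.886
pre: 12 x [-35.6, 11.2, -14.1, 1.58, -2.22, 0.87] speed 0.90 end [384.6 198.5 124.8] err [ 0.  -0.  -0.4] q [ 0.22 -0.47  2.43 -0.03  0.66  1.64] marg 0.15 minz 0.125
grasp: 4 x [0.0, 27.4, 0.0, 0.01, -0.01, -0.01] speed 0.80 end [438.5 208.   29.9] err [-0.2  0.  -0. ] q [ 0.21 -0.03  2.37 -0.07  0.28  1.67] marg 0.21 minz 0.030
```

```bash
python3 -m jog '[[-35.6,11.2,-14.1,1.6,-2.2,0.9,-0.7],[-35.6,11.2,-14.1,1.6,-2.2,0.9,-0.7],[-35.6,11.2,-14.1,1.6,-2.2,0.9,-0.7],[-35.6,11.2,-14.1,1.6,-2.2,0.9,-0.7],[-35.6,11.2,-14.1,1.6,-2.2,0.9,-0.7],[-35.6,11.2,-14.1,1.6,-2.2,0.9,-0.7],[-35.6,11.2,-14.1,1.6,-2.2,0.9,-0.7],[-35.6,11.2,-14.1,1.6,-2.2,0.9,-0.7]]'
python3 -m jog '[[-35.6,11.2,-14.1,1.6,-2.2,0.9,-0.7],[-35.6,11.2,-14.1,1.6,-2.2,0.9,-0.7],[-35.6,11.2,-14.1,1.6,-2.2,0.9,-0.7],[-35.6,11.2,-14.1,1.6,-2.2,0.9,-0.7],[0,0,0,0,0,0,-0.7],[0,0,0,0,0,0,-0.7]]'
python3 p3.py; python3 -c "
from h import *
crop('top',150,220,350,370,4,'pics/t3.png');crop('side',260,200,420,400,3.5,'pics/s3.png')"
```

```text
time_s: 3.18
eef_pos: [0.4267, 0.0491, 0.189]
eef_rot: [0.595, -0.377, 0.393, -0.591]
wrist_force: [1.5, 0.3, -0.4]
opening: 0.847
time_s: 3.68
eef_pos: [0.3867, 0.1926, 0.1259]
eef_rot: [0.663, -0.377, 0.325, -0.559]
wrist_force: [-0.1, 0.9, 0.5]
opening: 0.851
pre: 1 x [-6.1, 0.1, -1.4, -0.26, -0.83, -0.16] speed 0.21 end [384.5 198.5 125.1] err [ 0. -0.  0.] q [ 0.22 -0.47  2.43 -0.04  0.66  1.64] marg 0.15 minz 0.125
grasp: 4 x [-0.0, 27.5, -0.0, 0.0, 0.0, 0.0] speed 0.80 end [438.7 208.   29.9] err [ 0. -0.  0.] q [ 0.21 -0.03  2.37 -0.07  0.28  1.67] marg 0.21 minz 0.030
```

View pics/s3.png

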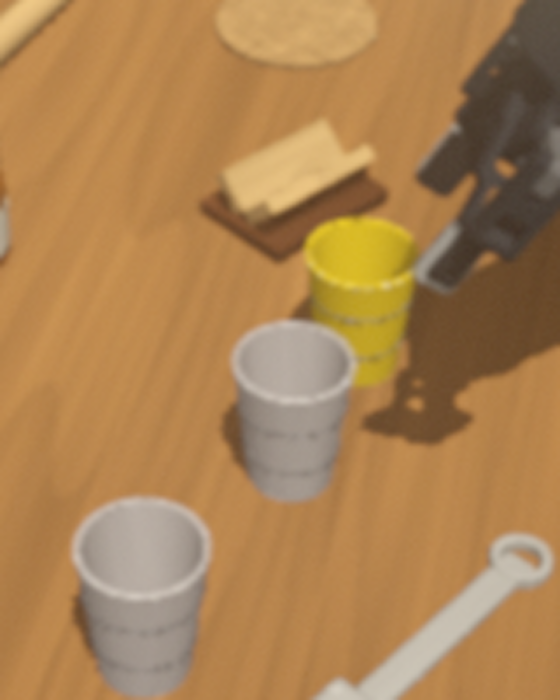

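View pics/t3.png

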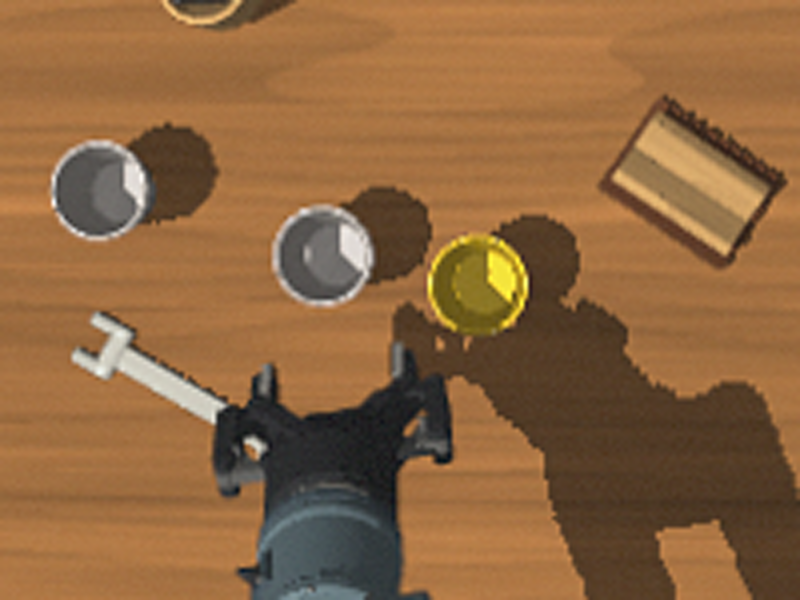

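The knuckles bulge past the finger backs, and at yaw 10 the right one would come close to the yellow cup's rim. I'll turn the approach so the yellow cup sits ahead of the knuckles.

```bash
cat > p3.py <<'E'
from traj import *
A=np.array((.4318,.2068,.042));U=np.array([.4816,-.0312,.060])
for y,e in((-30,-60),(-20,-60),(-30,-65)):
    print(y,e)
    st=plan([("pre",*at(A,y,e,-1,.09)),("grasp",*at(A,y,e,-1)),("lift",*at(A+np.array([0,0,.10]),y,e,-1)),("over",*at(U+[0,0,.1],55.9,e-81,-1))])
E
python3 p3.py
```

```text
-30 -60
pre: 13 x [-2.9, 1.5, -0.6, -0.02, 2.56, -1.54] speed 0.93 end [398.7 226.3 107.3] err [-0.2  0.5 -0.5] q [ 0.6  -0.03  2.15 -0.62  0.88  3.07] marg 0.05 minz 0.107
  unreachable at 2 [0.44 0.2  0.03] [ 0.49  0.16  2.15 -0.72  0.68  3.12] 0.012650233869389911
grasp: 3 x [0.1, 29.9, 0.2, 0.02, 0.02, -0.01] speed 0.47 end [437.8 203.4  29.9] err [-0.1  0.1  0. ] q [ 0.49  0.16  2.15 -0.72  0.68  3.12] marg 0.00 minz 0.030
lift: 3 x [0.0, -28.8, 16.7, 0.0, -0.0, -0.0] speed 0.52 end [438.  203.3 129.8] err [ 0.1 -0.  -0.1] q [ 0.5  -0.05  2.11 -0.59  0.88  2.93] marg 0.19 minz 0.030
over: 23 x [11.6, 1.4, -0.3, -2.8, -3.94, -0.73] speed 0.92 end [475.3 -39.4 151.8] err [-0.2  0.8  0.6] q [ 0.11  0.55  1.51 -0.64  1.72  0.82] marg 0.50 minz 0.127
-20 -60
pre: 10 x [-3.0, 2.0, -0.7, -0.03, 2.47, -1.51] speed 0.91 end [396.  219.5 107.2] err [-0.1 -0.3 -0.6] q [ 0.55 -0.12  2.23 -0.59  0.78  2.84] marg 0.28 minz 0.107
grasp: 3 x [-0.1, 29.8, 0.1, 0.01, -0.01, 0.02] speed 0.58 end [438.3 204.4  29.9] err [-0.1  0.   0.1] q [ 0.45  0.11  2.22 -0.75  0.56  2.96] marg 0.16 minz 0.030
l
[... 297 characters left out ...]
.72  0.82] marg 0.50 minz 0.125
-30 -65
pre: 12 x [-2.9, 1.6, -0.0, -0.42, 2.85, -1.55] speed 0.94 end [404.  222.7 111.3] err [-0.  -0.1  0.4] q [ 0.53 -0.05  2.12 -0.49  0.9   2.89] marg 0.23 minz 0.111
grasp: 3 x [-0.0, 30.1, -0.1, 0.01, -0.01, -0.0] speed 0.51 end [436.8 203.8  29.3] err [-0.2 -0.  -0. ] q [ 0.44  0.15  2.13 -0.58  0.69  2.96] marg 0.16 minz 0.029
lift: 3 x [-0.0, -30.2, 14.1, 0.0, 0.0, -0.0] speed 0.54 end [436.8 203.8 129.3] err [-0.1 -0.1 -0. ] q [ 0.44 -0.06  2.09 -0.46  0.91  2.79] marg 0.33 minz 0.029
over: 20 x [13.5, 1.6, -0.1, -3.21, -4.44, -1.23] speed 0.96 end [475.5 -41.5 152.2] err [ 0.4 -0.7  0. ] q [ 0.12  0.61  1.47 -0.69  1.78  0.84] marg 0.45 minz 0.127
```

```bash
python3 -m jog '[[-3,2,-0.7,0,2.5,-1.5,-0.7],[-3,2,-0.7,0,2.5,-1.5,-0.7],[-3,2,-0.7,0,2.5,-1.5,-0.7],[-3,2,-0.7,0,2.5,-1.5,-0.7],[-3,2,-0.7,0,2.5,-1.5,-0.7],[-3,2,-0.7,0,2.5,-1.5,-0.7],[-3,2,-0.7,0,2.5,-1.5,-0.7],[-3,2,-0.7,0,2.5,-1.5,-0.7]]'
python3 -m jog '[[-3,2,-0.7,0,2.5,-1.5,-0.7],[-3,2,-0.7,0,2.5,-1.5,-0.7],[0,0,0,0,0,0,-0.7],[0,0,0,0,0,0,-0.7]]'
cat > p3.py <<'E'
from traj import *
A=np.array((.4318,.2068,.042));y,e=-20,-60
plan([("pre",*at(A,y,e,-1,.09)),("grasp",*at(A,y,e,-1))])
E
python3 p3.py;python3 -c "
from h import *
crop('top',150,220,350,370,4,'pics/t4.png');crop('side',260,200,420,400,3,'pics/s4.png')"
```

```text
time_s: 4.45
eef_pos: [0.3955, 0.2123, 0.1116]
eef_rot: [-0.529, 0.301, -0.397, 0.686]
wrist_force: [1.0, -0.1, -0.0]
opening: 0.852
time_s: 4.78
eef_pos: [0.397, 0.2184, 0.1066]
eef_rot: [-0.495, 0.283, -0.412, 0.711]
wrist_force: [-0.6, -1.0, 0.0]
opening: 0.851
pre: 1 x [-0.9, -1.7, -0.6, -0.04, -0.55, -0.01] speed 0.05 end [396.1 219.8 107.8] err [-0. -0. -0.] q [ 0.55 -0.12  2.23 -0.59  0.78  2.84] marg 0.28 minz 0.107
grasp: 3 x [-0.0, 30.0, 0.0, -0.0, -0.0, -0.0] speed 0.59 end [438.3 204.4  29.8] err [-0. -0. -0.] q [ 0.45  0.11  2.22 -0.75  0.56  2.97] marg 0.15 minz 0.030
```

View pics/t4.png

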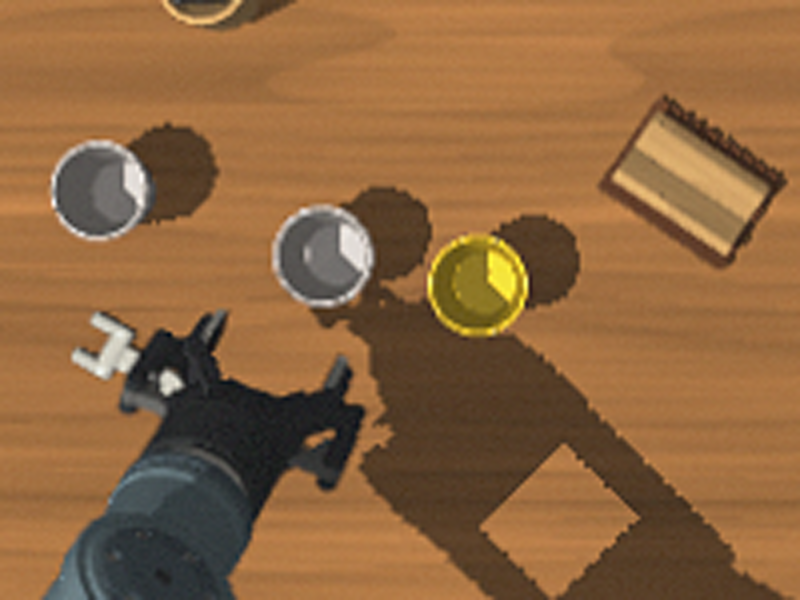

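View pics/s4.png

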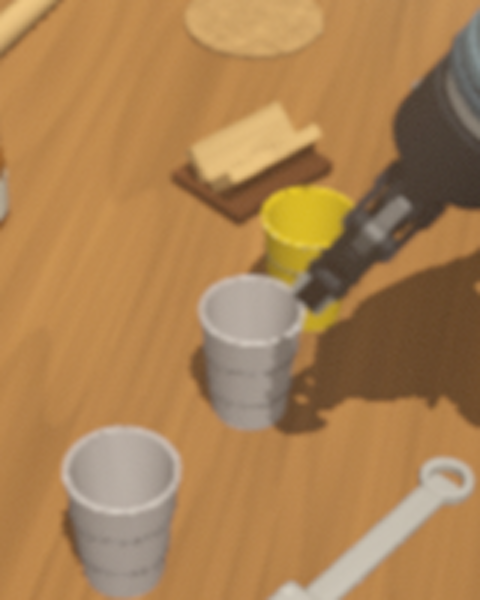

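```bash
python3 -m jog '[[-0.9,23,-0.6,0,-0.5,0,-0.7],[0,23,0,0,0,0,-0.7],[0,22,0,0,0,0,-0.7],[0,20.3,0,0,0,0,-0.7],[0,0,0,0,0,0,-0.7],[0,0,0,0,0,0,-0.7]]'
python3 p3.py
python3 -m jog '[[0,0,0,0,0,0,1],[0,0,0,0,0,0,1],[0,0,0,0,0,0,1],[0,0,0,0,0,0,1],[0,0,0,0,0,0,1],[0,0,0,0,0,0,1]]'
python3 -c "
from h import *
crop('side',260,200,420,400,3,'pics/s5.png')"
```

```text
time_s: 5.38
eef_pos: [0.4361, 0.2039, 0.0283]
eef_rot: [-0.496, 0.288, -0.41, 0.71]
wrist_force: [0.6, 0.5, 0.2]
opening: 0.85
pre: 3 x [-0.4, -30.1, 0.8, 0.03, -0.0, 0.04] speed 0.59 end [396.2 219.8 107.7] err [ 0.1  0.  -0.1] q [ 0.55 -0.12  2.23 -0.59  0.78  2.84] marg 0.28 minz 0.028
grasp: 3 x [0.0, 30.0, -0.0, 0.0, -0.0, -0.0] speed 0.59 end [438.5 204.4  29.8] err [ 0.1  0.  -0.1] q [ 0.45  0.11  2.22 -0.75  0.56  2.97] marg 0.15 minz 0.030
time_s: 5.88
eef_pos: [0.4368, 0.2054, 0.0306]
eef_rot: [-0.497, 0.286, -0.409, 0.709]
wrist_force: [-4.0, -2.8, 5.9]
opening: 0.664
```

View pics/s5.png

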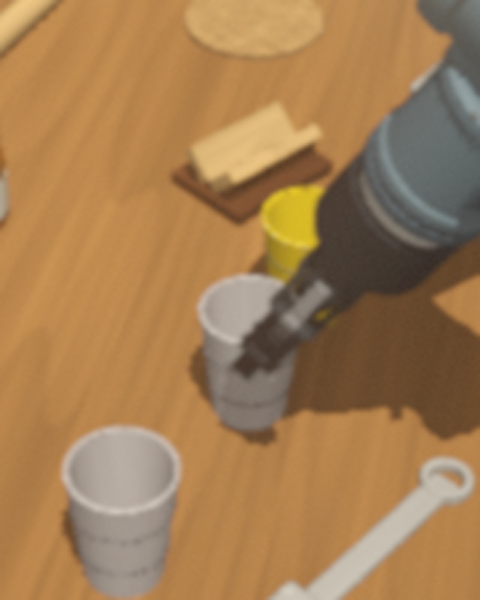

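Gripped: opening 0.664, so about 56 mm, which matches the diameter at mid-height. Lifting now.

```bash
python3 -m jog '[[0,-31.5,18,0,0,0,1],[0,-31.5,18,0,0,0,1],[0,-31.5,18,0,0,0,1],[0,0,0,0,0,0,1],[0,0,0,0,0,0,1]]'
cat > p4.py <<'E'
from traj import *
U=np.array([.4816,-.0312,.060]);e=-60
plan([("over",*at(U+[0,0,.09],55.9,e-81,-1)),("lay",*at(U,55.9,e-81,-1))])
E
python3 p4.py
python3 -c "
from h import *
crop('side',220,160,420,360,3,'pics/s6.png')"
```

```text
time_s: 6.35
eef_pos: [0.4375, 0.2067, 0.1413]
eef_rot: [-0.499, 0.284, -0.409, 0.709]
wrist_force: [-0.2, 0.2, -3.3]
opening: 0.663
over: 21 x [12.3, 2.4, -1.4, -3.26, -3.82, -0.72] speed 1.00 end [476.1 -40.  142.2] err [0.6 0.2 1. ] q [ 0.11  0.56  1.51 -0.64  1.71  0.83] marg 0.50 minz 0.132
lay: 3 x [-0.2, 19.2, 23.5, 0.01, -0.04, 0.0] speed 0.35 end [475.4 -40.1  51.2] err [-0.1  0.1  0. ] q [ 0.11  0.7   1.51 -0.64  1.6   0.91] marg 0.50 minz 0.051
```

View pics/s6.png

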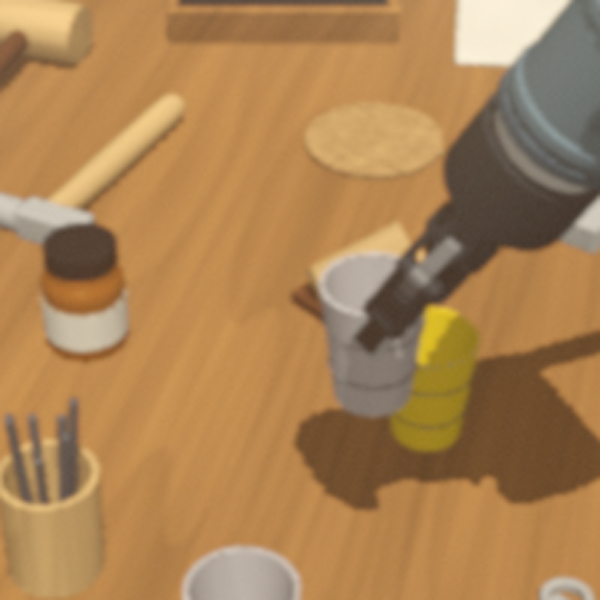

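```bash
python3 -m jog '[[12.3,2.4,-1.4,-3.3,-3.8,-0.7,1],[12.3,2.4,-1.4,-3.3,-3.8,-0.7,1],[12.3,2.4,-1.4,-3.3,-3.8,-0.7,1],[12.3,2.4,-1.4,-3.3,-3.8,-0.7,1],[12.3,2.4,-1.4,-3.3,-3.8,-0.7,1],[12.3,2.4,-1.4,-3.3,-3.8,-0.7,1],[12.3,2.4,-1.4,-3.3,-3.8,-0.7,1]]'
python3 -m jog '[[12.3,2.4,-1.4,-3.3,-3.8,-0.7,1],[12.3,2.4,-1.4,-3.3,-3.8,-0.7,1],[12.3,2.4,-1.4,-3.3,-3.8,-0.7,1],[12.3,2.4,-1.4,-3.3,-3.8,-0.7,1],[12.3,2.4,-1.4,-3.3,-3.8,-0.7,1],[12.3,2.4,-1.4,-3.3,-3.8,-0.7,1],[12.3,2.4,-1.4,-3.3,-3.8,-0.7,1]]'
python3 -m jog '[[12.3,2.4,-1.4,-3.3,-3.8,-0.7,1],[12.3,2.4,-1.4,-3.3,-3.8,-0.7,1],[12.3,2.4,-1.4,-3.3,-3.8,-0.7,1],[12.3,2.4,-1.4,-3.3,-3.8,-0.7,1],[12.3,2.4,-1.4,-3.3,-3.8,-0.7,1],[12.3,2.4,-1.4,-3.3,-3.8,-0.7,1],[12.3,2.4,-1.4,-3.3,-3.8,-0.7,1],[0,0,0,0,0,0,1]]'
python3 p4.py
python3 -c "
from h import *
crop('side',240,160,440,360,3,'pics/s7.png');crop('top',250,200,450,350,4,'pics/t7.png')"
```

```text
time_s: 6.98
eef_pos: [0.4151, 0.1193, 0.1263]
eef_rot: [-0.479, 0.554, -0.406, 0.547]
wrist_force: [0.4, 0.2, -2.3]
opening: 0.66
time_s: 7.57
eef_pos: [0.4279, 0.0329, 0.1321]
eef_rot: [-0.416, 0.764, -0.362, 0.334]
wrist_force: [0.5, -1.0, -3.3]
opening: 0.66
time_s: 8.23
eef_pos: [0.4725, -0.0425, 0.134]
eef_rot: [-0.313, 0.902, -0.284, 0.088]
wrist_force: [-1.2, -0.2, -2.6]
opening: 0.663
over: 1 x [1.0, -7.3, -3.5, 1.04, 0.5, -1.09] speed 0.18 end [475.5 -40.2 141.2] err [-0.  0. -0.] q [ 0.11  0.56  1.51 -0.64  1.71  0.83] marg 0.50 minz 0.134
lay: 3 x [0.0, 18.9, 23.3, -0.0, 0.0, -0.0] speed 0.35 end [475.4 -40.3  51.2] err [-0.1 -0.  -0. ] q [ 0.11  0.7   1.51 -0.64  1.6   0.91] marg 0.50 minz 0.051
```

View pics/s7.png

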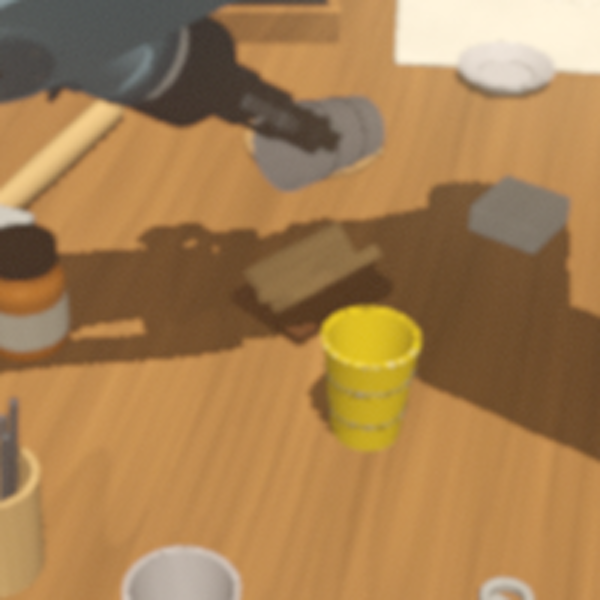

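View pics/t7.png

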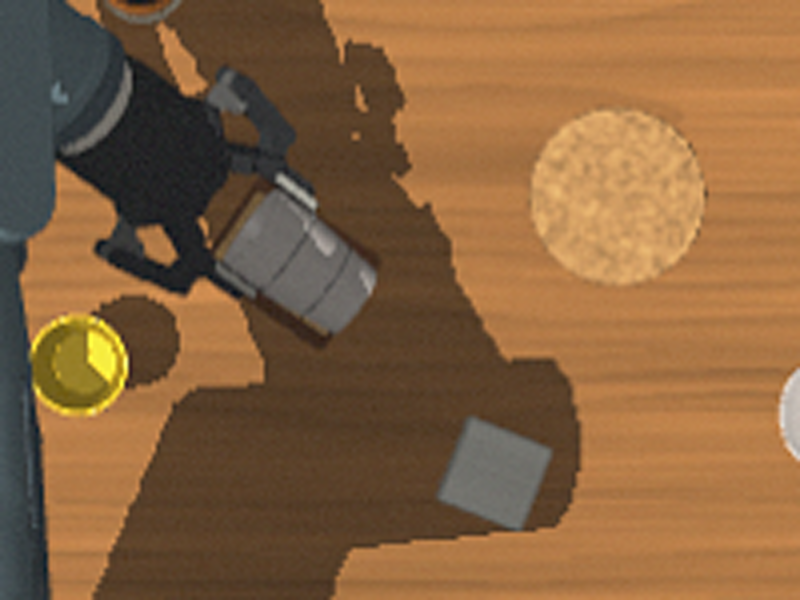

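The beaker lies mouth toward far-left and parallel to the groove. Lowering it.

```bash
python3 -m jog '[[1,5.5,14,1,0.5,-1.1,1],[0,12.6,15.5,0,0,0,1],[0,12.6,15.5,0,0,0,1],[0,11,13.5,0,0,0,1],[0,5,6,0,0,0,1],[0,0,0,0,0,0,1],[0,0,0,0,0,0,1]]'
python3 p4.py
python3 -c "
from h import *
crop('side',260,160,420,320,4,'pics/s8.png');crop('top',270,210,370,300,6,'pics/t8.png')"
```

```text
time_s: 8.92
eef_pos: [0.4769, -0.0389, 0.0587]
eef_rot: [-0.32, 0.9, -0.276, 0.102]
wrist_force: [-0.4, 0.9, -1.7]
opening: 0.666
over: 3 x [0.0, -16.9, -21.7, -0.09, -0.14, 0.04] speed 0.31 end [475.5 -40.2 141.2] err [0. 0. 0.] q [ 0.11  0.56  1.51 -0.64  1.71  0.83] marg 0.50 minz 0.059
lay: 3 x [0.0, 18.9, 23.3, -0.0, -0.0, 0.0] speed 0.35 end [475.5 -40.2  51.2] err [-0. -0.  0.] q [ 0.11  0.7   1.51 -0.64  1.6   0.91] marg 0.50 minz 0.051
```

View pics/s8.png

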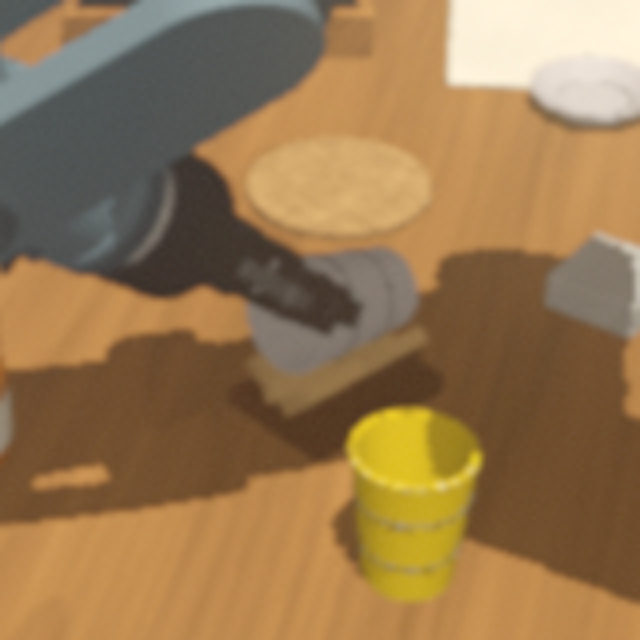

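View pics/t8.png

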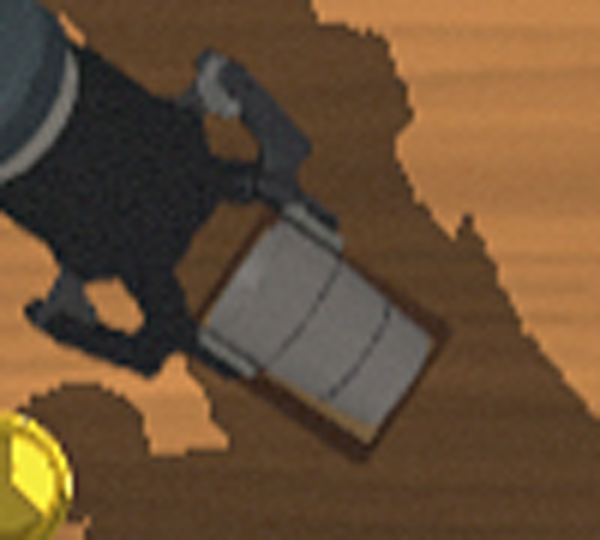

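```bash
python3 -m jog '[[0,1.3,1.6,0,0,0,1],[0,1.3,1.6,0,0,0,1],[0,0,0,0,0,0,1],[0,0,0,0,0,0,1]]'
python3 -m jog '[[0,0.7,0.9,0,0,0,1],[0,0.7,0.9,0,0,0,1],[0,0,0,0,0,0,1]]'
python3 -m jog '[[0,0.7,0.9,0,0,0,1],[0,0.7,0.9,0,0,0,1],[0,0,0,0,0,0,1]]'
```

```text
time_s: 9.35
eef_pos: [0.4774, -0.0389, 0.0546]
eef_rot: [-0.32, 0.9, -0.276, 0.102]
wrist_force: [0.5, 2.0, 0.2]
opening: 0.664
time_s: 9.6
eef_pos: [0.4776, -0.0387, 0.0538]
eef_rot: [-0.319, 0.901, -0.276, 0.103]
wrist_force: [-1.3, 6.3, 10.6]
opening: 0.662
time_s: 9.85
eef_pos: [0.4776, -0.0386, 0.0536]
eef_rot: [-0.318, 0.901, -0.277, 0.103]
wrist_force: [-4.3, 8.2, 20.3]
opening: 0.659
```

Contact felt at z≈54 mm, where it should be. Releasing and backing off.

```bash
python3 -m jog '[[0,0,0,0,0,0,-0.7],[0,0,0,0,0,0,-0.7],[0,0,0,0,0,0,-0.7],[0,0,0,0,0,0,-0.8],[0,-25,0,0,0,0,-0.8],[0,-35,0,0,0,0,-0.8],[0,-35,0,0,0,0,-0.8],[0,0,0,0,0,0,-0.8]]'
cat > p5.py <<'E'
from traj import *
U=np.array([.4816,-.0312,.064])
plan([("pre",*at(U,55.9,-41,-1,.12,.016)),("reg",*at(U,55.9,-41,-1,0,.016))])
E
python3 p5.py
python3 -c "
from h import *
crop('side',260,160,420,320,4,'pics/s9.png');crop('top',270,210,370,300,6,'pics/t9.png')"
```

```text
time_s: 10.52
eef_pos: [0.5229, 0.0252, 0.1137]
eef_rot: [-0.322, 0.9, -0.274, 0.105]
wrist_force: [0.4, 0.3, 0.9]
opening: 0.906
pre: 15 x [-0.1, -0.6, -11.3, 6.62, -0.0, 0.06] speed 0.96 end [437.9 -96.2 132.1] err [ 0.3 -0.  -0.2] q [-1.11  0.14  2.1   0.72  1.45 -0.81] marg 0.48 minz 0.114
reg: 3 x [-0.1, 39.9, 0.0, 0.02, -0.01, -0.0] speed 0.51 end [488.2 -21.3  53.5] err [-0.1 -0.1 -0. ] q [-0.9   0.31  2.13  0.88  1.21 -0.85] marg 0.45 minz 0.053
```

View pics/s9.png

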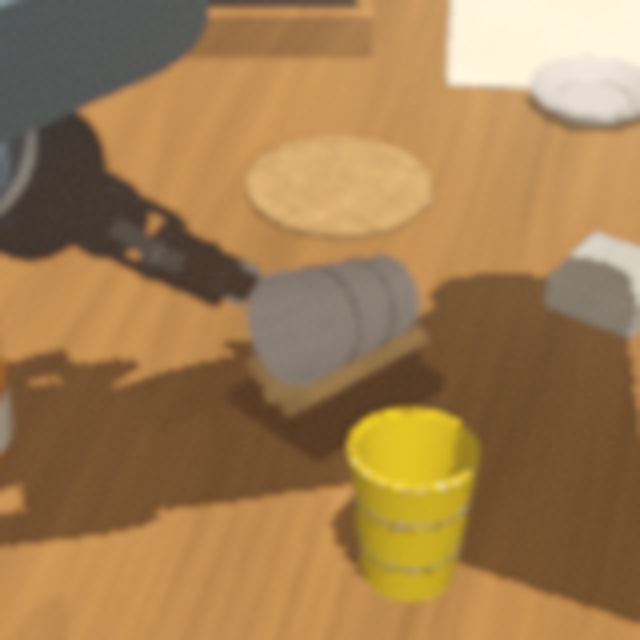

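View pics/t9.png

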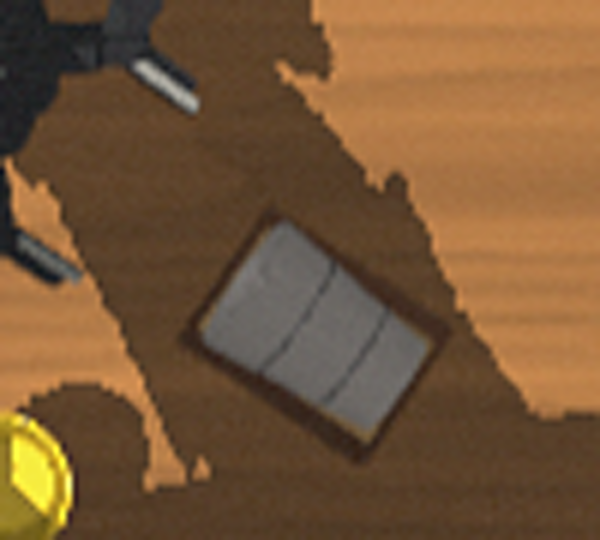

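Run:
```python
from h import *
f=lambda p:(np.array(p,float)+.5)/6-.5+[270,210]
c=atz("top",f([[285,220],[203,325],[432,342],[372,440]]),[.065,.065,.053,.053])
m=c[:2].mean(0);ft=c[2:].mean(0);d=m-ft
print(m,ft,(m+ft)/2,np.degrees(np.arctan2(d[1],d[0])),np.linalg.norm(d),np.linalg.norm(c[0]-c[1]),np.linalg.norm(c[2]-c[3]))
```

```text
[0.50667516 0.00299227 0.065     ] [ 0.45603891 -0.06547357  0.053     ] [ 0.48135703 -0.03124065  0.059     ] 53.51395771476167 0.0859976879025803 0.057192164391589216 0.04966765907950598
```

```bash
cat > p5.py <<'E'
from traj import *
U=np.array([.4792,-.0343,.0585])
plan([("pre",*at(U,55.9,-41,-1,.12,.012)),("reg",*at(U,55.9,-41,-1,0,.012))])
E
python3 p5.py
python3 -m jog '[[-0.1,-0.6,-11.3,6.6,0,0,-0.8],[-0.1,-0.6,-11.3,6.6,0,0,-0.8],[-0.1,-0.6,-11.3,6.6,0,0,-0.8],[-0.1,-0.6,-11.3,6.6,0,0,-0.8],[-0.1,-0.6,-11.3,6.6,0,0,-0.8],[-0.1,-0.6,-11.3,6.6,0,0,-0.8],[-0.1,-0.6,-11.3,6.6,0,0,-0.8],[-0.1,-0.6,-11.3,6.6,0,0,-0.8]]'
python3 -m jog '[[-0.1,-0.6,-11.3,6.6,0,0,-0.8],[-0.1,-0.6,-11.3,6.6,0,0,-0.8],[-0.1,-0.6,-11.3,6.6,0,0,-0.8],[-0.1,-0.6,-11.3,6.6,0,0,-0.8],[-0.1,-0.6,-11.3,6.6,0,0,-0.8],[-0.1,-0.6,-11.3,6.6,0,0,-0.8],[-0.1,-0.6,-11.3,6.6,0,0,-0.8],[0,0,0,0,0,0,-0.8]]'
python3 -m jog '[[0,0,0,0,0,0,-0.8]]'
python3 p5.py
```

```text
pre: 15 x [-0.0, -0.6, -11.5, 6.64, -0.01, 0.04] speed 0.97 end [ 434.2 -101.8  128.9] err [ 0.7 -0.  -0.4] q [-1.12  0.15  2.1   0.72  1.46 -0.82] marg 0.48 minz 0.110
reg: 3 x [-0.2, 39.8, 0.0, 0.02, -0.0, -0.02] speed 0.50 end [484.1 -26.8  50.6] err [-0.1 -0.  -0.1] q [-0.92  0.31  2.13  0.87  1.21 -0.87] marg 0.45 minz 0.051
time_s: 11.28
eef_pos: [0.4741, -0.04, 0.154]
eef_rot: [0.688, -0.663, 0.201, -0.216]
wrist_force: [-0.5, 0.7, -0.7]
opening: 0.898
time_s: 11.95
eef_pos: [0.43, -0.1, 0.1243]
eef_rot: [0.894, -0.335, 0.108, -0.279]
wrist_force: [-0.2, 0.2, -0.4]
opening: 0.904
time_s: 12.03
eef_pos: [0.4316, -0.0992, 0.1268]
eef_rot: [0.893, -0.338, 0.106, -0.278]
wrist_force: [-0.3, -0.1, 0.6]
opening: 0.902
pre: 1 x [3.0, -2.5, 1.3, 0.56, -0.41, 0.3] speed 0.08 end [ 433.5 -101.8  129.4] err [-0.  0.  0.] q [-1.12  0.15  2.1   0.72  1.46 -0.82] marg 0.48 minz 0.127
reg: 4 x [0.0, 30.0, -0.0, 0.0, 0.0, -0.0] speed 0.38 end [484.2 -26.8  50.7] err [-0.  0.  0.] q [-0.92  0.31  2.13  0.87  1.21 -0.87] marg 0.45 minz 0.051
```

```bash
python3 -m jog '[[3,-2.5,1.3,0.6,-0.4,0.3,-0.8],[0,30,0,0,0,0,-0.8],[0,30,0,0,0,0,-0.8],[0,30,0,0,0,0,-0.8],[0,0,0,0,0,0,-0.8],[0,0,0,0,0,0,-0.8]]'
python3 p5.py
python3 -c "
from h import *
crop('side',260,160,420,320,4,'pics/s10.png');crop('top',270,210,370,300,6,'pics/t10.png')"
```

```text
time_s: 12.53
eef_pos: [0.4737, -0.0434, 0.0735]
eef_rot: [0.896, -0.338, 0.097, -0.271]
wrist_force: [0.8, -1.0, 0.7]
opening: 0.903
pre: 3 x [-0.2, -30.0, -1.5, 0.06, 0.28, -0.05] speed 0.39 end [ 433.7 -101.8  129.3] err [ 0.2  0.  -0.1] q [-1.12  0.15  2.1   0.72  1.46 -0.82] marg 0.48 minz 0.073
reg: 3 x [-0.0, 40.0, -0.0, -0.0, -0.0, 0.0] speed 0.51 end [484.4 -26.8  50.6] err [ 0.2 -0.  -0.1] q [-0.92  0.31  2.13  0.87  1.21 -0.86] marg 0.45 minz 0.051
```

View pics/s10.png

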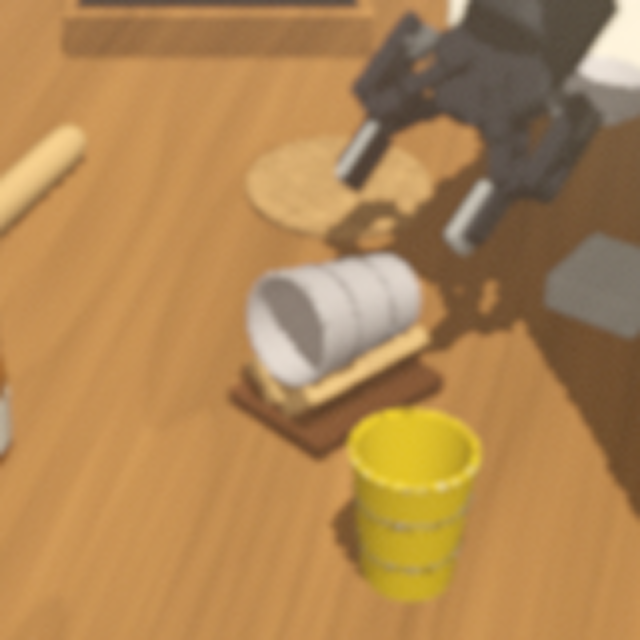

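View pics/t10.png

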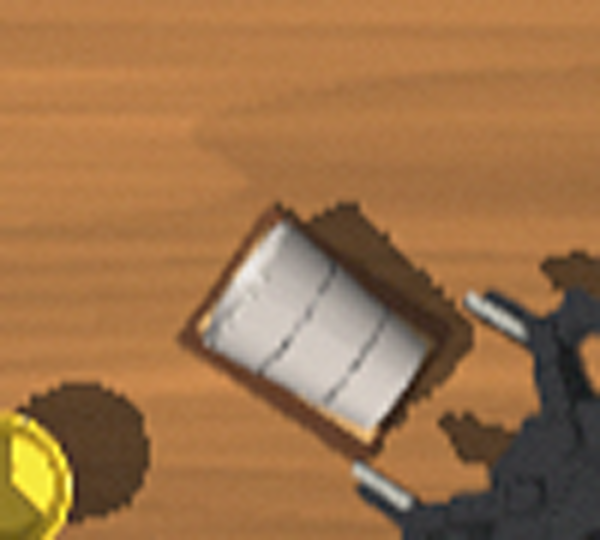

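The beaker lies well in the groove and the fingers straddle it. I'll go in the last 30 mm and grip.

```bash
python3 -m jog '[[0.2,15,1,0,-0.3,0,-0.8],[0,15.2,0,0,0,0,-0.8],[0,0,0,0,0,0,-0.8],[0,0,0,0,0,0,-0.8]]'
python3 p5.py
python3 -m jog '[[0,0,0,0,0,0,1],[0,0,0,0,0,0,1],[0,0,0,0,0,0,1],[0,0,0,0,0,0,1],[0,0,0,0,0,0,1],[0,0,0,0,0,0,1],[0,0,0,0,0,0,1]]'
python3 -m jog '[[0,-6.6,7.5,0,0,0,1],[0,-19.7,22.6,0,0,0,1],[0,-19.7,22.6,0,0,0,1],[0,-19.7,22.6,0,0,0,1],[0,0,0,0,0,0,1],[0,0,0,0,0,0,1]]'
python3 -c "
from h import *
crop('side',260,160,420,320,4,'pics/s11.png')"
```

```text
time_s: 12.97
eef_pos: [0.4871, -0.0272, 0.0546]
eef_rot: [0.896, -0.339, 0.095, -0.272]
wrist_force: [-0.1, -0.4, 0.1]
opening: 0.898
pre: 3 x [-0.8, -39.5, -1.3, 0.06, 0.33, 0.03] speed 0.52 end [ 433.5 -101.8  129.5] err [ 0.  -0.1  0.2] q [-1.12  0.15  2.1   0.72  1.46 -0.82] marg 0.48 minz 0.055
reg: 4 x [-0.0, 30.0, -0.0, -0.0, 0.0, -0.0] speed 0.38 end [484.3 -26.8  50.8] err [ 0.  -0.   0.2] q [-0.92  0.31  2.13  0.87  1.21 -0.86] marg 0.45 minz 0.051
time_s: 13.55
eef_pos: [0.4833, -0.0248, 0.0549]
eef_rot: [0.897, -0.337, 0.097, -0.268]
wrist_force: [-31.7, -7.3, 26.5]
opening: 0.397
time_s: 14.05
eef_pos: [0.4863, -0.0273, 0.1546]
eef_rot: [0.895, -0.34, 0.094, -0.273]
wrist_force: [-0.7, 0.7, -3.1]
opening: 0.351
```

View pics/s11.png

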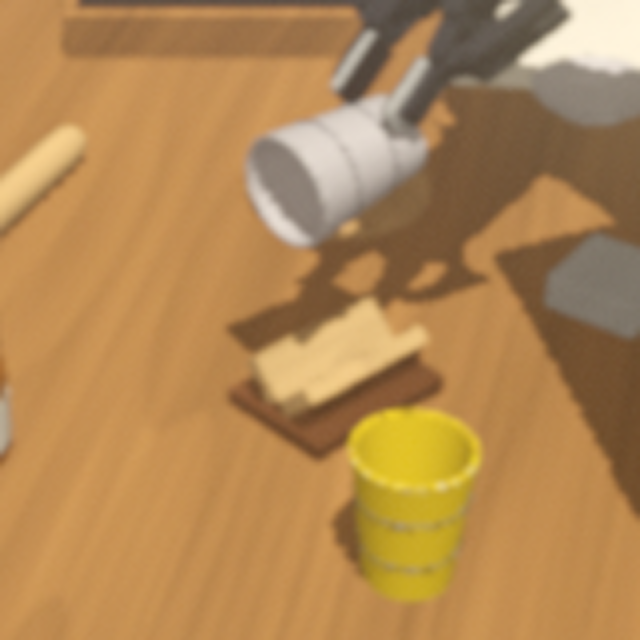

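The grip only caught the upper part of the beaker: opening 30 mm, above its equator. I'll set it back in the groove and regrasp deeper.

```bash
python3 -m jog '[[0,19.7,-22.6,0,0,0,1],[0,19.7,-22.6,0,0,0,1],[0,17,-19.5,0,0,0,1],[0,0,0,0,0,0,1],[0,0,0,0,0,0,1]]'
python3 -c "
from h import *
crop('side',260,160,420,320,4,'pics/s12.png');crop('top',270,210,370,300,6,'pics/t12.png')"
```

```text
time_s: 14.52
eef_pos: [0.4851, -0.0248, 0.0663]
eef_rot: [0.896, -0.336, 0.099, -0.271]
wrist_force: [0.5, -0.3, -1.5]
opening: 0.346
```

View pics/s12.png

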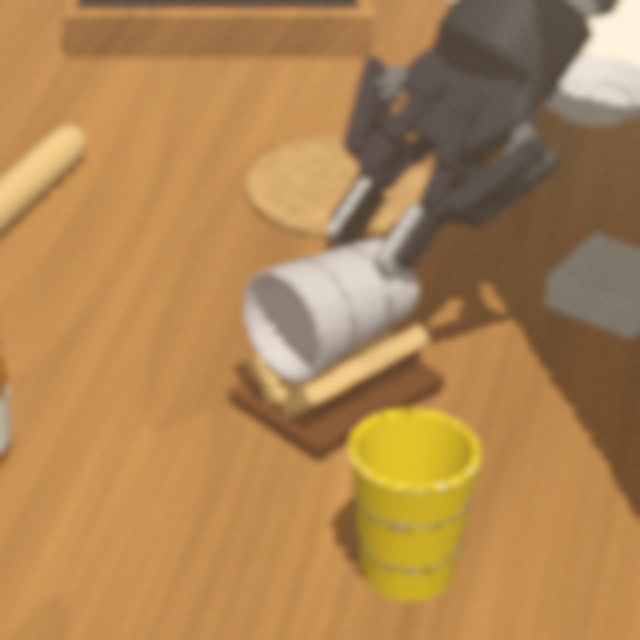

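View pics/t12.png

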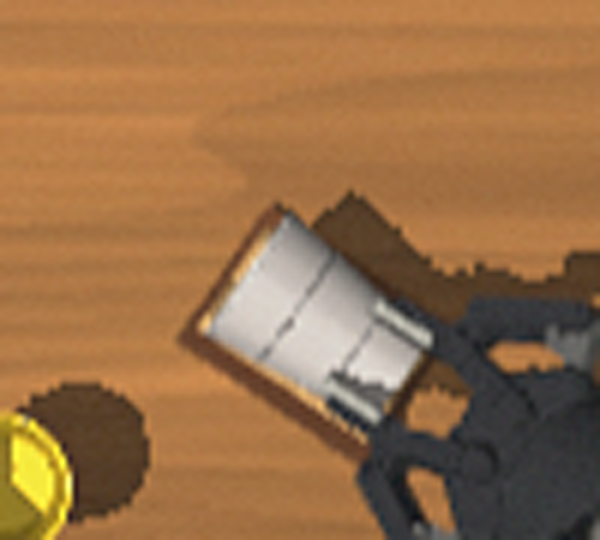

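```bash
python3 -m jog '[[0,2.6,-3,0,0,0,1],[0,1.3,-1.5,0,0,0,1],[0,0,0,0,0,0,1],[0,0,0,0,0,0,1]]'
python3 -m jog '[[0,1.3,-1.5,0,0,0,1],[0,1.3,-1.5,0,0,0,1],[0,0,0,0,0,0,1]]'
python3 -m jog '[[0,0.7,-0.8,0,0,0,1],[0,0,0,0,0,0,1]]'
```

```text
time_s: 14.95
eef_pos: [0.4871, -0.027, 0.0624]
eef_rot: [0.896, -0.338, 0.095, -0.273]
wrist_force: [0.0, 0.4, -2.6]
opening: 0.349
time_s: 15.2
eef_pos: [0.4874, -0.0271, 0.0603]
eef_rot: [0.896, -0.337, 0.094, -0.272]
wrist_force: [-12.3, -4.1, 20.3]
opening: 0.351
time_s: 15.37
eef_pos: [0.4875, -0.0271, 0.0602]
eef_rot: [0.897, -0.336, 0.094, -0.272]
wrist_force: [-18.1, -8.1, 29.3]
opening: 0.353
```

```bash
python3 -m jog '[[0,0,0,0,0,0,-0.9],[0,0,0,0,0,0,-0.9],[0,0,0,0,0,0,-0.9],[0,0,0,0,0,0,-0.9],[0,0,0,0,0,0,-0.9],[0,-25,0,0,0,0,-0.9],[0,-25,0,0,0,0,-0.9],[0,0,0,0,0,0,-0.9]]'
python3 -c "
from h import *
crop('side',260,160,420,320,4,'pics/s13.png');crop('top',270,210,370,300,6,'pics/t13.png')"
```

```text
time_s: 16.03
eef_pos: [0.4663, -0.061, 0.0916]
eef_rot: [0.895, -0.339, 0.094, -0.274]
wrist_force: [0.5, -0.2, 0.5]
opening: 0.955
```

View pics/s13.png

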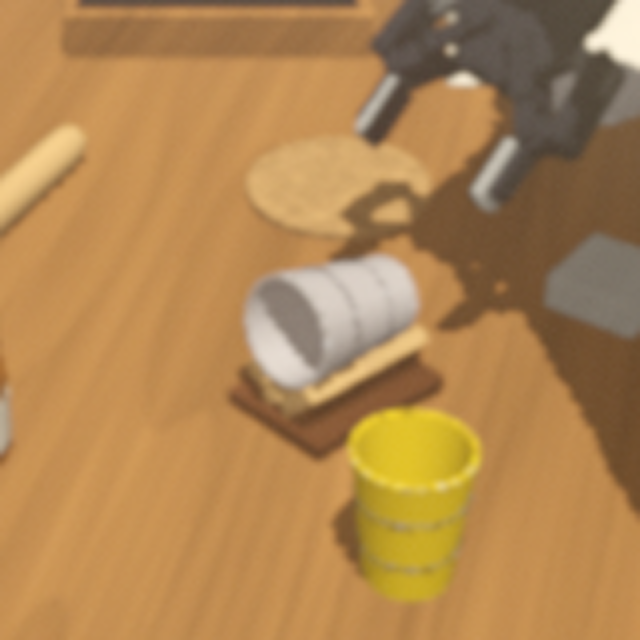

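View pics/t13.png

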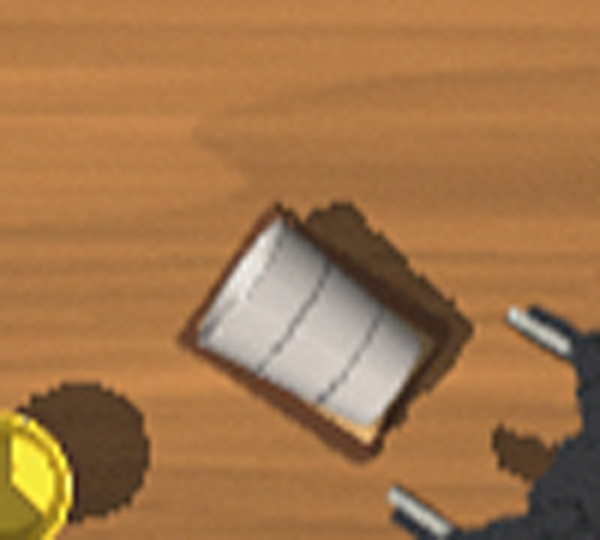

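Run:
```python
from traj import *
from h import *
p,r,o=pose()
f=lambda P:((proj("top",P)-[270,210]+.5)*6-.5)
for b in(0,5,10,15,20): print(b,f([p+r.apply([s*.0405,-b/1000,0]) for s in(1,-1)]).round(0).tolist())
print("midside",[ ((proj("side",p+r.apply([0.0405*s,-b/1000,0]))[0]-[260,160])*4).round().tolist() for b in(0,10,20) for s in (1,-1)])
d=np.array([.5606,.828,0])
print((p-np.array([.4816,-.0312,p[2]]))@d)
```

```text
0 [[443.0, 288.0], [336.0, 447.0]]
5 [[451.0, 292.0], [344.0, 452.0]]
10 [[459.0, 297.0], [352.0, 457.0]]
15 [[466.0, 302.0], [359.0, 463.0]]
20 [[474.0, 307.0], [367.0, 468.0]]
midside [[321.0, 210.0], [425.0, 271.0], [331.0, 195.0], [435.0, 255.0], [341.0, 181.0], [446.0, 240.0]]
-0.031416521267335545
```

Run:
```python
from traj import *
from h import *
def chk(n,p,q,x0,y0,s,hw):
    r=R.from_quat(np.r_[q[1:],q[0]]);p=np.array(p)
    for b in(0,15,30): print(n,b,[((proj(n,p+r.apply([sg*hw,-b/1000,0]))[0]-[x0,y0]+.5)*s-.5).round().tolist() for sg in(1,-1,0)])
chk("top",[.397,.2184,.1066],[-.495,.283,-.412,.711],150,220,4,.036)
chk("side",[.397,.2184,.1066],[-.495,.283,-.412,.711],260,200,3,.036)
chk("side",[.4368,.2054,.0306],[-.497,.286,-.409,.709],260,200,3,.029)
chk("top",[.4663,-.061,.0916],[.895,-.339,.094,-.274],270,210,6,.0405)
p,r,o=pose();print(p,o['q'],FK(o['q'])[0])
```

```text
top 0 [[353.0, 333.0], [246.0, 292.0], [299.0, 313.0]]
top 15 [[346.0, 345.0], [239.0, 304.0], [292.0, 325.0]]
top 30 [[340.0, 358.0], [231.0, 316.0], [285.0, 337.0]]
side 0 [[334.0, 266.0], [271.0, 331.0], [304.0, 298.0]]
side 15 [[347.0, 254.0], [283.0, 319.0], [316.0, 286.0]]
side 30 [[359.0, 241.0], [296.0, 307.0], [328.0, 273.0]]
side 0 [[264.0, 341.0], [214.0, 394.0], [239.0, 367.0]]
side 15 [[275.0, 330.0], [225.0, 383.0], [250.0, 356.0]]
side 30 [[286.0, 319.0], [236.0, 372.0], [261.0, 345.0]]
top 0 [[449.0, 287.0], [342.0, 446.0], [396.0, 367.0]]
top 15 [[472.0, 301.0], [365.0, 462.0], [419.0, 382.0]]
top 30 [[496.0, 316.0], [388.0, 478.0], [442.0, 397.0]]
[ 0.47 -0.06  0.09] [-1.    0.22  2.12  0.8   1.32 -0.84] [ 0.47 -0.06  0.09]
```

The pictures and the 56 mm grip agree that at this opening the finger ends sit about 30 mm behind the nominal TCP, not 18.7 mm. I'll use an axis-to-TCP distance of 38 mm for the regrasp.

```bash
cat > p5.py <<'E'
from traj import *
U=np.array([.4816,-.0312,.0588])
plan([("pre",*at(U,55.9,-41,-1,.03,.038)),("reg",*at(U,55.9,-41,-1,0,.038))])
E
python3 p5.py
```

```text
pre: 2 x [-1.3, 26.1, -1.4, 0.08, 0.45, 0.09] speed 0.32 end [484.9 -26.2  53.4] err [-0.   0.  -0.1] q [-0.92  0.31  2.13  0.87  1.22 -0.86] marg 0.45 minz 0.053
reg: 1 x [0.1, 29.9, 0.1, 0.01, 0.01, -0.01] speed 0.39 end [497.7  -7.5  33.9] err [ 0. -0.  0.] q [-0.86  0.36  2.13  0.92  1.16 -0.88] marg 0.45 minz 0.034
```

```bash
python3 -m jog '[[-1.3,26,-1.4,0.1,0.4,0.1,-0.9],[-1.3,26,-1.4,0.1,0.4,0.1,-0.9],[0,10,0,0,0,0,-0.9],[0,0,0,0,0,0,-0.9],[0,0,0,0,0,0,-0.9]]'
python3 p5.py
python3 -c "
from h import *
crop('side',260,160,420,320,4,'pics/s14.png');crop('top',270,210,370,300,6,'pics/t14.png')"
```

```text
time_s: 16.55
eef_pos: [0.4881, -0.018, 0.0465]
eef_rot: [0.897, -0.334, 0.103, -0.272]
wrist_force: [-0.5, -0.2, 0.1]
opening: 0.947
pre: 1 x [2.0, -11.1, -0.3, -0.11, 0.09, -0.3] speed 0.14 end [485.  -26.2  53.6] err [ 0. -0.  0.] q [-0.92  0.31  2.13  0.87  1.22 -0.86] marg 0.45 minz 0.047
reg: 1 x [-0.0, 30.0, -0.0, 0.0, -0.0, 0.0] speed 0.39 end [497.7  -7.5  33.9] err [ 0. -0.  0.] q [-0.86  0.36  2.13  0.92  1.16 -0.88] marg 0.45 minz 0.034
```

View pics/s14.png

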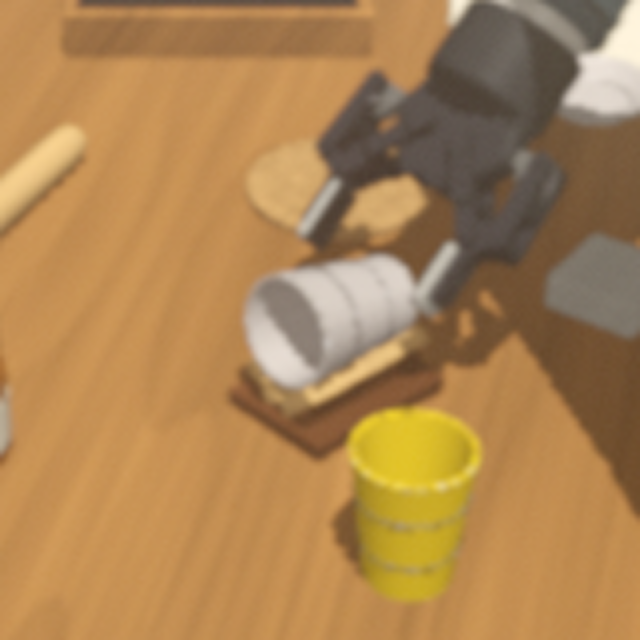

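View pics/t14.png

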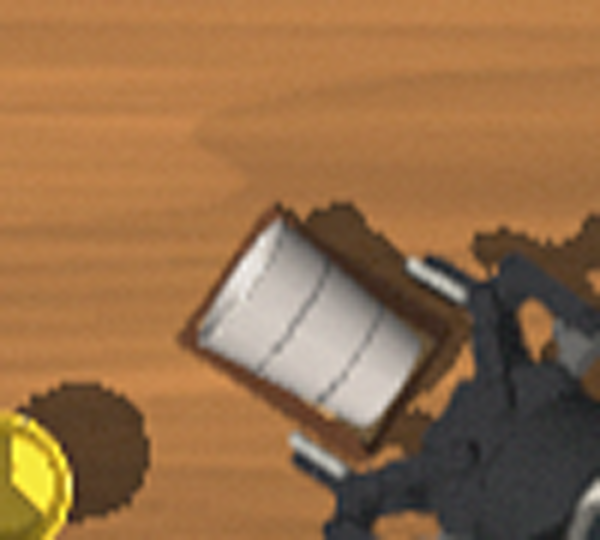

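```bash
python3 -m jog '[[1.5,9,0,-0.1,0.1,-0.3,-0.9],[0,9,0,0,0,0,-0.9],[0,0,0,0,0,0,-0.9],[0,0,0,0,0,0,-0.9]]'
python3 p5.py
python3 -c "
from h import *
crop('side',260,160,420,320,4,'pics/s15.png');crop('top',270,210,370,300,6,'pics/t15.png')"
```

```text
time_s: 16.98
eef_pos: [0.4973, -0.0082, 0.0348]
eef_rot: [0.895, -0.335, 0.102, -0.275]
wrist_force: [-0.1, 0.3, 0.3]
opening: 0.952
pre: 1 x [-0.1, -28.7, -0.2, 0.02, -0.01, 0.1] speed 0.37 end [485.  -26.1  53.5] err [-0.   0.1 -0. ] q [-0.92  0.31  2.13  0.87  1.22 -0.86] marg 0.45 minz 0.035
reg: 1 x [0.0, 30.0, -0.0, 0.0, 0.0, 0.0] speed 0.39 end [497.7  -7.4  33.9] err [-0.   0.1 -0. ] q [-0.86  0.36  2.13  0.92  1.16 -0.88] marg 0.45 minz 0.034
```

View pics/s15.png

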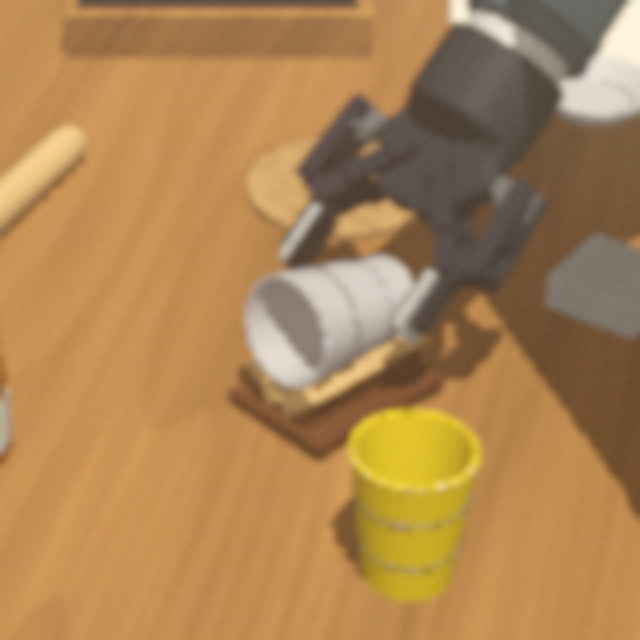

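View pics/t15.png

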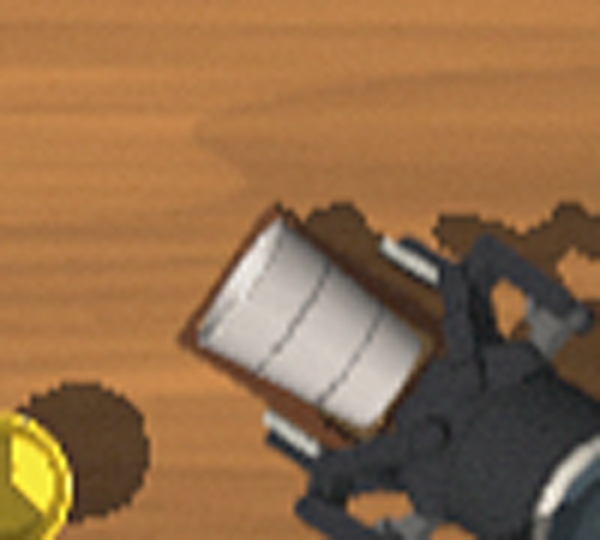

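Run:
```python
from h import *
def tri(a,b):
    o1,d1=rays("top",[a]);o2,d2=rays("side",[b]);d1=d1[0]/np.linalg.norm(d1[0]);d2=d2[0]/np.linalg.norm(d2[0])
    M=np.c_[d1,-d2];t=np.linalg.lstsq(M,o2-o1,rcond=None)[0];x,y=o1+d1*t[0],o2+d2*t[1];return (x+y)/2,np.linalg.norm(x-y)
p,r,o=pose()
T=tri((270/6+270,420/6+210),(405/4+260,333/4+160));print(T, r.inv().apply(T[0]-p)*1000)
T=tri((388/6+270,242/6+210),(287/4+260,258/4+160));print(T, r.inv().apply(T[0]-p)*1000)
T=tri((427/6+270,400/6+210),(425/4+260,215/4+160));print(T, r.inv().apply(T[0]-p)*1000)
```

```text
(array([ 0.43976882, -0.00983248,  0.0648378 ]), np.float64(0.0052766006404952204)) [-47.05332223 -44.74871042   0.59223866]
(array([ 0.51641413, -0.06017166,  0.06883457]), np.float64(0.004728248283261966)) [ 44.64001251 -46.16652672   4.44348548]
(array([ 0.4455542 , -0.07580964,  0.09898225]), np.float64(0.011376160560068075)) [  -5.11681461 -105.8210409    -7.39525556]
```

Triangulated, the finger ends sit about 45 mm behind the nominal TCP when open. I need to go about 13 mm deeper, and there's room.

```bash
python3 -m jog '[[0,6.5,0,0,0,0,-0.9],[0,6.5,0,0,0,0,-0.9],[0,0,0,0,0,0,-0.9],[0,0,0,0,0,0,-0.9]]'
python3 -m jog '[[0,0,0,0,0,0,0.0],[0,0,0,0,0,0,0.2],[0,0,0,0,0,0,0.4],[0,0,0,0,0,0,1],[0,0,0,0,0,0,1],[0,0,0,0,0,0,1],[0,0,0,0,0,0,1]]'
python3 -c "
from h import *
crop('side',260,160,420,320,4,'pics/s16.png');crop('top',270,210,370,300,6,'pics/t16.png')"
```

```text
time_s: 17.42
eef_pos: [0.5028, -0.0, 0.0262]
eef_rot: [0.895, -0.335, 0.103, -0.275]
wrist_force: [0.0, 0.8, -0.4]
opening: 0.952
time_s: 18.0
eef_pos: [0.5008, 0.0013, 0.0268]
eef_rot: [0.896, -0.334, 0.103, -0.273]
wrist_force: [-12.5, -2.3, 10.5]
opening: 0.637
```

View pics/s16.png

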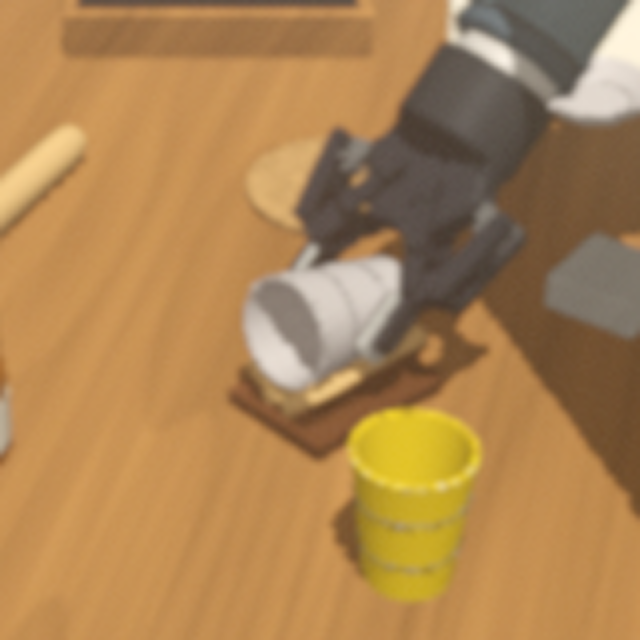

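View pics/t16.png

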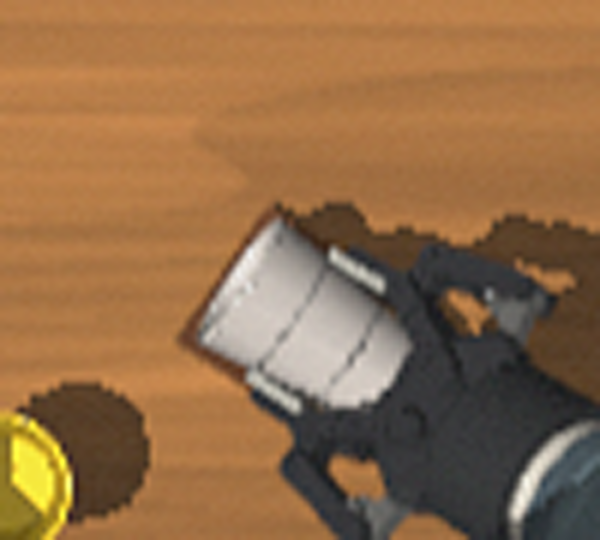

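```bash
python3 -m jog '[[0,-6.6,7.5,0,0,0,1],[0,-13,15,0,0,0,1],[0,-19.7,22.6,0,0,0,1],[0,-19.7,22.6,0,0,0,1],[0,-19.7,22.6,0,0,0,1],[0,0,0,0,0,0,1],[0,0,0,0,0,0,1]]'
python3 -c "
from h import *
crop('side',260,130,420,290,4,'pics/s17.png');crop('top',270,210,370,300,6,'pics/t17.png')"
```

```text
time_s: 18.68
eef_pos: [0.5033, -0.0016, 0.1472]
eef_rot: [0.894, -0.337, 0.101, -0.276]
wrist_force: [-0.6, 0.6, -3.2]
opening: 0.633
```

View pics/s17.png

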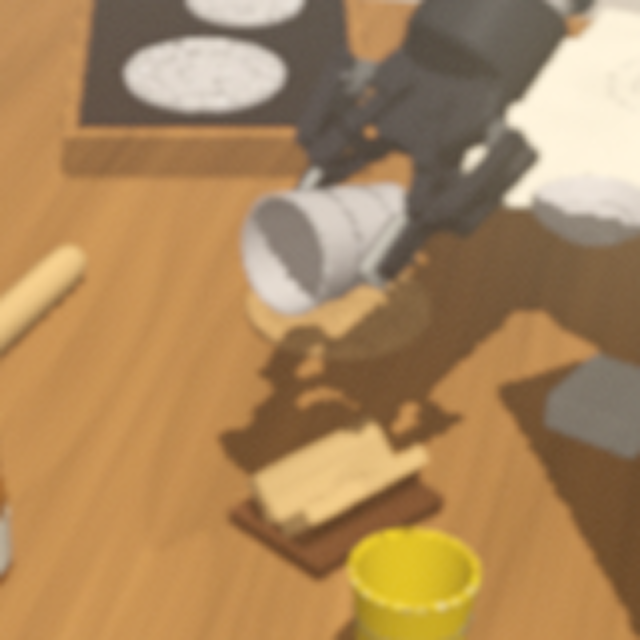

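View pics/t17.png

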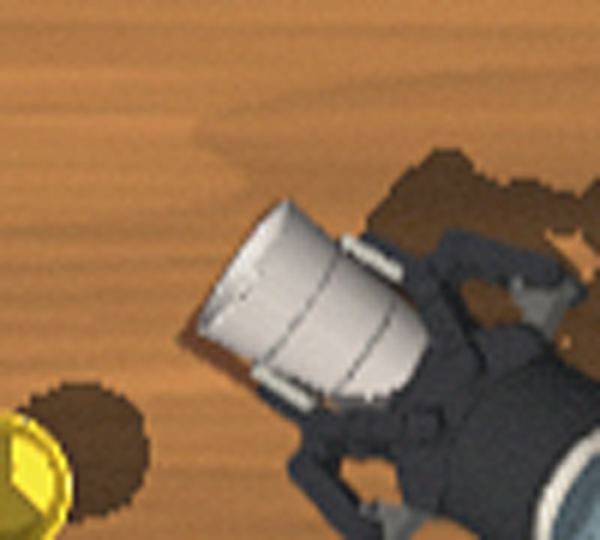

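Held firmly (opening 0.633, weight about 3.2 N). A pure half roll about tool y brings the mouth straight down.

```bash
cat > grasp1.py <<'E'
from traj import *
# tool pose at grip, beaker pose in V
def rel(pT,q,mid,yaw=55.9,el=9.):
    r=R.from_quat(np.r_[q[1:],q[0]]);a,b=np.radians([yaw,el]);m=np.array([np.cos(a)*np.cos(b),np.sin(a)*np.cos(b),np.sin(b)])
    return r.inv().apply(m),r.inv().apply(np.array(mid)-pT)
M1,C1=rel(np.array([.5008,.0013,.0268]),np.array([.896,-.334,.103,-.273]),(.4827,-.0295,.059))
def place(M,C,mouth,yaw,s=.04):
    """pose with M straight down, mouth centre at mouth, tool y heading yaw"""
    best=R.align_vectors([[0,0,-1.]],[M])[0]
    y=best.apply([0,1,0]);d=np.radians(yaw)-np.arctan2(y[1],y[0]);r=R.from_euler('z',d)*best
    return np.array(mouth)-r.apply(C+M*s),r
if __name__=="__main__":
    print(M1,C1*1000)
    p,r,o=pose();st=(p,r*R.from_rotvec([0,np.radians(178.75),0]),o["q"]+np.array([0,0,0,0,0,3.12]))
    for y in(0,15,30,45): print(y);plan([("over",*place(M1,C1,(.526,-.2494,.06),y)),("down",*place(M1,C1,(.526,-.2494,.01),y))],st)
E
python3 grasp1.py
python3 -m jog '[[0,0,0,0,7.15,0,1],[0,0,0,0,7.15,0,1],[0,0,0,0,7.15,0,1],[0,0,0,0,7.15,0,1],[0,0,0,0,7.15,0,1],[0,0,0,0,7.15,0,1],[0,0,0,0,7.15,0,1],[0,0,0,0,7.15,0,1]]'
```

```text
[0.   0.64 0.77] [  2.11 -48.04   0.97]
0
over: 8 x [-31.8, -1.6, 14.3, -0.05, 4.67, 5.3] speed 0.55 end [ 563.2 -251.3   69.7] err [-0.2  0.2 -0.1] q [-1.01  0.23  2.2   1.4   0.72  2.57] marg 0.38 minz 0.070
down: 2 x [-0.1, 16.1, 19.0, 0.01, -0.02, 0.0] speed 0.58 end [ 563.4 -251.6   19.9] err [-0.  -0.1  0.1] q [-1.01  0.37  2.19  1.55  0.71  2.37] marg 0.39 minz 0.020
15
over: 7 x [-32.9, -4.3, 18.4, -0.08, 3.94, 4.43] speed 0.35 end [ 562.8 -242.1   69.9] err [ 0.1 -0.3  0. ] q [-1.07  0.31  2.09  1.18  0.93  2.53] marg 0.49 minz 0.070
down: 2 x [0.2, 16.1, 19.1, 0.01, 0.01, -0.01] speed 0.46 end [ 562.7 -241.8   19.9] err [ 0.1 -0.1  0.1] q [-1.07  0.43  2.08  1.27  0.89  2.39] marg 0.50 minz 0.020
30
over: 7 x [-29.3, -6.4, 20.1, -0.1, 2.55, 2.8] speed 0.36 end [ 559.5 -232.5   70.1] err [0.1 0.  0.3] q [-1.08  0.4   1.95  1.01  1.12  2.48] marg 0.63 minz 0.070
down: 2 x [0.1, 16.1, 19.3, -0.01, 0.01, -0.01] speed 0.41 end [ 559.3 -232.6   19.8] err [-0.1 -0.  -0. ] q [-1.08  0.51  1.94  1.06  1.07  2.38] marg 0.64 minz 0.020
45
over: 7 x [-25.6, -8.4, 21.8, -0.13, 1.16, 1.17] speed 0.46 end [ 554.  -224.5   69.8] err [ 0.1 -0.1 -0.1] q [-1.06  0.5   1.8   0.87  1.3   2.42] marg 0.70 minz 0.070
down: 2 x [0.1, 16.1, 19.1, 0.01, -0.01, -0.0] speed 0.36 end [ 554.  -224.4   19.8] err [ 0.1 -0.  -0. ] q [-1.06  0.59  1.79  0.89  1.24  2.34] marg 0.78 minz 0.020
time_s: 19.45
eef_pos: [0.5018, 0.0002, 0.1444]
eef_rot: [0.735, -0.161, 0.522, -0.402]
wrist_force: [-0.9, 0.1, -2.9]
opening: 0.627
```

```bash
sed -i 's/^def place/C1[0]=0\ndef place/' grasp1.py
python3 -m jog '[[0,0,0,0,7.15,0,1],[0,0,0,0,7.15,0,1],[0,0,0,0,7.15,0,1],[0,0,0,0,7.15,0,1],[0,0,0,0,7.15,0,1],[0,0,0,0,7.15,0,1],[0,0,0,0,7.15,0,1],[0,0,0,0,7.15,0,1]]'
python3 -m jog '[[0,0,0,0,7.15,0,1],[0,0,0,0,7.15,0,1],[0,0,0,0,7.15,0,1],[0,0,0,0,7.15,0,1],[0,0,0,0,7.15,0,1],[0,0,0,0,7.15,0,1],[0,0,0,0,7.15,0,1],[0,0,0,0,7.15,0,1]]'
python3 -m jog '[[0,0,0,0,6,0,1],[0,0,0,0,0,0,1],[0,0,0,0,0,0,1]]'
cat > p6.py <<'E'
from grasp1 import *
p,r,o=pose();print("m now",r.apply(M1))
for y in (15,30): plan([("over",*place(M1,C1,(.526,-.2494,.06),y)),("down",*place(M1,C1,(.526,-.2494,.01),y))])
E
python3 p6.py
```

```text
time_s: 20.12
eef_pos: [0.5018, 0.0002, 0.1444]
eef_rot: [0.395, 0.051, 0.81, -0.43]
wrist_force: [0.6, 0.0, -3.1]
opening: 0.631
time_s: 20.78
eef_pos: [0.5018, 0.0002, 0.1444]
eef_rot: [-0.041, 0.251, 0.9, -0.353]
wrist_force: [-0.4, -0.1, -2.6]
opening: 0.636
time_s: 21.03
eef_pos: [0.502, 0.0, 0.1449]
eef_rot: [-0.084, 0.268, 0.897, -0.341]
wrist_force: [-0.4, -0.3, -2.7]
opening: 0.633
m now [ 0.02 -0.03 -1.  ]
over: 7 x [-32.4, -4.3, 18.7, -0.03, 4.11, 4.44] speed 0.35 end [ 562.1 -239.6   69.6] err [-0.   0.1 -0.2] q [-1.07  0.3   2.09  1.18  0.93  2.53] marg 0.49 minz 0.070
down: 2 x [-0.0, 16.0, 19.1, 0.01, 0.01, 0.01] speed 0.46 end [ 562.  -239.7   19.8] err [-0.1  0.  -0. ] q [-1.07  0.43  2.08  1.27  0.89  2.39] marg 0.50 minz 0.020
over: 7 x [-28.8, -6.4, 20.4, -0.07, 2.72, 2.81] speed 0.36 end [ 558.6 -230.4   69.7] err [ 0.2  0.3 -0.1] q [-1.08  0.4   1.95  1.01  1.12  2.47] marg 0.63 minz 0.070
down: 2 x [0.0, 15.9, 19.2, 0.01, 0.01, 0.01] speed 0.41 end [ 558.4 -230.7   19.8] err [-0. -0.  0.] q [-1.08  0.51  1.94  1.06  1.07  2.38] marg 0.64 minz 0.020
```

```bash
python3 -m jog '[[-32.4,-4.3,18.7,0,4.1,4.4,1],[-32.4,-4.3,18.7,0,4.1,4.4,1],[-32.4,-4.3,18.7,0,4.1,4.4,1],[-32.4,-4.3,18.7,0,4.1,4.4,1],[-32.4,-4.3,18.7,0,4.1,4.4,1],[-32.4,-4.3,18.7,0,4.1,4.4,1],[-32.4,-4.3,18.7,0,4.1,4.4,1],[0,0,0,0,0,0,1]]'
python3 -m jog '[[0,0,0,0,0,0,1]]'
sed -i 's/(15,30)/(15,)/' p6.py; python3 p6.py
python3 -c "
from h import *
crop('side',280,120,420,240,5,'pics/s18.png');crop('top',340,190,480,300,5,'pics/t18.png')"
```

```text
time_s: 21.7
eef_pos: [0.5613, -0.2441, 0.0686]
eef_rot: [-0.209, 0.573, 0.743, -0.275]
wrist_force: [-0.4, -0.5, -1.8]
opening: 0.63
time_s: 21.78
eef_pos: [0.5618, -0.2404, 0.0699]
eef_rot: [-0.208, 0.57, 0.746, -0.274]
wrist_force: [0.1, 1.0, -3.0]
opening: 0.633
m now [-0. -0. -1.]
over: 1 x [0.6, 0.4, -0.3, -0.25, 0.09, 0.19] speed 0.06 end [ 562.2 -239.7   69.8] err [0. 0. 0.] q [-1.07  0.3   2.09  1.18  0.93  2.53] marg 0.49 minz 0.070
down: 2 x [0.1, 16.1, 19.2, 0.0, -0.0, -0.0] speed 0.46 end [ 562.1 -239.7   19.7] err [-0.   0.1 -0.1] q [-1.07  0.43  2.08  1.27  0.89  2.39] marg 0.50 minz 0.020
```

View pics/s18.png

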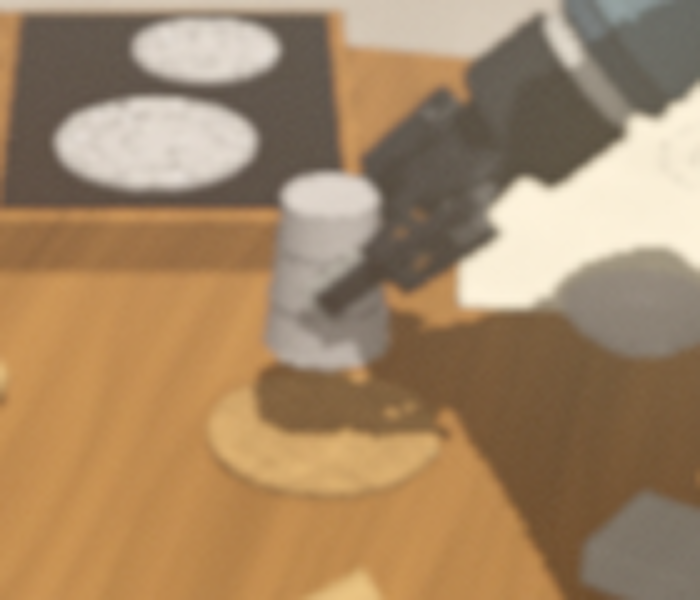

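View pics/t18.png

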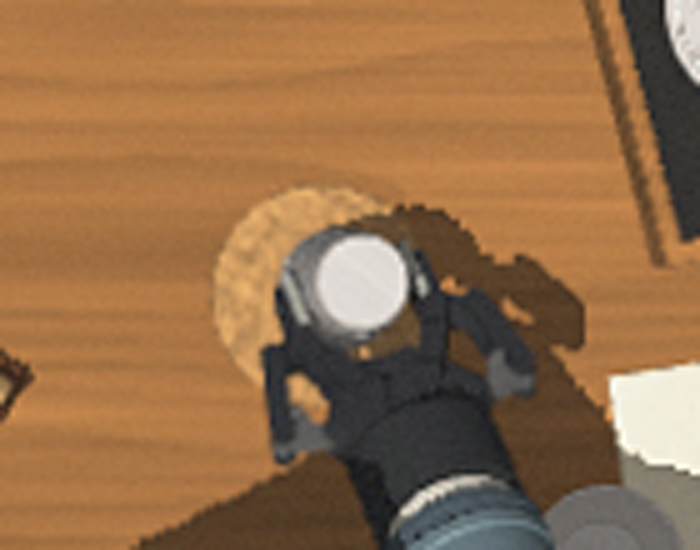

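```bash
cat >> h.py <<'E'
def tri(a,b):
    o1,d1=rays("top",[a]);o2,d2=rays("side",[b]);d1=d1[0]/np.linalg.norm(d1[0]);d2=d2[0]/np.linalg.norm(d2[0])
    t=np.linalg.lstsq(np.c_[d1,-d2],o2-o1,rcond=None)[0];x,y=o1+d1*t[0],o2+d2*t[1];return (x+y)/2,np.linalg.norm(x-y)
E
python3 - <<'E'
from h import *
np.set_printoptions(precision=4,suppress=True)
F=tri(((363.5)/5+340-.4,282.5/5+190-.4),(330.5/5+280-.4,198.5/5+120-.4));print(F)
# overlays: project model circles for candidate
def circ(c,r): 
    a=np.linspace(0,2*np.pi,60);return np.c_[c[0]+r*np.cos(a),c[1]+r*np.sin(a),np.full(60,c[2])]
f=F[0]
s=cv2.imread("pics/s18.png");t=cv2.imread("pics/t18.png")
for im,n,o in((s,"side",(280,120)),(t,"top",(340,190))):
    for c,r,col in((f,.023,(0,0,255)),(f-[0,0,.08],.032,(0,255,0))):
        q=((proj(n,circ(c,r))-o+.5)*5-.5).astype(int);cv2.polylines(im,[q],True,col,1)
cv2.imwrite("pics/o18.png",np.vstack([s[100:500],t[100:450]])[:, :])
E
```

```text
(array([ 0.5255, -0.2495,  0.1384]), np.float64(0.0029824795028655015))
```

View pics/o18.png

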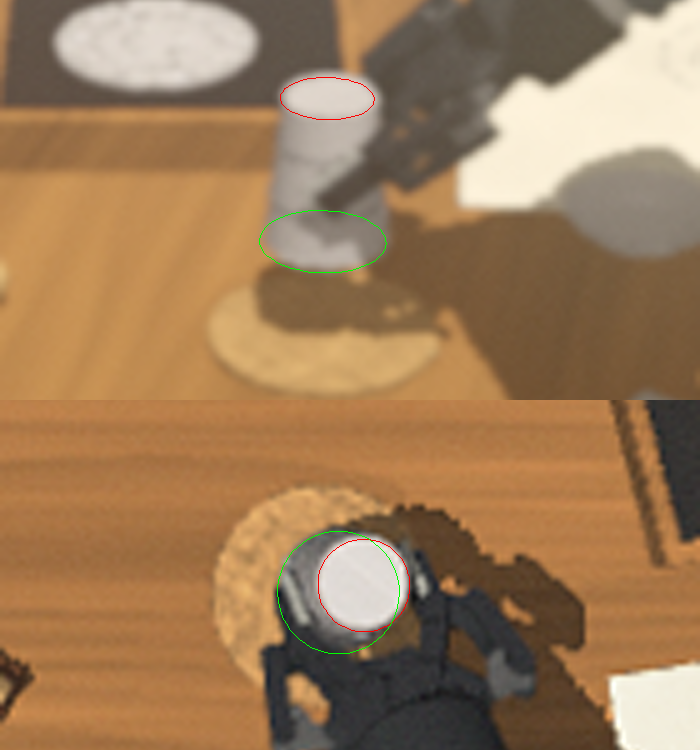

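The overlaid model fits both views: the beaker is straight, its foot at (0.5255, -0.2495, 0.138), right over the pad. Lowering it.

```bash
python3 -m jog '[[0.3,9.4,11.2,0,0,0,1],[0.3,9.4,11.2,0,0,0,1],[0,6.4,7.7,0,0,0,1],[0,2.5,3,0,0,0,1],[0,0,0,0,0,0,1],[0,0,0,0,0,0,1]]'
python3 -m jog '[[0,1.3,1.5,0,0,0,1],[0,0.6,0.8,0,0,0,1],[0,0.6,0.8,0,0,0,1],[0,0,0,0,0,0,1]]'
```

```text
time_s: 22.38
eef_pos: [0.5627, -0.2394, 0.0286]
eef_rot: [-0.208, 0.57, 0.746, -0.274]
wrist_force: [-0.2, 0.1, -2.5]
opening: 0.632
time_s: 22.72
eef_pos: [0.5623, -0.2401, 0.0244]
eef_rot: [-0.208, 0.57, 0.746, -0.274]
wrist_force: [-0.1, -0.4, -2.7]
opening: 0.635
```

```bash
python3 -m jog '[[0,0.6,0.8,0,0,0,1],[0,0.6,0.8,0,0,0,1],[0,0.6,0.8,0,0,0,1],[0,0,0,0,0,0,1]]'
python3 -m jog '[[0,0.6,0.8,0,0,0,1],[0,0.6,0.8,0,0,0,1],[0,0,0,0,0,0,1]]'
```

```text
time_s: 23.05
eef_pos: [0.562, -0.24, 0.021]
eef_rot: [-0.208, 0.57, 0.746, -0.274]
wrist_force: [0.3, 0.7, -2.7]
opening: 0.634
time_s: 23.3
eef_pos: [0.5619, -0.2401, 0.019]
eef_rot: [-0.208, 0.57, 0.746, -0.274]
wrist_force: [0.3, 1.0, -3.0]
opening: 0.633
```

```bash
python3 -m jog '[[0,0.6,0.8,0,0,0,1],[0,0,0,0,0,0,1]]'
python3 -m jog '[[0,0.6,0.8,0,0,0,1],[0,0,0,0,0,0,1]]'
```

```text
time_s: 23.47
eef_pos: [0.5619, -0.2401, 0.018]
eef_rot: [-0.208, 0.57, 0.746, -0.274]
wrist_force: [-0.9, -0.4, -2.8]
opening: 0.637
time_s: 23.63
eef_pos: [0.5619, -0.2402, 0.0171]
eef_rot: [-0.208, 0.57, 0.746, -0.274]
wrist_force: [0.5, 0.1, -2.1]
opening: 0.633
```

```bash
python3 -m jog '[[0,0.6,0.8,0,0,0,1],[0,0,0,0,0,0,1]]'
python3 -m jog '[[0,0.6,0.8,0,0,0,1],[0,0,0,0,0,0,1]]'
```

```text
time_s: 23.8
eef_pos: [0.5621, -0.2402, 0.017]
eef_rot: [-0.207, 0.57, 0.746, -0.274]
wrist_force: [-4.5, 1.6, 5.7]
opening: 0.639
time_s: 23.97
eef_pos: [0.5623, -0.2402, 0.017]
eef_rot: [-0.207, 0.57, 0.747, -0.273]
wrist_force: [-10.5, 2.6, 13.9]
opening: 0.635
```

Contact on the cork. I'll ease off, open and retreat.

```bash
python3 -m jog '[[0,-0.6,-0.8,0,0,0,1],[0,0,0,0,0,0,0.1],[0,0,0,0,0,0,-0.4],[0,0,0,0,0,0,-0.9],[0,0,0,0,0,0,-0.9],[0,0,0,0,0,0,-0.9]]'
python3 -m jog '[[0,-10,0,0,0,0,-0.9],[0,-25,0,0,0,0,-0.9],[0,-35,0,0,0,0,-0.9],[0,-35,0,0,0,0,-0.9],[0,0,0,0,0,0,-0.9]]'
python3 -c "
from h import *
crop('side',280,120,420,240,5,'pics/s19.png');crop('top',340,190,480,300,5,'pics/t19.png')"
```

```text
time_s: 24.47
eef_pos: [0.5619, -0.2402, 0.0162]
eef_rot: [-0.208, 0.57, 0.746, -0.274]
wrist_force: [-0.1, -0.5, -1.1]
opening: 0.949
time_s: 24.88
eef_pos: [0.4826, -0.2648, 0.0874]
eef_rot: [-0.206, 0.572, 0.745, -0.276]
wrist_force: [0.2, -1.8, 1.0]
opening: 0.953
```

View pics/s19.png

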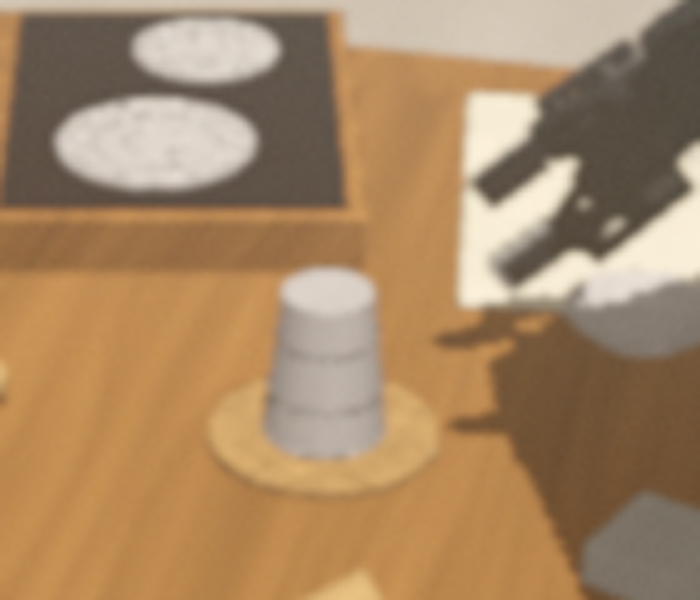

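View pics/t19.png

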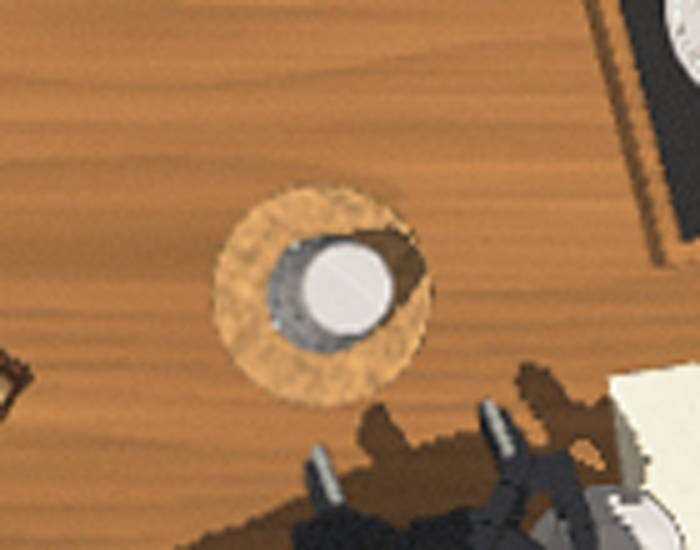

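The first beaker stands mouth down near the pad's centre. Next I measure it and plan the second one.

```bash
cat > p7.py <<'E'
from traj import *
A=np.array((.4725,.3525,.040));e=-60
import sys
for y in(45,):
    st=plan([("mid",np.array([.43,-.12,.25]),tool(-10,-60,-1)),("pre",*at(A,y,e,-1,.10,.025)),("grasp",*at(A,y,e,-1,0,.025))])
    U=np.array([.4816,-.0312,.0595])
    plan([("lift",*at(A+[0,0,.12],y,e,-1,0,.025)),("over",*at(U+[0,0,.09],55.9,e-81,-1,0,.025)),("lay",*at(U,55.9,e-81,-1,0,.025))],st)
E
python3 p7.py
python3 - <<'E'
from h import *
f=lambda p,o:(np.array(p,float)+.5)/5-.5+o
print(atz("top",[f((348,289),(340,190))],.086),atz("side",[f((328,293),(280,120))],.086),proj("side",[.5258,-.2495,.086]),f((328,293),(280,120)))
E
```

```text
mid: 23 x [-2.9, -5.6, -10.3, 0.97, -6.81, -1.19] speed 0.62 end [ 430.3 -120.2  250.6] err [ 0.3 -0.2  0.6] q [-0.78 -0.64  2.26  0.33  1.1   0.88] marg 0.25 minz 0.085
pre: 12 x [-36.9, 16.3, 3.9, 0.0, -3.97, 2.29] speed 0.74 end [446.7 326.  104.9] err [ 0.7 -0.  -0. ] q [ 0.24 -0.07  2.19  0.47  0.61  0.7 ] marg 0.39 minz 0.105
grasp: 3 x [-0.1, 33.2, -0.1, -0.0, -0.0, -0.02] speed 0.73 end [481.4 361.3  18.5] err [ 0.1 -0.1  0.2] q [0.31 0.23 2.1  0.63 0.4  0.56] marg 0.40 minz 0.019
lift: 3 x [-0.0, -34.6, 20.0, -0.0, -0.0, 0.0] speed 0.73 end [481.5 361.3 138.4] err [ 0.1 -0.   0.1] q [ 0.31 -0.01  2.06  0.38  0.66  0.84] marg 0.52 minz 0.019
over: 12 x [21.2, 4.5, -28.7, -6.73, -0.97, -0.18] speed 0.63 end [470.2 -47.  134.4] err [-0.5  0.3  0.6] q [ 0.1   0.56  1.53 -0.65  1.69  0.83] marg 0.49 minz 0.077
lay: 3 x [0.2, 19.0, 23.5, 0.01, -0.01, -0.01] speed 0.36 end [470.7 -47.3  43.7] err [ 0.   0.  -0.1] q [ 0.1   0.7   1.53 -0.64  1.57  0.92] marg 0.50 minz 0.044
[[ 0.52611825 -0.2500024   0.086     ]] [[ 0.52376994 -0.24994942  0.086     ]] [[344.36880697 178.18702821]] [345.2 178.2]
```

```bash
python3 -m jog '[[-2.9,-5.6,-10.3,1,-6.8,-1.2,-0.8],[-2.9,-5.6,-10.3,1,-6.8,-1.2,-0.8],[-2.9,-5.6,-10.3,1,-6.8,-1.2,-0.8],[-2.9,-5.6,-10.3,1,-6.8,-1.2,-0.8],[-2.9,-5.6,-10.3,1,-6.8,-1.2,-0.8],[-2.9,-5.6,-10.3,1,-6.8,-1.2,-0.8],[-2.9,-5.6,-10.3,1,-6.8,-1.2,-0.8],[-2.9,-5.6,-10.3,1,-6.8,-1.2,-0.8]]'
python3 -m jog '[[-2.9,-5.6,-10.3,1,-6.8,-1.2,-0.8],[-2.9,-5.6,-10.3,1,-6.8,-1.2,-0.8],[-2.9,-5.6,-10.3,1,-6.8,-1.2,-0.8],[-2.9,-5.6,-10.3,1,-6.8,-1.2,-0.8],[-2.9,-5.6,-10.3,1,-6.8,-1.2,-0.8],[-2.9,-5.6,-10.3,1,-6.8,-1.2,-0.8],[-2.9,-5.6,-10.3,1,-6.8,-1.2,-0.8],[-2.9,-5.6,-10.3,1,-6.8,-1.2,-0.8]]'
python3 -m jog '[[-2.9,-5.6,-10.3,1,-6.8,-1.2,-0.8],[-2.9,-5.6,-10.3,1,-6.8,-1.2,-0.8],[-2.9,-5.6,-10.3,1,-6.8,-1.2,-0.8],[-2.9,-5.6,-10.3,1,-6.8,-1.2,-0.8],[-2.9,-5.6,-10.3,1,-6.8,-1.2,-0.8],[-2.9,-5.6,-10.3,1,-6.8,-1.2,-0.8],[-2.9,-5.6,-10.3,1,-6.8,-1.2,-0.8]]'
python3 p7.py | sed -n 1,3p
sed -i 's/^    st=plan.*/    st=plan([("pre",*at(A,y,e,-1,.10,.025)),("grasp",*at(A,y,e,-1,0,.025))])/' p7.py; python3 p7.py
```

```text
time_s: 25.65
eef_pos: [0.5063, -0.244, 0.1738]
eef_rot: [0.098, 0.302, 0.782, -0.536]
wrist_force: [0.2, 0.6, 0.3]
opening: 0.901
time_s: 26.32
eef_pos: [0.4905, -0.1735, 0.2345]
eef_rot: [-0.38, 0.034, -0.635, 0.672]
wrist_force: [0.6, 0.7, 0.8]
opening: 0.902
time_s: 26.9
eef_pos: [0.4314, -0.1168, 0.2488]
eef_rot: [-0.556, 0.325, -0.383, 0.662]
wrist_force: [-0.9, 0.8, 0.5]
opening: 0.898
mid: 1 x [3.4, -1.4, -0.2, 0.27, 0.31, 0.14] speed 0.14 end [ 430. -120.  250.] err [-0.  0. -0.] q [-0.78 -0.65  2.27  0.33  1.1   0.88] marg 0.24 minz 0.249
pre: 12 x [-36.9, 16.2, 3.9, 0.0, -3.97, 2.29] speed 0.74 end [446.1 326.  105. ] err [0.1 0.  0. ] q [ 0.25 -0.07  2.19  0.46  0.61  0.7 ] marg 0.39 minz 0.105
grasp: 3 x [-0.0, 33.3, -0.0, 0.0, 0.0, 0.0] speed 0.74 end [481.4 361.3  18.4] err [ 0.1 -0.1  0.1] q [0.31 0.23 2.1  0.63 0.4  0.56] marg 0.40 minz 0.018
pre: 12 x [-36.7, 16.0, 3.9, 0.03, -3.95, 2.29] speed 0.72 end [445.8 326.4 104.5] err [-0.2  0.4 -0.5] q [ 0.25 -0.07  2.19  0.46  0.61  0.71] marg 0.39 minz 0.105
grasp: 3 x [0.1, 33.2, 0.0, 0.01, -0.0, 0.0] speed 0.74 end [481.2 361.4  18.2] err [-0.1  0.1 -0.1] q [0.31 0.23 2.1  0.63 0.4  0.56] marg 0.40 minz 0.018
lift: 4 x [0.0, -26.0, 15.0, -0.0, -0.0, 0.0] speed 0.57 end [481.2 361.4 138.3] err [-0.2  0.  -0.1] q [ 0.31 -0.01  2.06  0.38  0.66  0.84] marg 0.52 minz 0.018
over: 12 x [21.3, 4.5, -28.7, -6.73, -0.97, -0.18] speed 0.63 end [470.8 -47.7 134.3] err [ 0.1 -0.4  0.5] q [ 0.09  0.56  1.53 -0.65  1.69  0.83] marg 0.49 minz 0.077
lay: 3 x [-0.1, 18.9, 23.5, 0.01, -0.01, -0.01] speed 0.36 end [470.8 -47.3  43.8] err [0.  0.  0.1] q [ 0.1   0.7   1.53 -0.64  1.57  0.92] marg 0.50 minz 0.044
```

```bash
python3 -m jog '[[-36.7,16,3.9,0,-3.9,2.3,-0.8],[-36.7,16,3.9,0,-3.9,2.3,-0.8],[-36.7,16,3.9,0,-3.9,2.3,-0.8],[-36.7,16,3.9,0,-3.9,2.3,-0.8],[-36.7,16,3.9,0,-4,2.3,-0.8],[-36.7,16,3.9,0,-4,2.3,-0.8]]'
python3 -m jog '[[-36.7,16,3.9,0,-4,2.3,-0.8],[-36.7,16,3.9,0,-4,2.3,-0.8],[-36.7,16,3.9,0,-4,2.3,-0.8],[-36.7,16,3.9,0,-4,2.3,-0.8],[-36.7,16,3.9,0,-4,2.3,-0.8],[-36.7,16,3.9,0,-4,2.3,-0.8],[0,0,0,0,0,0,-0.8],[0,0,0,0,0,0,-0.8]]'
python3 p7.py | sed -n 1,2p
python3 -c "
from h import *
crop('top',120,220,280,340,5,'pics/t20.png')"
```

```text
time_s: 27.4
eef_pos: [0.4942, 0.1041, 0.1765]
eef_rot: [0.698, -0.404, 0.298, -0.511]
wrist_force: [0.5, 0.5, -0.1]
opening: 0.899
time_s: 28.07
eef_pos: [0.446, 0.3267, 0.1044]
eef_rot: [0.799, -0.464, 0.194, -0.329]
wrist_force: [0.7, -0.1, 1.0]
opening: 0.901
pre: 1 x [0.5, -0.8, -0.1, 0.39, -0.09, -0.3] speed 0.05 end [446. 326. 105.] err [ 0.1 -0.   0. ] q [ 0.25 -0.07  2.19  0.46  0.61  0.7 ] marg 0.39 minz 0.104
grasp: 3 x [-0.0, 33.3, -0.0, -0.0, -0.0, -0.0] speed 0.74 end [481.4 361.3  18.5] err [ 0.  -0.   0.1] q [0.31 0.23 2.1  0.63 0.4  0.56] marg 0.40 minz 0.018
```

View pics/t20.png

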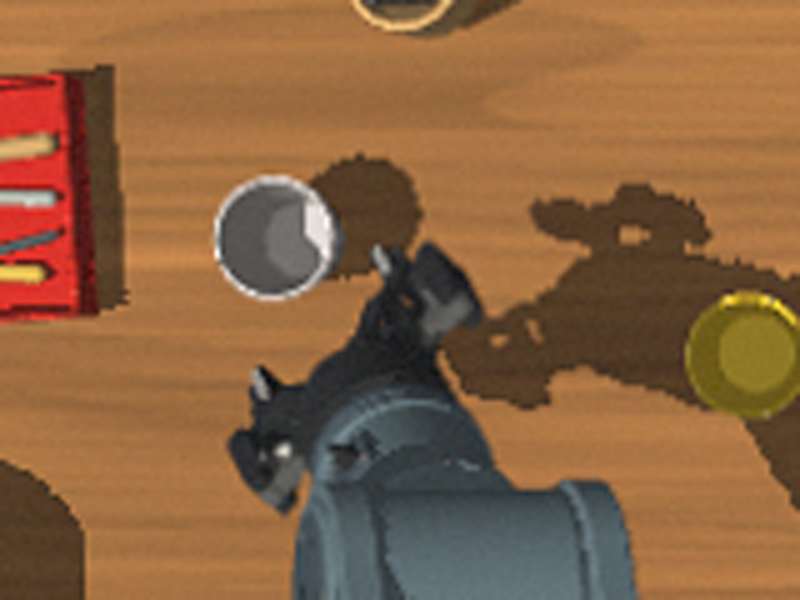

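```bash
python3 -m jog '[[0.5,25,0,0.4,-0.1,-0.3,-0.8],[0,30,0,0,0,0,-0.8],[0,30,0,0,0,0,-0.8],[0,14,0,0,0,0,-0.8],[0,0,0,0,0,0,-0.8],[0,0,0,0,0,0,-0.8]]'
python3 -m jog '[[0,0,0,0,0,0,0],[0,0,0,0,0,0,0.3],[0,0,0,0,0,0,1],[0,0,0,0,0,0,1],[0,0,0,0,0,0,1],[0,0,0,0,0,0,1]]'
python3 -m jog '[[0,-13,7.5,0,0,0,1],[0,-35,20,0,0,0,1],[0,-35,20,0,0,0,1],[0,-35,20,0,0,0,1],[0,-20,11.5,0,0,0,1],[0,0,0,0,0,0,1],[0,0,0,0,0,0,1]]'
python3 -c "
from h import *
crop('side',220,240,380,400,4,'pics/s21.png')"
```

```text
time_s: 28.62
eef_pos: [0.4848, 0.3586, 0.0208]
eef_rot: [0.8, -0.461, 0.191, -0.334]
wrist_force: [-0.7, -0.4, 0.4]
opening: 0.902
time_s: 29.12
eef_pos: [0.4856, 0.3598, 0.0234]
eef_rot: [0.801, -0.459, 0.19, -0.335]
wrist_force: [-4.0, 0.5, 6.4]
opening: 0.688
time_s: 29.7
eef_pos: [0.4842, 0.3586, 0.1822]
eef_rot: [0.801, -0.459, 0.189, -0.335]
wrist_force: [-0.1, -0.3, -2.8]
opening: 0.687
```

View pics/s21.png

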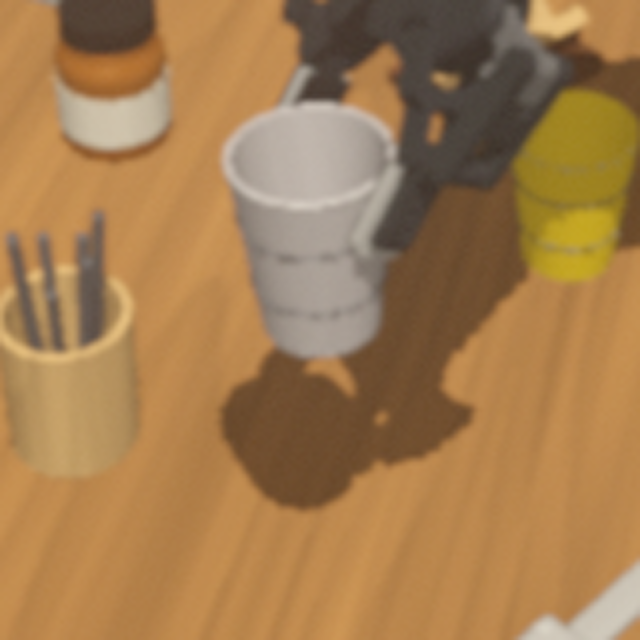

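```bash
cat > p8.py <<'E'
from traj import *
q=np.array([.801,-.459,.19,-.335]);rg=R.from_quat(np.r_[q[1:],q[0]])
M=rg.inv().apply([0,0,1.]);C=rg.inv().apply(np.array([.4725,.3525,.04])-[.4856,.3598,.0234]);print(M,C*1000);C[0]=0
def lay(c,yaw=55.9,el=9.):
    # orientation: m at (yaw,el), tool x horizontal sign as tool(yaw,..,-1)
    a=np.degrees(np.arctan2(M[2],M[1])) # angle in y-z plane
    # tool y elevation: el - angle between m and y
    ang=np.degrees(np.arccos(M[1]));r=tool(yaw,el-ang,-1);
    r=R.align_vectors([[np.cos(np.radians(yaw))*np.cos(np.radians(el)),np.sin(np.radians(yaw))*np.cos(np.radians(el)),np.sin(np.radians(el))]],[r.apply(M)])[0]*r
    return np.array(c)-r.apply(C),r
U=np.array([.4816,-.0312,.0595])
if __name__=="__main__":
    p,r,o=pose();
    a,b=lay(U+[0,0,.09])
    plan([("a",(p+a)/2+[0.0,0,.06],(r*R.from_rotvec((r.inv()*b).as_rotvec()/2))),("over",a,b),("lay",*lay(U))])
E
python3 p8.py
```

```text
[ 0.   -0.86  0.51] [ -3.98 -21.64  -4.04]
a: 6 x [22.5, -11.4, -23.5, -6.7, -1.01, -0.17] speed 0.78 end [478.1 157.4 215.9] err [-0.1 -0.2 -0.2] q [ 0.18  0.12  1.66 -0.14  1.48  0.9 ] marg 0.92 minz 0.178
over: 6 x [19.0, 25.7, -17.9, -6.71, -1.02, -0.17] speed 0.59 end [473.6 -42.7 132.3] err [-0.1  0.2 -0.3] q [ 0.1   0.57  1.52 -0.64  1.69  0.83] marg 0.50 minz 0.132
lay: 3 x [0.1, 19.0, 23.1, 0.01, 0.01, 0.0] speed 0.35 end [473.9 -42.9  42.6] err [ 0.2  0.  -0. ] q [ 0.1   0.71  1.52 -0.64  1.57  0.92] marg 0.50 minz 0.043
```

```bash
python3 -m jog '[[22.5,-11.4,-23.5,-6.7,-1,-0.2,1],[22.5,-11.4,-23.5,-6.7,-1,-0.2,1],[22.5,-11.4,-23.5,-6.7,-1,-0.2,1],[22.5,-11.4,-23.5,-6.7,-1,-0.2,1],[22.5,-11.4,-23.5,-6.7,-1,-0.2,1],[22.5,-11.4,-23.5,-6.7,-1,-0.2,1],[0,0,0,0,0,0,1]]'
python3 - <<'E'
from p8 import *
a,b=lay(U+[0,0,.09]);plan([("over",a,b),("lay",*lay(U))])
E
```

```text
time_s: 30.33
eef_pos: [0.4804, 0.1548, 0.2157]
eef_rot: [-0.595, 0.728, -0.249, 0.232]
wrist_force: [0.1, 0.4, -3.0]
opening: 0.688
[ 0.   -0.86  0.51] [ -3.98 -21.64  -4.04]
over: 6 x [18.5, 25.6, -17.7, -6.64, -1.05, -0.16] speed 0.58 end [473.9 -42.9 132.9] err [0.2 0.  0.2] q [ 0.1   0.56  1.52 -0.64  1.69  0.83] marg 0.50 minz 0.133
lay: 3 x [-0.1, 19.1, 23.2, 0.0, -0.0, -0.01] speed 0.35 end [473.7 -42.8  42.7] err [-0.   0.1  0.1] q [ 0.1   0.71  1.52 -0.64  1.57  0.92] marg 0.50 minz 0.043
```

```bash
python3 -m jog '[[18.5,25.6,-17.7,-6.6,-1,-0.2,1],[18.5,25.6,-17.7,-6.6,-1,-0.2,1],[18.5,25.6,-17.7,-6.6,-1,-0.2,1],[18.5,25.6,-17.7,-6.6,-1,-0.2,1],[18.5,25.6,-17.7,-6.7,-1,-0.2,1],[18.5,25.6,-17.7,-6.7,-1,-0.2,1],[0,0,0,0,0,0,1],[0,0,0,0,0,0,1]]'
python3 - <<'E'
from p8 import *
plan([("lay8",*lay(U+[0,0,.008])),("lay",*lay(U))])
from h import *
crop('side',260,160,420,320,4,'pics/s22.png');crop('top',270,210,370,300,6,'pics/t22.png')
E
```

```text
time_s: 31.0
eef_pos: [0.4696, -0.0396, 0.1273]
eef_rot: [-0.325, 0.899, -0.276, 0.099]
wrist_force: [-0.4, 0.2, -2.3]
opening: 0.691
[ 0.   -0.86  0.51] [ -3.98 -21.64  -4.04]
lay8: 2 x [2.7, 24.6, 29.4, -0.12, 0.0, -0.09] speed 0.47 end [473.8 -42.9  50.6] err [0.1 0.1 0. ] q [ 0.1   0.69  1.52 -0.64  1.58  0.91] marg 0.50 minz 0.051
lay: 1 x [-0.1, 5.2, 6.1, -0.0, 0.01, -0.01] speed 0.09 end [473.7 -43.   42.6] err [-0.1 -0.  -0. ] q [ 0.1   0.71  1.52 -0.64  1.57  0.92] marg 0.50 minz 0.043
```

View pics/s22.png

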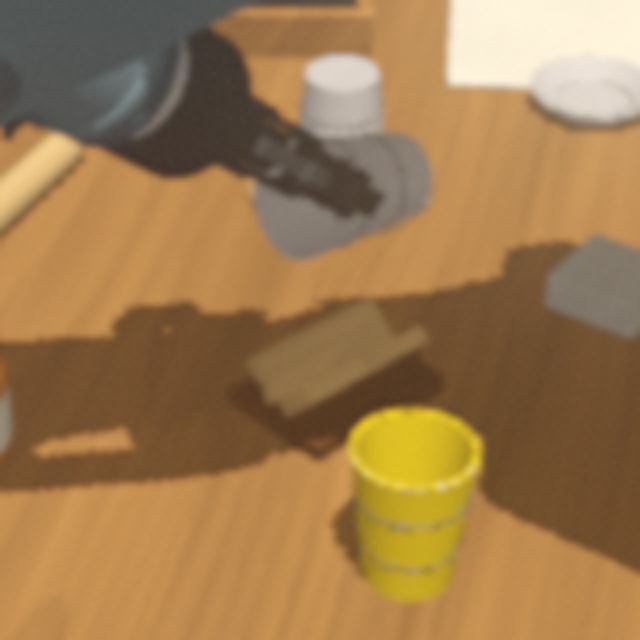

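View pics/t22.png

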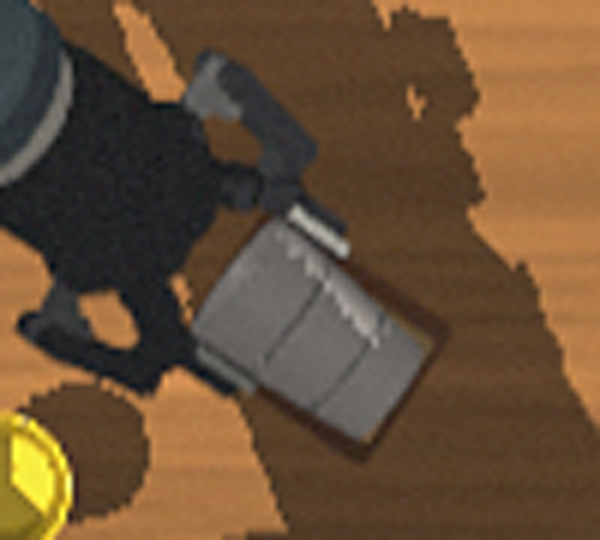

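```bash
python3 -m jog '[[1.8,16.4,19.6,0,0,0,1],[1.8,16.4,19.6,0,0,0,1],[1.8,14.4,17.2,0,0,0,1],[0,2,2.4,0,0,0,1],[0,1.4,1.6,0,0,0,1],[0,0,0,0,0,0,1],[0,0,0,0,0,0,1]]'
python3 -m jog '[[0,1,1.2,0,0,0,1],[0,0.7,0.9,0,0,0,1],[0,0,0,0,0,0,1]]'
python3 -c "
from h import *
crop('top',270,210,370,300,6,'pics/t23.png')"
```

```text
time_s: 31.68
eef_pos: [0.479, -0.0422, 0.0557]
eef_rot: [-0.326, 0.899, -0.273, 0.104]
wrist_force: [-0.1, 0.5, -2.7]
opening: 0.684
time_s: 31.93
eef_pos: [0.4781, -0.0425, 0.0517]
eef_rot: [-0.326, 0.899, -0.273, 0.104]
wrist_force: [1.0, -0.5, -2.9]
opening: 0.685
```

View pics/t23.png

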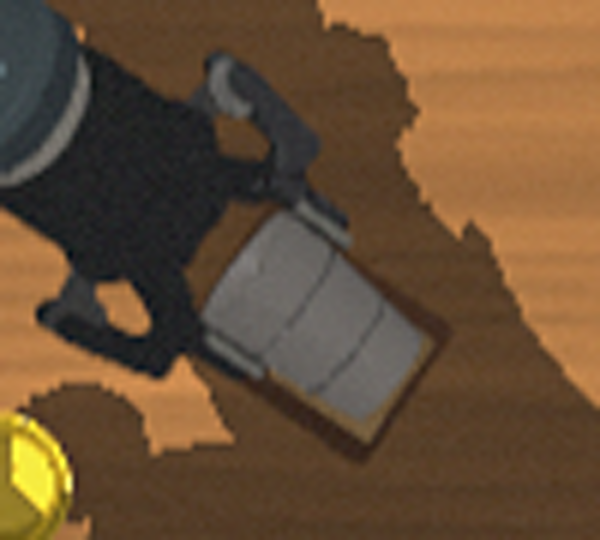

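```bash
python3 -m jog '[[-2.5,1,1.2,0,0,0,1],[0,0.7,0.9,0,0,0,1],[0,0,0,0,0,0,1],[0,0,0,0,0,0,1]]'
python3 -m jog '[[0,0.7,0.9,0,0,0,1],[0,0.7,0.9,0,0,0,1],[0,0,0,0,0,0,1]]'
python3 -m jog '[[0,0.7,0.9,0,0,0,1],[0,0.7,0.9,0,0,0,1],[0,0,0,0,0,0,1]]'
```

```text
time_s: 32.32
eef_pos: [0.4756, -0.0412, 0.0483]
eef_rot: [-0.325, 0.899, -0.274, 0.103]
wrist_force: [-0.4, 0.5, -3.3]
opening: 0.691
time_s: 32.57
eef_pos: [0.4758, -0.0411, 0.0461]
eef_rot: [-0.325, 0.899, -0.274, 0.103]
wrist_force: [-0.1, 1.6, -1.1]
opening: 0.683
time_s: 32.82
eef_pos: [0.4759, -0.0411, 0.0458]
eef_rot: [-0.324, 0.9, -0.274, 0.103]
wrist_force: [-3.0, 2.9, 8.4]
opening: 0.689
```

Contact. Releasing and backing off.

```bash
python3 -m jog '[[0,0,0,0,0,0,0],[0,0,0,0,0,0,-0.4],[0,0,0,0,0,0,-0.9],[0,0,0,0,0,0,-0.9],[0,-20,0,0,0,0,-0.9],[0,-35,0,0,0,0,-0.9],[0,-35,0,0,0,0,-0.9],[0,0,0,0,0,0,-0.9]]'
python3 -c "
from h import *
crop('side',260,160,420,320,4,'pics/s24.png');crop('top',270,210,370,300,6,'pics/t24.png')"
cat > p9.py <<'E'
from traj import *
U=np.array([.4816,-.0312,.0588])
plan([("pre",*at(U,55.9,-41,-1,.09,.050)),("reg",*at(U,55.9,-41,-1,0,.050))])
E
python3 p9.py
```

```text
time_s: 33.48
eef_pos: [0.5189, 0.0195, 0.1059]
eef_rot: [-0.327, 0.899, -0.271, 0.107]
wrist_force: [0.7, 0.5, 0.9]
opening: 0.945
pre: 15 x [-0.1, 1.7, -6.6, 6.6, 0.01, 0.04] speed 0.99 end [464.4 -55.4  85.6] err [-0.3  0.8  0.5] q [-1.    0.23  2.13  0.8   1.31 -0.84] marg 0.45 minz 0.086
reg: 3 x [0.2, 30.0, -0.2, -0.0, 0.01, -0.01] speed 0.39 end [502.7   0.2  26.1] err [-0.   0.2  0.1] q [-0.84  0.38  2.13  0.94  1.14 -0.88] marg 0.45 minz 0.026
```

View pics/s24.png

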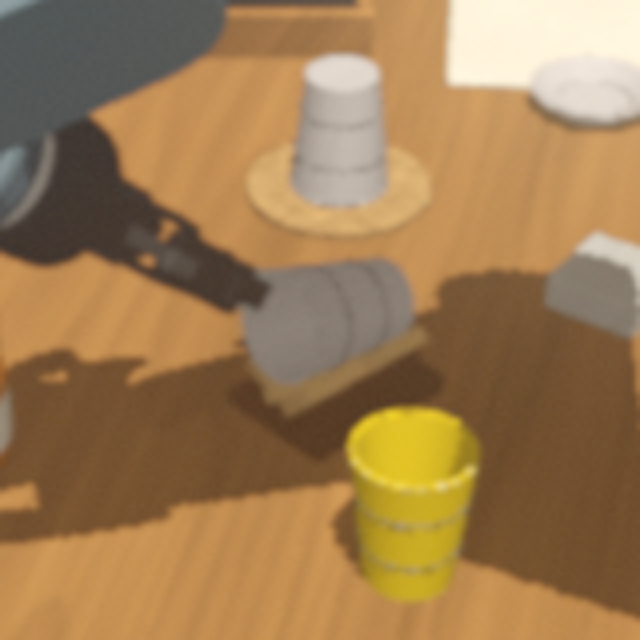

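View pics/t24.png

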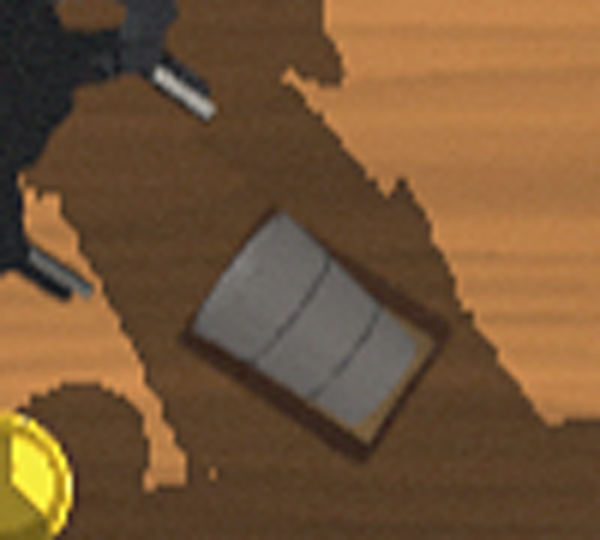

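```bash
sed -i 's/^U=.*/U=np.array([.4826,-.0297,.0588])/' p9.py
python3 -m jog '[[-0.1,1.7,-6.6,6.6,0,0,-0.9],[-0.1,1.7,-6.6,6.6,0,0,-0.9],[-0.1,1.7,-6.6,6.6,0,0,-0.9],[-0.1,1.7,-6.6,6.6,0,0,-0.9],[-0.1,1.7,-6.6,6.6,0,0,-0.9],[-0.1,1.7,-6.6,6.6,0,0,-0.9],[-0.1,1.7,-6.6,6.6,0,0,-0.9],[-0.1,1.7,-6.6,6.6,0,0,-0.9]]'
python3 -m jog '[[-0.1,1.7,-6.6,6.6,0,0,-0.9],[-0.1,1.7,-6.6,6.6,0,0,-0.9],[-0.1,1.7,-6.6,6.6,0,0,-0.9],[-0.1,1.7,-6.6,6.6,0,0,-0.9],[-0.1,1.7,-6.6,6.6,0,0,-0.9],[-0.1,1.7,-6.6,6.6,0,0,-0.9],[-0.1,1.7,-6.6,6.6,0,0,-0.9],[0,0,0,0,0,0,-0.9]]'
python3 -m jog '[[0,0,0,0,0,0,-0.9]]'; python3 p9.py
```

```text
time_s: 34.25
eef_pos: [0.4837, -0.0262, 0.1128]
eef_rot: [0.692, -0.659, 0.198, -0.215]
wrist_force: [-0.5, -0.6, -0.6]
opening: 0.949
time_s: 34.92
eef_pos: [0.4599, -0.0561, 0.0805]
eef_rot: [0.896, -0.331, 0.105, -0.277]
wrist_force: [-0.8, 0.0, -0.8]
opening: 0.95
time_s: 35.0
eef_pos: [0.4615, -0.0559, 0.0829]
eef_rot: [0.895, -0.335, 0.104, -0.276]
wrist_force: [1.0, 0.4, 0.5]
opening: 0.956
pre: 1 x [2.8, 1.1, 3.8, 0.04, -0.18, 0.1] speed 0.08 end [465.7 -54.7  85. ] err [-0.  0. -0.] q [-1.    0.23  2.13  0.8   1.31 -0.83] marg 0.45 minz 0.083
reg: 3 x [0.0, 30.0, 0.0, 0.0, 0.0, 0.0] speed 0.39 end [503.7   1.5  26. ] err [-0.  0. -0.] q [-0.83  0.38  2.12  0.94  1.14 -0.88] marg 0.46 minz 0.026
```

```bash
python3 -m jog '[[2.8,11,3.8,0,-0.2,0.1,-0.9],[0,25,0,0,0,0,-0.9],[0,25,0,0,0,0,-0.9],[0,18,0,0,0,0,-0.9],[0,0,0,0,0,0,-0.9],[0,0,0,0,0,0,-0.9]]'
python3 p9.py
python3 -c "
from h import *
crop('side',260,160,420,320,4,'pics/s25.png');crop('top',270,210,370,300,6,'pics/t25.png')"
```

```text
time_s: 35.5
eef_pos: [0.5005, -0.0047, 0.0369]
eef_rot: [0.896, -0.338, 0.097, -0.272]
wrist_force: [-0.3, 1.6, 0.4]
opening: 0.946
pre: 2 x [-0.4, -38.8, -1.9, 0.1, 0.37, -0.02] speed 0.53 end [465.7 -54.8  85.1] err [ 0.1 -0.1  0. ] q [-1.    0.23  2.13  0.8   1.31 -0.83] marg 0.45 minz 0.037
reg: 3 x [-0.0, 30.0, -0.0, -0.0, 0.0, -0.0] speed 0.39 end [503.8   1.5  26. ] err [ 0.1 -0.1  0. ] q [-0.83  0.38  2.12  0.94  1.14 -0.88] marg 0.46 minz 0.026
```

View pics/t25.png

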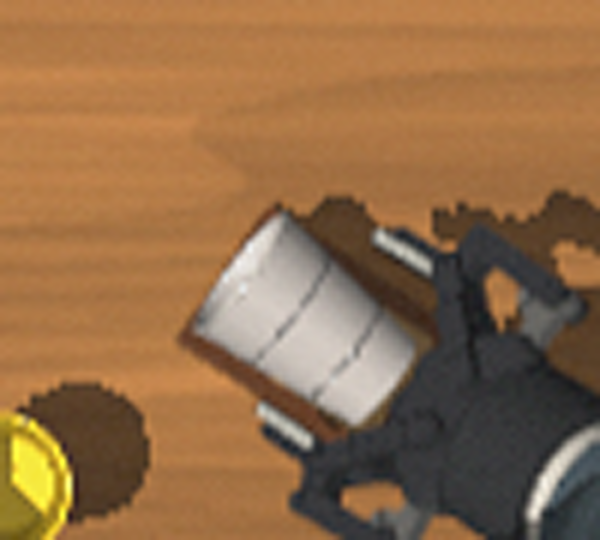

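View pics/s25.png

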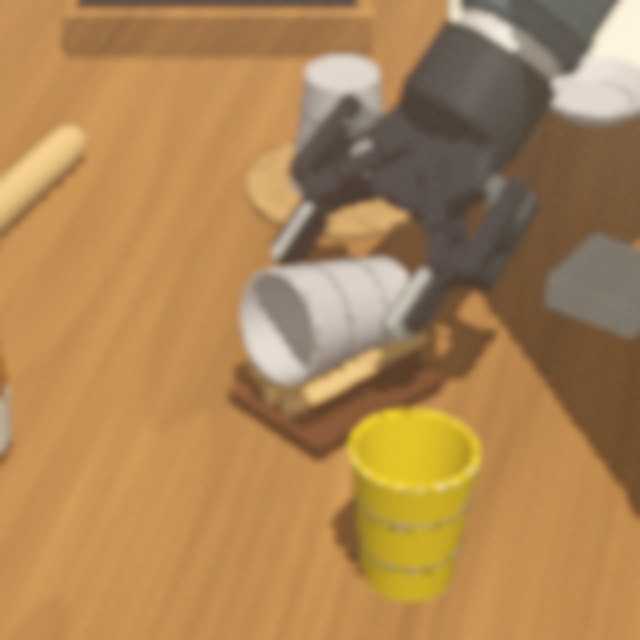

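```bash
python3 -m jog '[[-0.6,6.2,-2,0.2,0.7,0,-0.9],[0,6.2,-1.7,0,0,0,-0.9],[0,0,0,0,0,0,-0.9],[0,0,0,0,0,0,-0.9]]'
python3 p9.py
python3 -m jog '[[0,0,0,0,0,0,0.0],[0,0,0,0,0,0,0.2],[0,0,0,0,0,0,0.4],[0,0,0,0,0,0,1],[0,0,0,0,0,0,1],[0,0,0,0,0,0,1],[0,0,0,0,0,0,1]]'
python3 -c "
from h import *
crop('side',260,160,420,320,4,'pics/s26.png');crop('top',270,210,370,300,6,'pics/t26.png')"
```

```text
time_s: 35.93
eef_pos: [0.5039, -0.0003, 0.0249]
eef_rot: [0.896, -0.334, 0.103, -0.276]
wrist_force: [-1.0, -0.1, -0.1]
opening: 0.949
pre: 3 x [-0.4, -29.9, 0.6, -0.04, -0.05, 0.03] speed 0.40 end [465.5 -54.8  85.1] err [-0.2 -0.1  0. ] q [-1.    0.23  2.13  0.8   1.31 -0.83] marg 0.45 minz 0.025
reg: 3 x [0.0, 30.0, 0.0, 0.0, -0.0, -0.0] speed 0.39 end [503.6   1.5  26. ] err [-0.2 -0.1  0. ] q [-0.83  0.38  2.12  0.94  1.14 -0.88] marg 0.46 minz 0.026
time_s: 36.52
eef_pos: [0.5029, 0.0011, 0.0258]
eef_rot: [0.896, -0.333, 0.103, -0.274]
wrist_force: [-8.6, 0.1, 8.8]
opening: 0.632
```

View pics/t26.png

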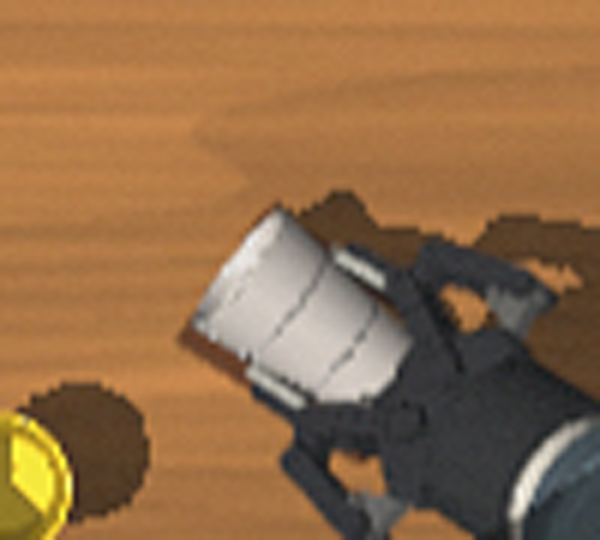

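View pics/s26.png

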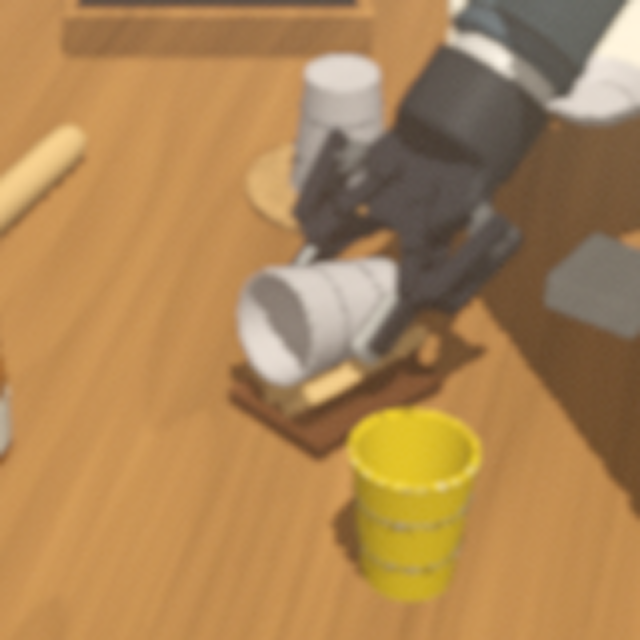

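```bash
python3 -m jog '[[0,-6.6,7.5,0,0,0,1],[0,-13,15,0,0,0,1],[0,-19.7,22.6,0,0,0,1],[0,-19.7,22.6,0,0,0,1],[0,-19.7,22.6,0,0,0,1],[0,-13,15,0,0,0,1],[0,0,0,0,0,0,1],[0,0,0,0,0,0,1]]'
python3 -c "
from h import *
crop('side',260,130,420,290,4,'pics/s27.png')"
```

```text
time_s: 37.28
eef_pos: [0.504, -0.0013, 0.1649]
eef_rot: [0.895, -0.335, 0.102, -0.276]
wrist_force: [-1.0, -0.9, -3.5]
opening: 0.631
```

View pics/s27.png

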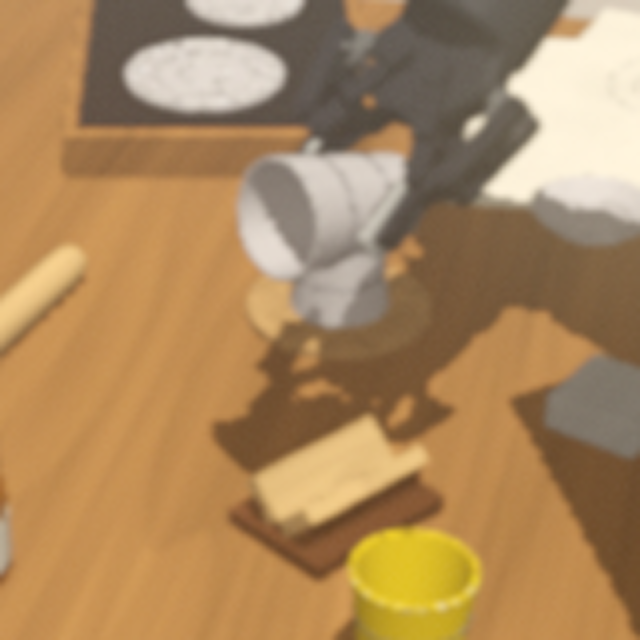

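```bash
python3 -m jog '[[0,0,0,0,7.15,0,1],[0,0,0,0,7.15,0,1],[0,0,0,0,7.15,0,1],[0,0,0,0,7.15,0,1],[0,0,0,0,7.15,0,1],[0,0,0,0,7.15,0,1],[0,0,0,0,7.15,0,1],[0,0,0,0,7.15,0,1]]'
python3 -m jog '[[0,0,0,0,7.15,0,1],[0,0,0,0,7.15,0,1],[0,0,0,0,7.15,0,1],[0,0,0,0,7.15,0,1],[0,0,0,0,7.15,0,1],[0,0,0,0,7.15,0,1],[0,0,0,0,7.15,0,1],[0,0,0,0,7.15,0,1]]'
python3 -m jog '[[0,0,0,0,7.15,0,1],[0,0,0,0,7.15,0,1],[0,0,0,0,7.15,0,1],[0,0,0,0,7.15,0,1],[0,0,0,0,7.15,0,1],[0,0,0,0,7.15,0,1],[0,0,0,0,7.15,0,1],[0,0,0,0,7.15,0,1]]'
python3 -m jog '[[0,0,0,0,6,0,1],[0,0,0,0,0,0,1],[0,0,0,0,0,0,1]]'
cat > p10.py <<'E'
from grasp1 import *
X=(.5257,-.2500)
plan([("over",*place(M1,C1,(*X,.135),15)),("down",*place(M1,C1,(*X,.10),15))])
E
python3 p10.py
```

```text
time_s: 38.0
eef_pos: [0.5028, 0.0001, 0.1626]
eef_rot: [0.735, -0.159, 0.523, -0.401]
wrist_force: [0.1, 0.1, -3.0]
opening: 0.629
time_s: 38.67
eef_pos: [0.5028, 0.0001, 0.1626]
eef_rot: [0.394, 0.052, 0.811, -0.429]
wrist_force: [0.7, 0.4, -4.0]
opening: 0.632
time_s: 39.33
eef_pos: [0.5028, 0.0001, 0.1626]
eef_rot: [-0.042, 0.251, 0.901, -0.352]
wrist_force: [0.9, -0.4, -3.1]
opening: 0.627
time_s: 39.58
eef_pos: [0.5031, -0.0001, 0.1633]
eef_rot: [-0.084, 0.268, 0.898, -0.339]
wrist_force: [-0.0, 0.3, -3.3]
opening: 0.632
over: 7 x [-32.5, -9.7, 12.6, -0.01, 4.09, 4.46] speed 0.29 end [ 561.9 -240.   144.6] err [ 0.1  0.3 -0.2] q [-1.07  0.13  2.09  1.07  1.01  2.73] marg 0.39 minz 0.145
down: 1 x [-0.1, 22.3, 26.7, -0.01, 0.01, -0.03] speed 0.56 end [ 561.8 -240.3  109.8] err [-0.  0.  0.] q [-1.07  0.21  2.09  1.12  0.97  2.64] marg 0.48 minz 0.110
```

```bash
python3 -m jog '[[-32.5,-9.7,12.6,0,4.1,4.5,1],[-32.5,-9.7,12.6,0,4.1,4.5,1],[-32.5,-9.7,12.6,0,4.1,4.5,1],[-32.5,-9.7,12.6,0,4.1,4.5,1],[-32.5,-9.7,12.6,0,4.1,4.4,1],[-32.5,-9.7,12.6,0,4.1,4.4,1],[-32.5,-9.7,12.6,0,4.1,4.4,1],[0,0,0,0,0,0,1]]'
python3 -m jog '[[0,0,0,0,0,0,1]]'
python3 p10.py
python3 -c "
from h import *
crop('side',280,90,420,210,5,'pics/s28.png');crop('top',340,190,480,300,5,'pics/t28.png')"
```

```text
time_s: 40.25
eef_pos: [0.5609, -0.245, 0.1452]
eef_rot: [-0.208, 0.575, 0.742, -0.273]
wrist_force: [-0.4, 0.4, -2.1]
opening: 0.629
time_s: 40.33
eef_pos: [0.5611, -0.2411, 0.1454]
eef_rot: [-0.208, 0.572, 0.745, -0.273]
wrist_force: [0.9, 0.2, -2.5]
opening: 0.634
over: 1 x [0.6, 1.1, -0.1, -0.08, -0.05, -0.11] speed 0.02 end [ 561.8 -240.3  144.8] err [-0.  0. -0.] q [-1.07  0.13  2.08  1.07  1.01  2.73] marg 0.39 minz 0.145
down: 1 x [0.0, 22.5, 26.7, 0.0, -0.0, 0.0] speed 0.56 end [ 561.8 -240.4  109.9] err [ 0. -0.  0.] q [-1.07  0.21  2.09  1.12  0.97  2.64] marg 0.48 minz 0.110
```

View pics/s28.png

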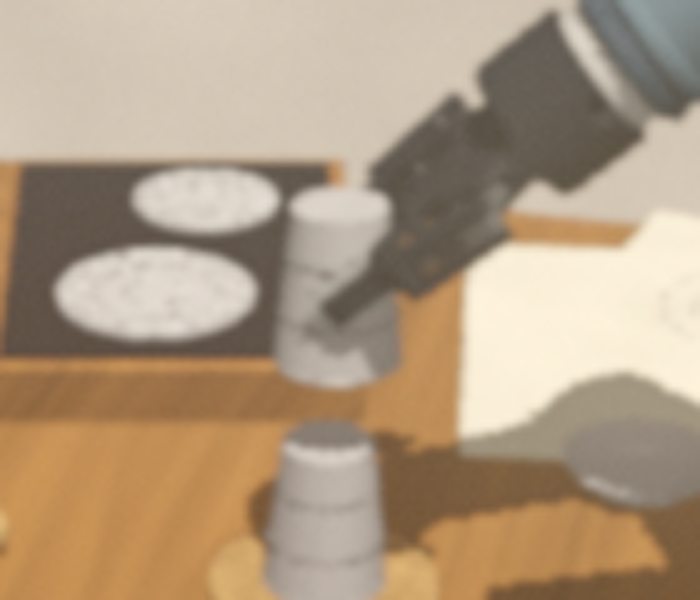

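View pics/t28.png

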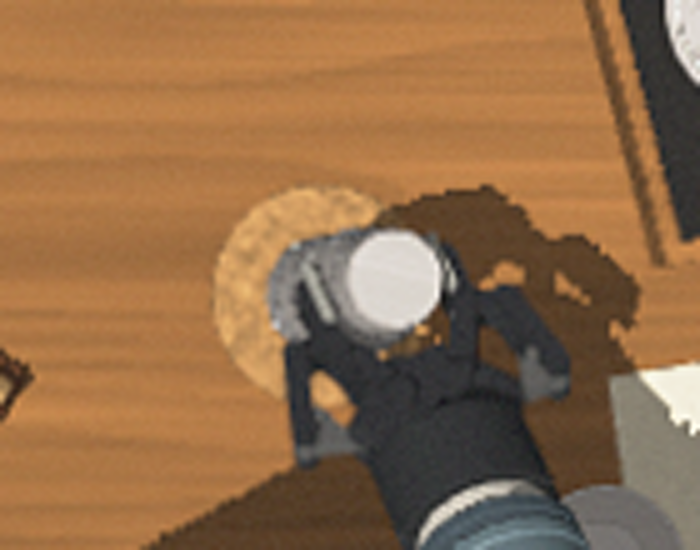

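```bash
cat > ov.py <<'E'
from h import *
import sys
np.set_printoptions(precision=4,suppress=True)
def circ(c,r):
    a=np.linspace(0,2*np.pi,60);return np.c_[c[0]+r*np.cos(a),c[1]+r*np.sin(a),np.full(60,c[2])]
def ov(sf,tf,so,to,feet,out):
    s=cv2.imread(sf);t=cv2.imread(tf)
    for im,n,o in((s,"side",so),(t,"top",to)):
        for f,m in feet:
            for c,r,col in((f,.023,(0,0,255)),(m,.032,(0,255,0))):
                q=((proj(n,circ(c,r))-o+.5)*5-.5).round().astype(int);cv2.polylines(im,[q],True,col,1)
    cv2.imwrite(out,np.hstack([s[150:600,200:500],t[150:600,200:500]][:2]) if 0 else np.hstack([s[:550,200:500],t[:550,200:500]]))
E
python3 - <<'E'
from ov import *
g=lambda p,o:((p[0]+.5)/5-.5+o[0],(p[1]+.5)/5-.5+o[1])
F=tri(g((395,280.5),(340,190)),g((340,208),(280,90)));print(F)
f=F[0];i=np.array([.5257,-.25,.086])
ov("pics/s28.png","pics/t28.png",(280,90),(340,190),[(f,f-[0,0,.08]),(i,i-[0,0,.08])],"pics/o28.png")
E
```

```text
(array([ 0.5234, -0.2523,  0.2114]), np.float64(0.0023322009921347107))
```

View pics/o28.png

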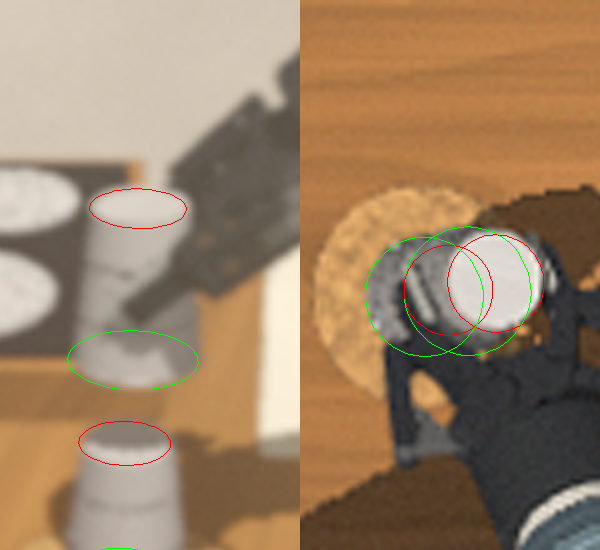

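Run:
```python
from ov import *
g=lambda p,o:((p[0]+.5)/5-.5+o[0],(p[1]+.5)/5-.5+o[1])
print("inner tri",tri(g((348,289),(340,190)),g((328,293),(280,120))))
print("outer top@",atz("top",[g((395,280.5),(340,190))],.214),"side@",atz("side",[g((340,208),(280,90))],.214))
print("inner top@",atz("top",[g((348,289),(340,190))],.086),"side@",atz("side",[g((328,293),(280,120))],.086))
```

```text
inner tri (array([ 0.525 , -0.2503,  0.0857]), np.float64(0.002298385509140618))
outer top@ [[ 0.5244 -0.2516  0.214 ]] side@ [[ 0.5211 -0.2466  0.214 ]]
inner top@ [[ 0.5261 -0.25    0.086 ]] side@ [[ 0.5238 -0.2499  0.086 ]]
```

Run:
```python
from traj import *
p,r,o=pose();print(r.inv().apply([1.2,1.4,0]),r.inv().apply([0,0,-1]))
```

```text
[ 1.04  1.16 -0.98] [0.   0.64 0.76]
```

```bash
python3 -m jog '[[1,1.2,-1,0,0,0,1],[0,7.7,9.2,0,0,0,1],[0,7.7,9.2,0,0,0,1],[0,6.4,7.6,0,0,0,1],[0,0,0,0,0,0,1],[0,0,0,0,0,0,1]]'
python3 -c "
from h import *
crop('side',280,90,420,210,5,'pics/s29.png');crop('top',340,190,480,300,5,'pics/t29.png')"
```

```text
time_s: 40.93
eef_pos: [0.5632, -0.2383, 0.1122]
eef_rot: [-0.208, 0.572, 0.745, -0.273]
wrist_force: [0.4, 0.0, -2.0]
opening: 0.63
```

View pics/s29.png

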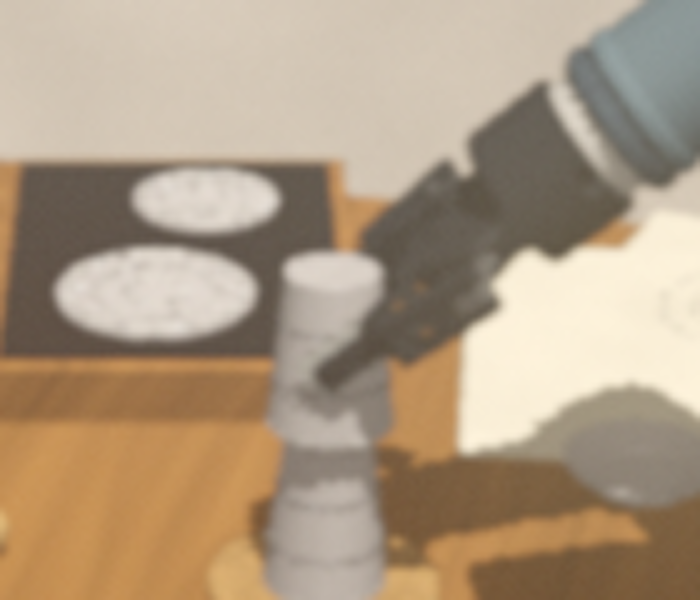

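View pics/t29.png

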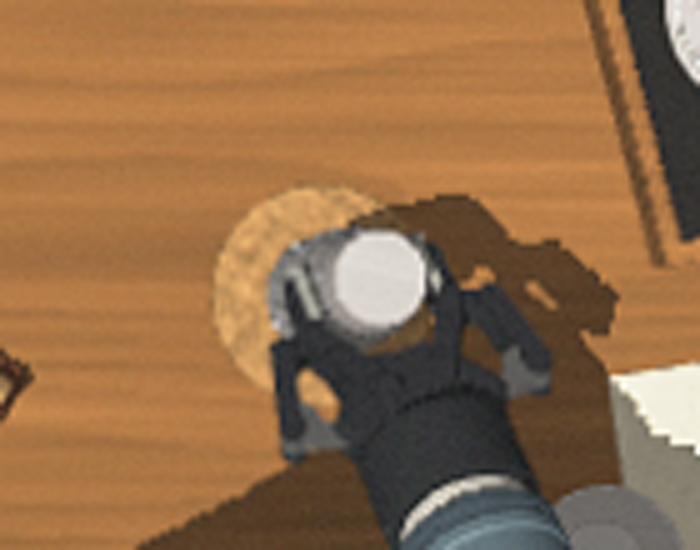

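Run:
```python
from ov import *
g=lambda p,o:((p[0]+.5)/5-.5+o[0],(p[1]+.5)/5-.5+o[1])
print(tri(g((380,279),(340,190)),g((333,272),(280,90))))
print(atz("top",[g((380,279),(340,190))],.181),atz("side",[g((333,272),(280,90))],.181))
f=np.array([.526,-.250,.181]);i=np.array([.5255,-.25,.086])
ov("pics/s29.png","pics/t29.png",(280,90),(340,190),[(f,f-[0,0,.08]),(i,i-[0,0,.08])],"pics/o29.png")
```

```text
(array([ 0.5255, -0.2508,  0.1786]), np.float64(0.0025296747208633915))
[[ 0.5267 -0.2502  0.181 ]] [[ 0.5233 -0.246   0.181 ]]
```

View pics/o29.png

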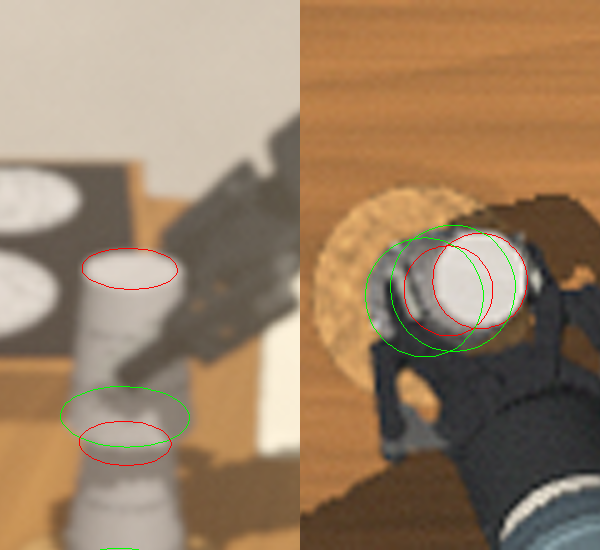

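Both measurements agree: the outer beaker is within about 1 mm of the inner's axis and straight. Lowering it over the inner.

```bash
python3 -m jog '[[0,6.4,7.6,0,0,0,1],[0,6.4,7.6,0,0,0,1],[0,6.4,7.6,0,0,0,1],[0,0,0,0,0,0,1],[0,0,0,0,0,0,1]]'
python3 -m jog '[[0,5.1,6.1,0,0,0,1],[0,5.1,6.1,0,0,0,1],[0,3.2,3.8,0,0,0,1],[0,1.9,2.3,0,0,0,1],[0,0,0,0,0,0,1],[0,0,0,0,0,0,1]]'
```

```text
time_s: 41.45
eef_pos: [0.5633, -0.2396, 0.0832]
eef_rot: [-0.208, 0.572, 0.745, -0.273]
wrist_force: [-0.9, -0.2, -2.3]
opening: 0.63
time_s: 41.95
eef_pos: [0.563, -0.24, 0.0588]
eef_rot: [-0.208, 0.573, 0.745, -0.273]
wrist_force: [1.7, -1.4, -2.5]
opening: 0.629
```

```bash
python3 -m jog '[[0,1.3,1.5,0,0,0,1],[0,1.3,1.5,0,0,0,1],[0,1.3,1.5,0,0,0,1],[0,0,0,0,0,0,1]]'
python3 -m jog '[[0,0.8,1,0,0,0,1],[0,0.8,1,0,0,0,1],[0,0,0,0,0,0,1]]'
python3 -c "
from h import *
crop('side',280,90,420,210,5,'pics/s30.png');crop('top',340,190,480,300,5,'pics/t30.png')"
```

```text
time_s: 42.28
eef_pos: [0.5634, -0.2404, 0.0532]
eef_rot: [-0.207, 0.573, 0.745, -0.273]
wrist_force: [2.4, -2.2, -1.0]
opening: 0.632
time_s: 42.53
eef_pos: [0.5638, -0.2404, 0.0516]
eef_rot: [-0.207, 0.573, 0.745, -0.272]
wrist_force: [-0.2, -1.1, 7.4]
opening: 0.63
```

View pics/s30.png

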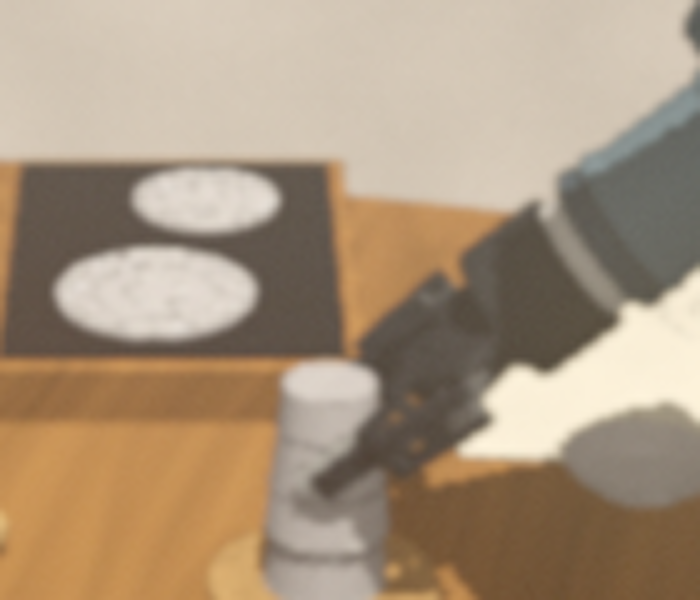

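Contact about 8 mm early, with a small side load (+x, −y), so it's slightly off-centre. I'll shift along the load and continue gently.

```bash
python3 -m jog '[[-0.4,-0.4,-0.9,0,0,0,1],[-0.4,0.2,-0.2,0,0,0,1],[0,0,0,0,0,0,1]]'
python3 -m jog '[[0,0.6,0.8,0,0,0,1],[0,0.6,0.8,0,0,0,1],[0,0,0,0,0,0,1],[0,0,0,0,0,0,1]]'
```

```text
time_s: 42.88
eef_pos: [0.5639, -0.2404, 0.0517]
eef_rot: [-0.208, 0.572, 0.745, -0.273]
wrist_force: [-0.9, -1.6, 4.2]
opening: 0.632
time_s: 43.22
eef_pos: [0.5643, -0.2405, 0.0508]
eef_rot: [-0.207, 0.573, 0.745, -0.272]
wrist_force: [-3.4, -0.1, 11.1]
opening: 0.633
```

Run:
```python
from ov import *
o=get_obs();print(o["wrist_force"],o["torque"])
crop('side',300,140,390,230,6,'pics/s31.png');crop('top',370,210,460,290,6,'pics/t31.png')
```

```text
[-3.4255 -0.0997 11.0524] [-0.083  -0.7111  0.0409]
```

View pics/s31.png

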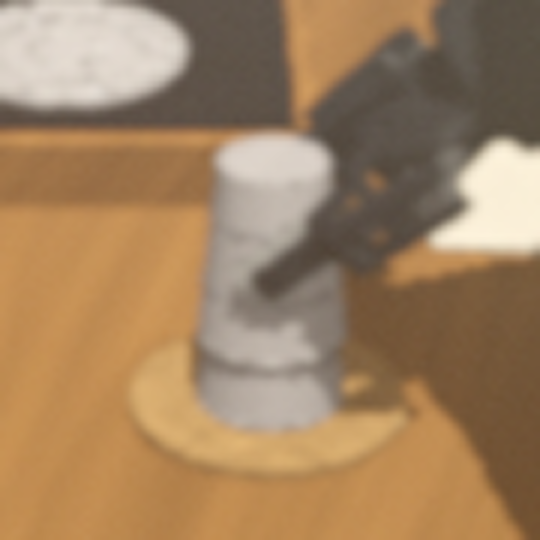

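View pics/t31.png

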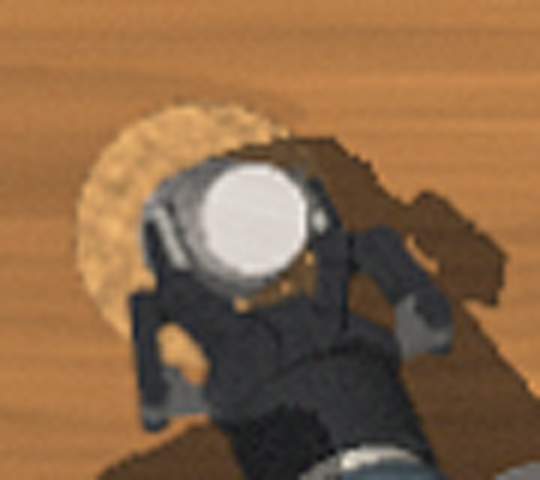

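Run:
```python
from ov import *
g=lambda p,o:((p[0]+.5)/6-.5+o[0],(p[1]+.5)/6-.5+o[1])
F=tri(g((255,220),(370,210)),g((274,159),(300,140)));print(F)
s=cv2.imread("pics/s31.png");t=cv2.imread("pics/t31.png")
F0=F[0]
for f,dx,col in((F0,0,(0,0,255)),):
  for z,r in((0,.023),(-.08,.032)):
    c=F0+[0,0,z]
    for im,n,o in((s,"side",(300,140)),(t,"top",(370,210))):
        q=((proj(n,circ(c,r))-o+.5)*6-.5).round().astype(int);cv2.polylines(im,[q],True,col,1)
c=np.array([.5252,-.2502,.006])
for im,n,o in((s,"side",(300,140)),(t,"top",(370,210))):
        q=((proj(n,circ(c,.032))-o+.5)*6-.5).round().astype(int);cv2.polylines(im,[q],True,(0,255,0),1)
cv2.imwrite("pics/o31.png",np.hstack([s[100:480,150:400],t[100:480,120:370]]))
```

```text
(array([ 0.5264, -0.2523,  0.1184]), np.float64(0.002446518577575442))
```

View pics/o31.png

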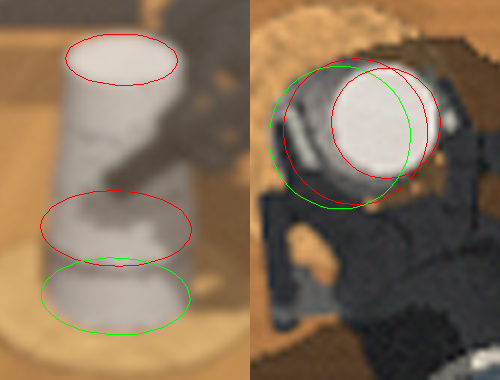

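```bash
python3 -m jog '[[0.5,-0.2,0.2,0,0,0,1],[0.5,-0.2,0.2,0,0,0,1],[0,0,0,0,0,0,1]]'
python3 -m jog '[[0.5,0,0,0,0,0,1],[0,0,0,0,0,0,1]]'
```

```text
time_s: 43.57
eef_pos: [0.5638, -0.2405, 0.0508]
eef_rot: [-0.207, 0.573, 0.745, -0.272]
wrist_force: [1.7, -2.5, 7.7]
opening: 0.632
time_s: 43.73
eef_pos: [0.5637, -0.2404, 0.0507]
eef_rot: [-0.206, 0.573, 0.745, -0.273]
wrist_force: [2.3, -2.2, 6.1]
opening: 0.627
```

The arm is held sideways on both sides, so this is a slight tilt: the top leans about 1.5° toward (+x, −y). I'll raise 3 mm, correct the tilt and lower again.

```bash
python3 -m jog '[[0,-1.9,-2.3,0,0,0,1],[0,0,0,-0.5,-1.1,0.9,1],[0,0,0,0,0,0,1],[0,0,0,0,0,0,1]]'
python3 -m jog '[[0,0.6,0.8,0,0,0,1],[0,0.6,0.8,0,0,0,1],[0,0,0,0,0,0,1],[0,0,0,0,0,0,1]]'
python3 -m jog '[[0,0.6,0.8,0,0,0,1],[0,0.6,0.8,0,0,0,1],[0,0,0,0,0,0,1],[0,0,0,0,0,0,1]]'
```

```text
time_s: 44.07
eef_pos: [0.5622, -0.2381, 0.0515]
eef_rot: [-0.197, 0.576, 0.744, -0.276]
wrist_force: [0.2, 0.2, -2.9]
opening: 0.626
time_s: 44.4
eef_pos: [0.5624, -0.2384, 0.0499]
eef_rot: [-0.197, 0.576, 0.744, -0.276]
wrist_force: [-0.7, 0.8, -2.1]
opening: 0.631
time_s: 44.73
eef_pos: [0.5626, -0.2389, 0.0483]
eef_rot: [-0.196, 0.576, 0.744, -0.277]
wrist_force: [-0.6, 2.8, -0.4]
opening: 0.624
```

```bash
python3 -m jog '[[0.4,0.6,0.8,0,0,0,1],[0,0.6,0.8,0,0,0,1],[0,0,0,0,0,0,1]]'
python3 -m jog '[[0,0.6,0.8,0,0,0,1],[0,0,0,0,0,0,1]]'
```

```text
time_s: 44.98
eef_pos: [0.5627, -0.239, 0.0467]
eef_rot: [-0.196, 0.577, 0.743, -0.276]
wrist_force: [-2.1, 3.1, 3.7]
opening: 0.632
time_s: 45.15
eef_pos: [0.5628, -0.2392, 0.0461]
eef_rot: [-0.195, 0.577, 0.744, -0.276]
wrist_force: [-3.6, 2.5, 6.6]
opening: 0.631
```

Run:
```python
from ov import *
crop('side',300,140,390,230,6,'pics/s32.png');crop('top',370,210,460,290,6,'pics/t32.png')
s=cv2.imread('pics/s32.png');t=cv2.imread('pics/t32.png')
cv2.imwrite('pics/c32.png',np.hstack([s[50:450,100:450],t[50:450,80:430]]))
```

```text
(no output)
```

View pics/c32.png

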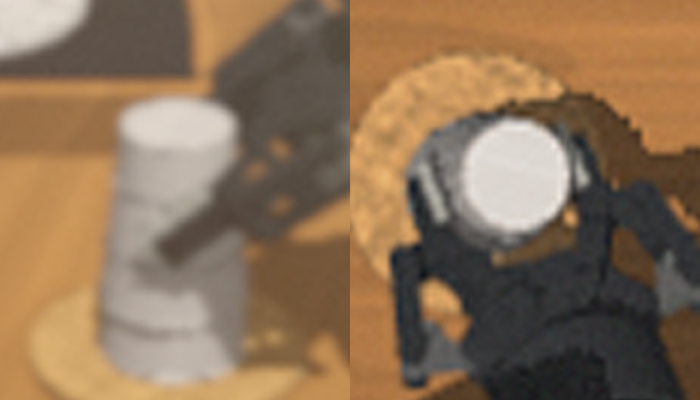

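The gap between the feet is now about 27 mm, against 25 mm when fully nested, with only about 10 N of contact. Releasing.

```bash
python3 -m jog '[[0,-0.3,-0.4,0,0,0,1],[0,0,0,0,0,0,0.1],[0,0,0,0,0,0,-0.3],[0,0,0,0,0,0,-0.9],[0,0,0,0,0,0,-0.9],[0,0,0,0,0,0,-0.9],[0,0,0,0,0,0,-0.9]]'
python3 - <<'E'
from ov import *
crop('side',300,140,390,230,6,'pics/s33.png');crop('top',370,210,460,290,6,'pics/t33.png')
s=cv2.imread('pics/s33.png');t=cv2.imread('pics/t33.png')
cv2.imwrite('pics/c33.png',np.hstack([s[50:450,100:450],t[50:450,80:430]]))
E
```

```text
time_s: 45.83
eef_pos: [0.5624, -0.2394, 0.0458]
eef_rot: [-0.196, 0.577, 0.743, -0.277]
wrist_force: [0.1, 0.4, -0.6]
opening: 0.95
```

View pics/c33.png

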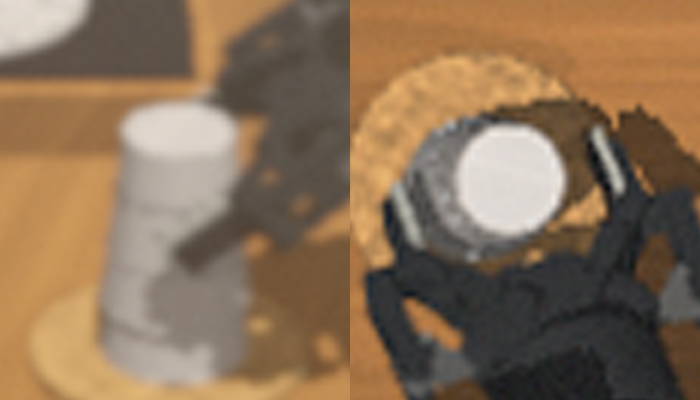

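```bash
python3 -m jog '[[2,0,0,0,0,0,-1],[0,-8,0,0,0,0,-1],[0,-15,0,0,0,0,-1],[0,-30,0,0,0,0,-1],[0,-35,0,0,0,0,-1],[0,-35,0,0,0,0,-1],[0,0,0,0,0,0,-1],[0,0,0,0,0,0,-1]]'
python3 - <<'E'
from ov import *
s=camera('side');t=camera('top');cv2.imwrite('pics/sF.png',s);cv2.imwrite('pics/tF.png',t)
crop('side',300,140,390,230,6,'pics/s34.png',s);crop('top',370,210,460,290,6,'pics/t34.png',t)
s=cv2.imread('pics/s34.png');t=cv2.imread('pics/t34.png')
cv2.imwrite('pics/c34.png',np.hstack([s[50:450,100:450],t[50:450,80:430]]))
E
```

```text
time_s: 46.6
eef_pos: [0.4691, -0.2616, 0.1255]
eef_rot: [-0.195, 0.578, 0.742, -0.278]
wrist_force: [-0.1, 0.2, -0.7]
opening: 0.999
```

View pics/c34.png

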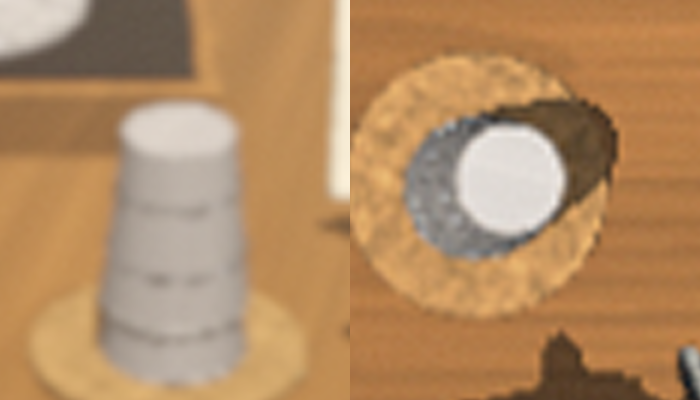

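View pics/tF.png

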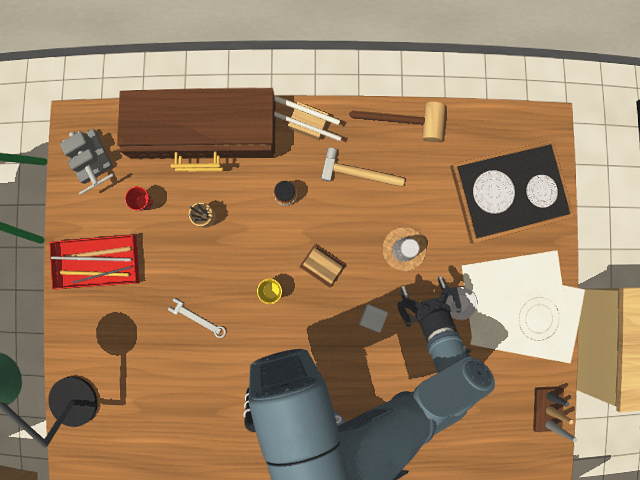

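Run:
```python
from ov import *
g=lambda p,o:((p[0]+.5)/6-.5+o[0],(p[1]+.5)/6-.5+o[1])
F=tri(g((511-350+80,180+50),(370,210)),g((179+100,131+50),(300,140)));print("outer foot",F)
s=cv2.imread("pics/s34.png");t=cv2.imread("pics/t34.png");i=np.array([.5252,-.2502,0])
for c,r,col in((i+[0,0,.111],.023,(0,0,255)),(i+[0,0,.031],.032,(255,0,0)),(i+[0,0,.006],.032,(0,255,0))):
    for im,n,o in((s,"side",(300,140)),(t,"top",(370,210))):
        q=((proj(n,circ(c,r))-o+.5)*6-.5).round().astype(int);cv2.polylines(im,[q],True,col,1)
cv2.imwrite('pics/o34.png',np.hstack([s[50:450,100:450],t[50:450,80:430]]))
```

```text
outer foot (array([ 0.5227, -0.2475,  0.1111]), np.float64(0.001909119808171231))
```

View pics/o34.png

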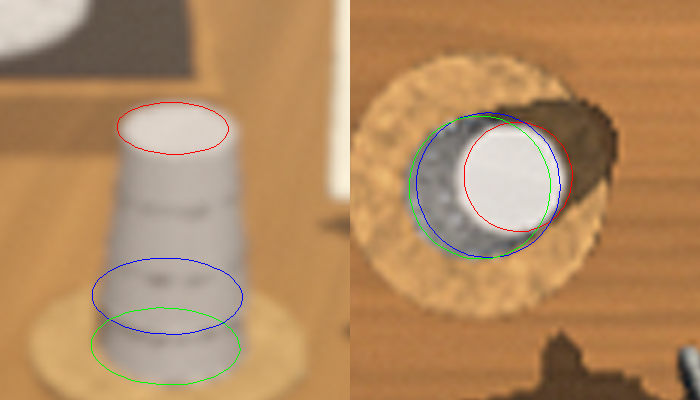

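The outer foot is at 111 mm, which is exactly the 25 mm nesting gap. The stack is straight and near the pad's centre, the arm is clear, and the loose objects look unmoved. Handing in.

```bash
python3 -c "
from bench import *
print(hand_in())"
```

```text
the job is handed in; nothing more can be done
None
```

The job is done and handed in at about 46.7 s. I turned both beakers over using the V rest. The first stands mouth down on the cork pad, and I let go of it there. The second is nested mouth down over it.

**Last checks**
- **Nesting:** the outer foot measured 111 mm high, which is the natural 25 mm gap above the inner foot. Both beakers look straight in the two camera views.
- **Position:** the stack sits about 2–4 mm from the pad centre.
- **Robot:** the gripper was open and about 115 mm away, with the wrist force near zero.
- **Other objects:** the last top picture showed nothing visibly moved.

**What did not go to plan**
- **Regrip of the first beaker:** the first try caught only its upper part, because the finger ends sit about 30–45 mm behind the nominal tool point. I set it back in the rest and gripped deeper.
- **Nesting the second:** it first touched about 8 mm early because it leaned roughly 1.5°. I raised it 3 mm, straightened it and lowered it again. The wrist sensor read no more than about 14 N during this.
- **Camera disagreement:** the two views differ by 2–3 mm. The stack also seems to have shifted 1–3 mm on release.

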